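Load a flatbed engraver through its double-leaf top door

TASK

Load the flatbed engraver for its next job: slide the interlock tongue out of its switch, stand the active leaf of the top door open, withdraw the flush bolt on the passive leaf, stand that leaf open too, and lay all the sign bars from the cork mat flat on the bed, none on top of another. Then make the machine safe again: shut the passive leaf fully and shoot its bolt home, shut the active leaf fully over it, and push the tongue fully home into the switch. Leave the other things on the bench as they are.

Things in the scene. Friction and masses are not known exactly. Their poses are not given: they have to be found in the camera images.
- bed (a point): Centre of the bed's upper face, 50 mm above the bench, in the fixed grey engraver, 360 mm (x) by 400 mm (y), 110 mm high. The axes are the machine's: x to its rear (away from the robot), y to its left, z up. The open well is 260 mm (x) by 320 mm (y), its rim 60 mm above the bed. Three bars fit side by side along y, e.g. at x = -70, -15 and 40 mm.
- gantry (a point): Middle of the fixed aluminium gantry beam in the rear of the well, 115 mm behind the bed's centre and 43 mm above the bed: 18 mm (x) by 14 mm high, along y over the whole well. On it the laser head, x 16 mm forward to 10 mm behind this point, y 82 to 128 mm, 14 to 58 mm above the bed. Keep clear of both.
- active_leaf (a joint): Angle of the active leaf, rad: 0 shut (level), 1.57 upright, 1.66 its stop. Hinged along x on the machine's right (-y) side; 0.5 kg. The stiff hinge holds it where it is left above 1 rad; from lower it sinks shut slowly. It cannot rise while the tongue is in the switch. Its lip laps over the passive leaf: it must open first and shut last.
- active_hinge (a point): Middle of the active leaf's hinge axis, on the machine's x, 62 mm above the bed, 168 mm to the right of its centre. The leaf is a white frame with an amber window, 290 mm along x, its faces 0 and 18 mm above this axis when shut, reaching 188 mm from it; the last 38 mm are a 3 mm lip.
- active_handle (a point): Middle of the active leaf's handle: a round steel bar 10 mm thick, 90 mm long along x between two posts, 30 mm above the leaf's face; 140 mm along the leaf from the hinge axis and 48 mm from it square to the leaf. The frame turns with the leaf.
- tongue (a joint): Slide that carries the flat interlock tongue, m: 0 = fully home in the switch, 0.028 = fully withdrawn (slid along the machine's +x, away from the robot). Friction 2 N; stays where left. The tongue enters the slot only with the active leaf fully shut.
- tongue_grip (a point): In the slide's black upright grip, on the active leaf near its front: 16 mm along x, 20 mm along y, its top 15 mm above this point, the leaf's face 30 mm below it. When home it lies 95 mm in front of the hinge point and 83 mm from the hinge axis. The grey switch (30 x 34 mm, 52 mm high) stands on the front rim, 45 mm in front of the grip when home.
- passive_leaf (a joint): Angle of the passive leaf, rad: 0 shut, 1.57 upright, 1.66 its stop. Hinged along x on the machine's left (+y) side; weight and hinge as the active leaf's. It cannot rise while its bolt is shot or the active leaf lies over it, nor shut fully with its bolt sticking out.
- passive_hinge (a point): Middle of the passive leaf's hinge axis, on the machine's x, 62 mm above the bed, 168 mm to the left of its centre. The framed panel, 290 mm along x and 18 mm thick, reaches 148 mm from the axis; a lowered aluminium rebate continues to 183 mm, its face level with the hinge axis when shut.
- passive_handle (a point): Middle of the passive leaf's handle: a bar like the active leaf's, along x, 30 mm above the leaf's face; 113 mm along the leaf from the hinge axis and 48 mm from it square to the leaf. The frame turns with the leaf.
- flush_bolt (a joint): Flush bolt of the passive leaf, m: 0 = shot (rod 18 mm deep in the front rim), 0.022 = fully withdrawn. Its knob slides along the machine's x; withdrawing is +x, away from the robot. Friction 2 N; stays where left.
- bolt_knob (a point): In the bolt's brass knob, 8 mm above the rebate: 14 mm along x, 18 mm along y, standing 14.5 mm up from the rebate. The active leaf's lip covers it until that leaf is opened. The rebate is 35 mm wide, centred on the knob; the panel rises 18 mm beside it on the +y side, so pinch the knob fore and aft (along x) or push it.
- bar1_c (a point): Centre of an aluminium sign bar, 220 mm (its x) by 28 mm (its y) by 8 mm thick, 130 g, lying on the 3 mm cork mat to the robot's left. Too long to pass through one leaf's opening. One to three bars are there.
- bar2_c (a point): Centre of another such bar, or absent.
- bar3_c (a point): Centre of another such bar, or absent.
- bottle: Bystander: clear plastic water bottle with a blue cap, 66 mm across, 210 mm tall; to be left where it is.
- mug: Bystander: white mug, 84 mm across, 95 mm tall; to be left where it is.
- tape: Bystander: roll of yellow tape lying flat, 90 mm across, 25 mm high; to be left where it is.
- screwdriver: Bystander: screwdriver with a black handle, lying; to be left where it is.
- jar: Bystander: small glass jar with a steel cap, 60 mm across, 60 mm tall; to be left where it is.
- calipers: Bystander: steel slide calipers with a black head, 200 mm long, lying; to be left where it is.
- brush: Bystander: hand brush, lying; to be left where it is.
Mind the look-alikes: they are no part of the job. Leave any pink look-alike of the part that bears bar2_c alone.

How it is judged:
By the outcome, as a careful person would: the job done as asked, in the order asked, and still so for the second after the job is handed in, with the robot touching nothing.
Of bar1, bar2, bar3 only 1 to 3 are there at a start; the rules pass over those that are not, and their reading is None.
At some moment in a run one of bar1, bar2, bar3 may be knocked a few centimetres aside while the robot is not near it.
It also fails if it takes over 210 s, if anything falls off the work surface, if the arm or the gripper's body presses on something with over 40 N, if the wrist force passes 120 N, or if a joint passes its speed limit or range.

ROBOT

A 7-joint arm with a two-finger parallel gripper is mounted at the origin on the work surface. World frame = base frame: x ahead of the robot, y to its left, z up, the work surface at z = 0. Lengths are in m, angles in rad, forces in N, time in s.
With the tool pointing down it reaches from about 0.4 to 0.875 m from the base axis. Payload 19.3 kg.
Tool frame: the origin (TCP) lies on the centre line of the jaws, within the pads' length; the fingertips stand 11 mm ahead of it and the grasp point (between the pads) lies 8 mm behind it; y points along the fingers, x is the direction in which the jaws open and shut, and the axes are right-handed (so a half turn about y gives the same grasp; the last joint's range is limited). The gripper opens to 85 mm and grips with 20 to 120 N. Pads are 22 mm wide; open, the fingers measure 114 mm over their backs; the gripper's body (76 mm by 85 mm) begins 54 mm behind the grasp point. The pads swing forward as they close: fully open they stand 13 mm farther back than shut.
Start: joints at [1.16, 0.521, -0.036, 1.599, 0.021, 1.021, -0.113], TCP at [0.209, -0.589, 0.203] pointing down, gripper open.
Joint ranges: [-2.91, 2.91], [-0.3, 2.13], [-1.5, 1.42], [0.17, 2.43], [-1.26, 4.41], [0.16, 1.93], [-2.52, 2.52]. Speed limits (rad/s): [1.89, 1.89, 2.39, 2.39, 3.01, 3.01, 3.01].

INTERFACE

Orientations are given as a rotation vector (axis times angle).
In Python, from workcell import bot gives the robot as it stands.
- The arm moves only by the shell command python3 -m handwheel 'ROWS' [FORCE]. ROWS is JSON, a list of rows, each an object with "grip": the closure in counts, from 0 (fully open) to 255 (shut); "xyz": the shift along the world's x, y, z in cm, a list of three; "rotation": the turn, a rotation vector about the world's x, y, z in rad, a list of three. In form: [{"grip": grip, "xyz": [dx, dy, dz], "rotation": [ax, ay, az]}, ...]. A call has 1 to 12 rows; each row shifts and turns the commanded pose from where the row before left it; what a row does not reach is not made up. A row lasts 1/10 s, in which the tool goes at most 50 mm and 8.59 degrees, less where a joint would pass 70% of its speed; a pose out of reach is approached as far as the arm can. A call is refused whole if a number of a shift passes 5 or a number of a turn 0.15, either way. A call with a gripper value outside its range is refused whole. The fingers move at their own pace and stop on an object; FORCE is the grip in N (left out, the last holds). Time passes only in rows, so rows that do not move let the fingers close. It gives the time, the measured TCP pose, the force and the opening at its end, in the units of the state.
- bot.get_state(): the state, without advancing time (a new reading comes with each control period).
- bot.read_camera(name): name is "scene" or "top"; returns (picture, depth): 480x640x3 uint8, red, green, blue; 480x640 float32, m along the optical axis (not along the pixel's ray), 0 where there is no reading.
- bot.camera_info(name): a dict with "camera_matrix" (3x3 intrinsics, pixels), "k1" (the pictures are not rectified: a ray, as slopes to the right and down, at radius r is drawn at 1 + k1 r^2 times it, then the intrinsics apply), "R" (3x3) and "t" (3): a world point X has camera coordinates R X + t. Camera axes: x right, y down, z forward; pixel columns grow to the right and rows downward; lengths in m; the calibration is good to about 2 mm. A picture is of the moment at which its call begins. camera_info takes no time and is no camera call.
- bot.hand_in(): hands the job in, once; it reports no verdict.
Trained networks look in the newest picture that a camera, given by its name, has taken for a name from the list of things; names that differ only in an ending like _2 or _b are one class to them, and where a whole thing is asked for, a point or a joint stands for the part that bears it (a point fixed in the world has none). Each returns a list of dicts, best first, with "score" (0 to 1); they miss things now and then, are a little off and sometimes report something else, mostly with a low value. They report only what shows in the picture. A call takes as long as a camera call. They do not tell look-alikes from the thing itself.
- bot.trace(camera, name): "pixels" (480x640 bool, what is visible of it) and "centre" ([column, row] in pixels, amid what is visible of it).
The state is a dict: "time": time; "qpos": joint angles; "qd": joint speeds; "joint_efforts": joint torques, N m; "tcp_pos": TCP position; "tcp_rot": TCP orientation; "force": force on the tool from outside, world axes, zero at the start; "ft_torque": the same for the moment, N m; "grip_width": opening from 0.0 (shut) to 1.0 (fully open).
Only numpy, scipy, OpenCV 4.12 (cv2) and the standard library are available. Lean on these libraries where they do the work, as an engineer would, in place of code of your own. Each camera call takes 0.05 s, during which the arm holds its last target.

## Working session

There is one attempt and no reset: what is moved stays moved. The work goes in short steps, Python scripts to look and compute and a shell command to move; the robot and the scene stay as the last step left them, time stands still between calls to the robot, and variables do not carry over. Pictures are saved under pics/ and viewed, and the job is handed in when it is done.

```bash
ls -la; mkdir -p pics; cat > h.py <<'E'
import numpy as np, cv2
from workcell import bot
def snap(cam,name):
    p,d=bot.read_camera(cam); cv2.imwrite('pics/'+name+'.png',p[:,:,::-1]); np.save('/tmp/%s_d.npy'%cam,d); return p,d
E
python3 - <<'E'
from h import *
for c in('scene','top'):
    snap(c,c+'0'); i=bot.camera_info(c); print(c,i)
print(bot.get_state())
E
```

```text
total 12
drwxr-xr-x  3 agent agent 4096 Dec  7 15:25 .
drwxr-xr-x 23 root  root  4096 Dec  7 15:25 ..
drwxr-xr-x  2 agent agent 4096 Dec  7 15:25 pics
scene {'camera_matrix': array([[527.52944916,   0.        , 319.25021279],
       [  0.        , 527.52944916, 235.03138824],
       [  0.        ,   0.        ,   1.        ]]), 'k1': 0.025228301195477067, 'R': array([[-0.6408872 ,  0.76746158, -0.01631931],
       [ 0.54793657,  0.44247187, -0.70991842],
       [-0.53761427, -0.46391958, -0.70409482]]), 't': array([ 0.32513043, -0.20762655,  1.8109958 ])}
top {'camera_matrix': array([[540.2768356 ,   0.        , 317.23040852],
       [  0.        , 540.2768356 , 237.46043028],
       [  0.        ,   0.        ,   1.        ]]), 'k1': -0.002766471310399844, 'R': array([[ 0.00921595, -0.99988897,  0.01170968],
       [-0.98608179, -0.01103148, -0.16589457],
       [ 0.16600533, -0.01001782, -0.98607397]]), 't': array([0.02608408, 0.54142681, 1.42978158])}
{'time': 0.1, 'qpos': array([ 1.15978329,  0.52196234, -0.03632629,  1.5999397 ,  0.02119086,
        1.02111494, -0.11280483]), 'qd': array([-0.00029002, -0.00082955,  0.00032745,  0.00073538, -0.00103073,
        0.00110204, -0.00028026]), 'joint_efforts': array([ 4.78976566e-03, -9.28488851e+01,  1.98464133e+00, -3.70532048e+01,
        1.82465598e-02,  5.40164197e-03, -1.20471407e-05]), 'tcp_pos': array([ 0.20876458, -0.58874886,  0.20208242]), 'tcp_rot': array([-1.35080889,  0.95525046, -0.95378541]), 'force': array([-0.54049917,  0.55880602,  0.06550941]), 'ft_torque': array([0.00997041, 0.0256109 , 0.01695101]), 'grip_width': 1.00063912261655}
```

View pics/scene0.png

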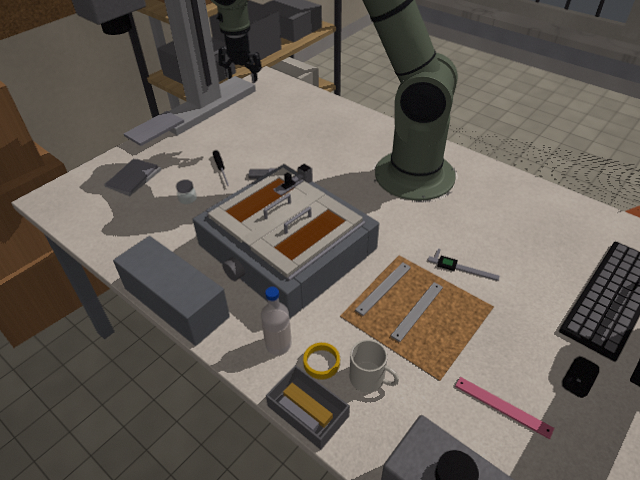

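View pics/top0.png

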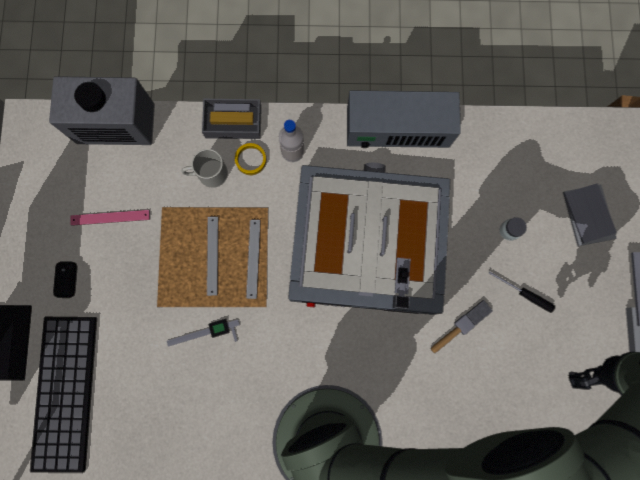

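```bash
cat >> h.py <<'E'
def cloud(cam,d,mask=None):
    i=bot.camera_info(cam); K=i['camera_matrix'];k1=i['k1']
    m=(d>0) if mask is None else (d>0)&mask
    v,u=np.nonzero(m); xd=(u-K[0,2])/K[0,0]; yd=(v-K[1,2])/K[1,1]
    x,y=xd.copy(),yd.copy()
    for _ in range(5):
        f=1+k1*(x*x+y*y); x=xd/f;y=yd/f
    z=d[v,u]; P=np.stack([x*z,y*z,z],1)
    return (P-i['t'])@i['R'], np.stack([u,v],1)
def proj(cam,X):
    i=bot.camera_info(cam); K=i['camera_matrix'];k1=i['k1']
    c=np.atleast_2d(X)@i['R'].T+i['t']; x=c[:,0]/c[:,2];y=c[:,1]/c[:,2];f=1+k1*(x*x+y*y)
    return np.stack([K[0,0]*x*f+K[0,2],K[1,1]*y*f+K[1,2]],1)
E
python3 - <<'E'
from h import *
for cam in('top','scene'):
    d=np.load('/tmp/%s_d.npy'%cam)
    P,uv=cloud(cam,d)
    tab=P[(abs(P[:,2])<0.02)&(P[:,0]>0.3)&(P[:,0]<0.9)&(abs(P[:,1])<0.5)]
    print(cam,'table z',np.median(tab[:,2]))
    box=(P[:,0]>0.3)&(P[:,0]<0.9)&(P[:,1]>-0.42)&(P[:,1]<0.1)
    for lo,hi in((0.095,0.118),(0.123,0.14)):
        Q=P[box&(P[:,2]>lo)&(P[:,2]<hi)]
        H=np.zeros((700,700),np.uint8); ij=((Q[:,:2]-[0.25,-0.45])*1000).astype(int)
        ok=((ij>=0)&(ij<700)).all(1); H[ij[ok,0],ij[ok,1]]=255
        H=cv2.morphologyEx(H,cv2.MORPH_CLOSE,np.ones((7,7))); H=cv2.morphologyEx(H,cv2.MORPH_OPEN,np.ones((15,15)))
        n,l,s,_=cv2.connectedComponentsWithStats(H); 
        ys,xs=np.nonzero(H); r=cv2.minAreaRect(np.stack([ys,xs],1).astype(np.float32))
        print(lo,np.median(Q[:,2]),(np.array(r[0])/1000+[0.25,-0.45]),r[1],r[2])
for n in ('active_leaf','passive_leaf','active_handle','passive_handle','tongue_grip','bar1_c','bar2_c','bar3_c','flush_bolt'):
    for cam in('top','scene'):
        d=np.load('/tmp/%s_d.npy'%cam)
        for r in bot.trace(cam,n):
            m=r['pixels']; P,uv=cloud(cam,d,m)
            if len(P)==0: continue
            rr=cv2.minAreaRect(P[:,:2].astype(np.float32)*1000)
            print(n,cam,round(r['score'],2),np.round(r['centre']),'n',m.sum(),'med',np.round(np.median(P,0),3),'rect',np.round(rr[0]),np.round(rr[1]),round(rr[2],1))
E
```

```text
top table z 0.0017468786093870513
0.095 0.11098305686679251 [ 0.53159253 -0.1079711 ] (400.44757080078125, 359.6858825683594) 85.33812713623047
0.123 0.1293652398463983 [ 0.62020367 -0.11419641] (332.2267761230469, 469.1712341308594) 85.89490509033203
scene table z 0.001260993354791197
0.095 0.11021978855450468 [ 0.53137573 -0.10132043] (395.8950500488281, 360.65899658203125) 85.10823059082031
0.123 0.1288063990544634 [ 0.53084879 -0.10469153] (331.8149719238281, 290.46038818359375) 85.51956176757812
active_leaf top 0.79 [401. 242.] n 8025 med [ 0.522 -0.179  0.13 ] rect [ 529. -182.] [190. 301.] 85.3
passive_leaf top 0.55 [338. 236.] n 6181 med [ 0.536 -0.016  0.129] rect [540. -15.] [145. 290.] 85.1
passive_leaf scene 0.83 [304. 236.] n 4385 med [ 0.555 -0.009  0.128] rect [533. -11.] [161. 310.] 83.2
passive_leaf scene 0.56 [266. 207.] n 4352 med [ 0.537 -0.173  0.129] rect [ 520. -188.] [210. 302.] 85.0
passive_leaf scene 0.38 [219. 158.] n 112 med [ 0.383 -0.565  0.025] rect [ 381. -566.] [104.  21.] 62.0
active_handle top 0.93 [403. 242.] n 8111 med [ 0.522 -0.179  0.13 ] rect 
[... 1292 characters left out ...]
9. 322.] [231.  36.] 2.0
bar2_c scene 0.77 [504. 406.] n 1373 med [0.598 0.619 0.008] rect [594. 615.] [ 43. 224.] 5.4
bar3_c top 0.97 [254. 258.] n 788 med [0.487 0.208 0.012] rect [486. 208.] [ 29. 219.] 89.1
bar3_c scene 0.79 [380. 290.] n 742 med [0.493 0.212 0.01 ] rect [484. 209.] [ 36. 225.] 89.4
bar3_c scene 0.52 [288. 233.] n 16503 med [ 0.58  -0.051  0.122] rect [ 514. -111.] [574. 454.] 75.0
bar3_c scene 0.41 [326. 370.] n 619 med [0.772 0.233 0.022] rect [768. 226.] [95. 87.] 28.9
flush_bolt top 0.6 [403. 242.] n 7979 med [ 0.522 -0.179  0.13 ] rect [ 528. -181.] [188. 295.] 85.3
flush_bolt scene 0.31 [305. 236.] n 4319 med [ 0.555 -0.009  0.128] rect [538. -12.] [154. 297.] 85.2
```

```bash
python3 - <<'E'
from h import *
from scipy.spatial.transform import Rotation as R
print(np.round(R.from_rotvec(bot.get_state()['tcp_rot']).as_matrix(),3))
for yaw in (-4.5,):
  a=np.deg2rad(yaw); ex=np.array([np.cos(a),np.sin(a)]); ey=np.array([-np.sin(a),np.cos(a)]); c=np.array([0.5315,-0.106])
  for cam in('top','scene'):
    d=np.load('/tmp/%s_d.npy'%cam); P,uv=cloud(cam,d)
    L=np.stack([(P[:,:2]-c)@ex,(P[:,:2]-c)@ey,P[:,2]],1)*1000
    for nm,x0,x1,y0,y1,z0,z1 in(('ah',-60,60,-55,0,150,175),('ph',-60,60,30,85,150,175),('grip',-115,-75,-110,-60,150,190),('switch',-170,-118,-115,-55,130,190)):
        Q=L[(L[:,0]>x0)&(L[:,0]<x1)&(L[:,1]>y0)&(L[:,1]<y1)&(L[:,2]>z0)&(L[:,2]<z1)]
        if len(Q)<3: print(cam,nm,'none');continue
        s=np.polyfit(Q[:,0],Q[:,1],1)[0]
        print(cam,nm,len(Q),'min',np.round(Q.min(0)),'max',np.round(Q.max(0)),'mean',np.round(Q.mean(0),1),'slope',round(np.degrees(s),2))
# refine edges of rim
    for lo,hi in ((100,118),(122,136)):
      Q=L[(L[:,2]>lo)&(L[:,2]<hi)]
      f=[]
      for xx in (-100,0,100):
        q=Q[(abs(Q[:,0]-xx)<15)&(abs(Q[:,1])<215)];f.append((round(q[:,1].min()),round(q[:,1].max())))
      g=[]
      for yy in (-120,-20,80,):
        q=Q[(abs(Q[:,1]-yy)<15)&(abs(Q[:,0])<195)];g.append((round(q[:,0].min()),round(q[:,0].max())))
      print(cam,lo,f,g)
E
```

```text
[[ 0.334  0.     0.943]
 [-0.943 -0.     0.334]
 [ 0.    -1.    -0.   ]]
top ah 156 min [-49. -34. 153.] max [ 49. -24. 170.] mean [  0.  -28.9 164.3] slope -0.37
top ph 154 min [-49.  49. 150.] max [ 49.  59. 173.] mean [ -0.6  53.9 164.7] slope -0.33
top grip 66 min [-103.  -96.  150.] max [-86. -75. 183.] mean [-94.8 -84.4 172.6] slope -2.09
top switch 328 min [-170. -115.  130.] max [-119.  -55.  170.] mean [-143.6  -84.4  146.8] slope -4.55
top 100 [(-201, 199), (-202, 198), (-201, 198)] [(-179, 181), (-179, 181), (-178, 181)]
top 122 [(-169, 172), (-173, 172), (-173, 171)] [(-144, 146), (-144, 147), (-144, 146)]
scene ah 123 min [-50. -33. 150.] max [ 51. -18. 169.] mean [  1.5 -25.2 161.8] slope -0.41
scene ph 131 min [-51.  50. 150.] max [ 50.  64. 168.] mean [  1.7  57.5 161.8] slope -0.66
scene grip 66 min [-103.  -95.  151.] max [-85. -72. 179.] mean [-93.1 -80.9 165.9] slope -8.43
scene switch 225 min [-169. -108.  130.] max [-119.  -55.  167.] mean [-147.5  -78.7  146.7] slope -2.29
scene 100 [(-199, 202), (-204, 202), (-204, 202)] [(-174, 180), (-179, 181), (-182, 180)]
scene 122 [(-166, 176), (-166, 179), (-165, 173)] [(-147, 145), (-150, 147), (-144, 148)]
```

```bash
cat >> h.py <<'E'
from scipy.spatial.transform import Rotation as R
A=np.deg2rad(-4.8); EX=np.array([np.cos(A),np.sin(A),0]); EY=np.array([-np.sin(A),np.cos(A),0]); C=np.array([0.5322,-0.1063,0])
def m2w(x,y,z=0): return C+EX*x+EY*y+np.array([0,0,z])
def w2m(p): q=np.asarray(p)-C; return np.array([q@EX,q@EY,q[2]])
def st():
    s=bot.get_state(); M=R.from_rotvec(s['tcp_rot']).as_matrix()
    print('t',round(s['time'],1),'tcp',np.round(s['tcp_pos'],4),'mach mm',np.round(w2m(s['tcp_pos'])*1000,1),'X',np.round(M[:,0],3),'Y',np.round(M[:,1],3),'F',np.round(s['force'],1),'w',round(s['grip_width'],3),'q',np.round(s['qpos'],2)); return s,M
def to(p,yawmach=None,Xdir=None,Ydir=(0,0,-1)):
    s,M=st(); d=(np.asarray(p)-s['tcp_pos'])*100; print('delta cm',np.round(d,2))
    if Xdir is not None:
        X=np.asarray(Xdir,float);Y=np.asarray(Ydir,float);X=X/np.linalg.norm(X);Y=Y/np.linalg.norm(Y); T=np.stack([X,Y,np.cross(X,Y)],1)
        print('rot',np.round(R.from_matrix(T@M.T).as_rotvec(),3))
E
python3 -m handwheel '[{"grip":0,"xyz":[0,0,4],"rotation":[0,0,0]},{"grip":100,"xyz":[2.2,4,0.3],"rotation":[0,0,-0.042]},{"grip":100,"xyz":[2.2,4,0],"rotation":[0,0,-0.042]},{"grip":100,"xyz":[2.2,4,0],"rotation":[0,0,-0.042]},{"grip":100,"xyz":[2.2,4,0],"rotation":[0,0,-0.042]},{"grip":100,"xyz":[2.2,4,0],"rotation":[0,0,-0.042]},{"grip":100,"xyz":[2.2,4,0],"rotation":[0,0,-0.042]},{"grip":100,"xyz":[2.2,4,0],"rotation":[0,0,-0.042]},{"grip":100,"xyz":[2.2,4,0],"rotation":[0,0,-0.042]},{"grip":100,"xyz":[2.2,4,0],"rotation":[0,0,-0.042]},{"grip":100,"xyz":[2.2,4,0],"rotation":[0,0,-0.042]},{"grip":100,"xyz":[0,0,0],"rotation":[0,0,0]}]' 40
python3 - <<'E'
from h import *
to(m2w(-.095,-.085,.160),Xdir=-EY)
E
```

```text
time: 2.2
tcp_pos: [0.4315, -0.1839, 0.2459]
tcp_rot: [-1.171, 1.263, -1.263]
force: [0.4, -1.3, -0.4]
grip_width: 0.607
t 2.2 tcp [ 0.4315 -0.1839  0.2459] mach mm [-93.9 -85.7 245.9] X [-0.074 -0.997 -0.001] Y [ 0.001  0.001 -1.   ] F [ 0.4 -1.3 -0.4] w 0.607 q [ 0.43  0.23 -0.18  1.94  0.05  0.98 -1.42]
delta cm [-0.11  0.08 -8.59]
rot [-0.001  0.001 -0.01 ]
```

```bash
python3 -m handwheel '[{"grip":100,"xyz":[-0.1,0.1,-3],"rotation":[0,0,-0.01]},{"grip":100,"xyz":[0,0,-3],"rotation":[0,0,0]},{"grip":100,"xyz":[0,0,-2.7],"rotation":[0,0,0]},{"grip":100,"xyz":[0,0,0],"rotation":[0,0,0]},{"grip":220,"xyz":[0,0,0],"rotation":[0,0,0]},{"grip":220,"xyz":[0,0,0],"rotation":[0,0,0]},{"grip":220,"xyz":[0,0,0],"rotation":[0,0,0]},{"grip":220,"xyz":[0,0,0],"rotation":[0,0,0]}]' 40
python3 - <<'E'
from h import *
st(); snap('scene','s1'); snap('top','t1')
E
```

```text
time: 3.0
tcp_pos: [0.4282, -0.1883, 0.1594]
tcp_rot: [-1.165, 1.274, -1.276]
force: [-0.2, 0.5, 0.4]
grip_width: 0.139
t 3.0 tcp [ 0.4282 -0.1883  0.1594] mach mm [-96.7 -90.4 159.4] X [-0.089 -0.996  0.   ] Y [ 0.001 -0.    -1.   ] F [-0.2  0.5  0.4] w 0.139 q [ 0.42  0.34 -0.17  2.04  0.08  0.77 -1.45]
```

View pics/s1.png

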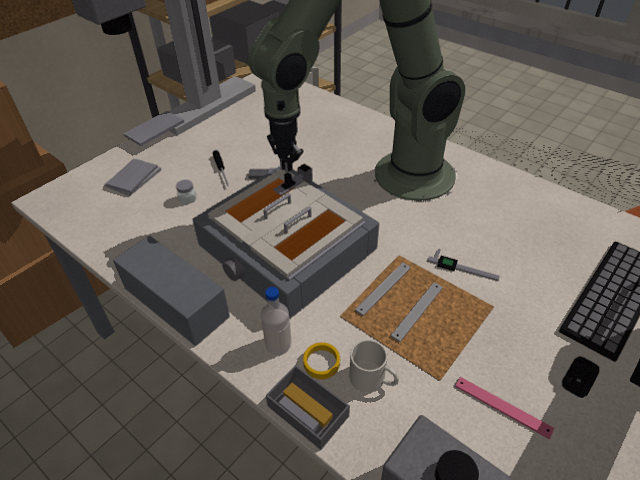

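```bash
python3 - <<'E'
import cv2
a=cv2.imread('pics/s1.png')[120:240,220:360]; b=cv2.imread('pics/t1.png')[190:340,330:470]
cv2.imwrite('pics/z1.png',cv2.hconcat([cv2.resize(a,(400,400)),cv2.resize(b,(400,400))]))
E
```

```text
(no output)
```

View pics/z1.png

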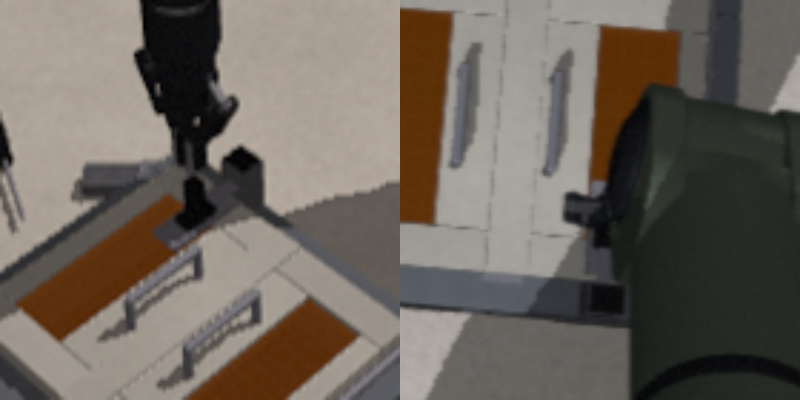

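```bash
python3 -m handwheel '[{"grip":255,"xyz":[0,0,0],"rotation":[0,0,0]},{"grip":255,"xyz":[0,0,0],"rotation":[0,0,0]},{"grip":255,"xyz":[0,0,0],"rotation":[0,0,0]},{"grip":255,"xyz":[0,0,0],"rotation":[0,0,0]}]' 40
python3 - <<'E'
from h import *
st()
E
```

```text
time: 3.5
tcp_pos: [0.4279, -0.1881, 0.1586]
tcp_rot: [-1.166, 1.275, -1.275]
force: [-0.2, 0.2, -0.4]
grip_width: -0.004
t 3.5 tcp [ 0.4279 -0.1881  0.1586] mach mm [-97.1 -90.2 158.6] X [-0.089 -0.996 -0.   ] Y [-0.  0. -1.] F [-0.2  0.2 -0.4] w -0.004 q [ 0.42  0.34 -0.17  2.04  0.08  0.77 -1.45]
```

```bash
python3 - <<'E'
from h import *
p,d=snap('scene','s2'); q,e=snap('top','t2')
def mk(cam,img,pts):
    im=img[:,:,::-1].copy()
    for X,c in pts:
        u=proj(cam,X)[0]; cv2.circle(im,(int(round(u[0])),int(round(u[1]))),1,c,-1)
    return im
tcp=bot.get_state()['tcp_pos']
pts=[(tcp,(0,0,255)),(tcp-[0,0,.011],(0,255,0)),(m2w(-.095,-.085,.175),(255,0,255)),(m2w(-.14,-.085,.162),(255,255,0))]
a=mk('scene',p,pts)[100:220,240:360]; 
o=mk('scene',cv2.imread('pics/scene0.png')[:,:,::-1],pts)[100:220,240:360]
cv2.imwrite('pics/z2.png',cv2.hconcat([cv2.resize(a,(400,400),interpolation=0),cv2.resize(o,(400,400),interpolation=0)]))
P,uv=cloud('scene',d)
L=np.array([w2m(x) for x in P[(abs(P[:,0]-.43)<.08)&(abs(P[:,1]+.185)<.06)&(P[:,2]>.135)]])*1000
for z in range(135,230,8):
    Q=L[(L[:,2]>=z)&(L[:,2]<z+8)]
    if len(Q): print(z,len(Q),Q.min(0).round(),Q.max(0).round())
E
```

```text
135 168 [-173. -100.  135.] [-44. -25. 143.]
143 55 [-174. -100.  143.] [-41. -25. 151.]
151 60 [-175. -102.  151.] [-24. -22. 159.]
159 101 [-176. -105.  159.] [-20. -22. 167.]
167 32 [-175.  -96.  167.] [-26. -23. 175.]
175 9 [-99. -88. 175.] [-89. -73. 179.]
183 5 [-101.  -88.  184.] [-89. -81. 191.]
191 13 [-104.  -95.  192.] [-85. -77. 198.]
199 24 [-106.  -97.  199.] [-87. -73. 207.]
207 23 [-109.  -97.  207.] [-86. -74. 214.]
215 20 [-99. -99. 215.] [-87. -73. 223.]
223 12 [ -93. -102.  223.] [-87. -75. 231.]
```

View pics/z2.png

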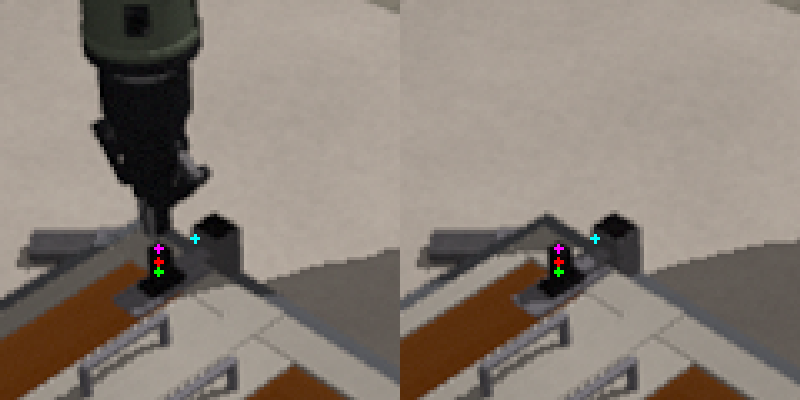

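```bash
python3 - <<'E'
from h import *
for cam,f,X in(('scene','scene0',[.2088,-.5887,.202]),('top','top0',[.2088,-.5887,.202]),('scene','s2',[.4279,-.1881,.1586])):
    im=cv2.imread('pics/%s.png'%f); X=np.array(X)
    for dz,c in((0,(0,0,255)),(-.011,(0,255,0)),(.1,(255,0,0))):
        u=proj(cam,X+[0,0,dz])[0]; print(cam,f,dz,u)
        cv2.circle(im,tuple(np.round(u).astype(int).tolist()),1,c,-1)
    u=proj(cam,X)[0].astype(int); a=im[max(0,u[1]-60):u[1]+60,max(0,u[0]-60):u[0]+60]; cv2.imwrite('/tmp/c_%s.png'%f,cv2.resize(a,(260,400),interpolation=0))
cv2.imwrite('pics/z3.png',cv2.hconcat([cv2.imread('/tmp/c_%s.png'%f) for f in('scene0','top0','s2')]))
E
```

```text
scene scene0 0 [243.0115844  91.3609322]
scene scene0 -0.011 [243.39054528  94.22498432]
scene scene0 0.1 [239.40460464  64.13248604]
top top0 0 [580.11119785 368.48135741]
top top0 -0.011 [577.83593832 368.14281787]
top top0 0.1 [602.72160783 371.84509134]
scene s2 0 [286.68403473 177.73753393]
scene s2 -0.011 [286.90683281 180.65740032]
scene s2 0.1 [284.54866969 149.78157852]
```

View pics/z3.png

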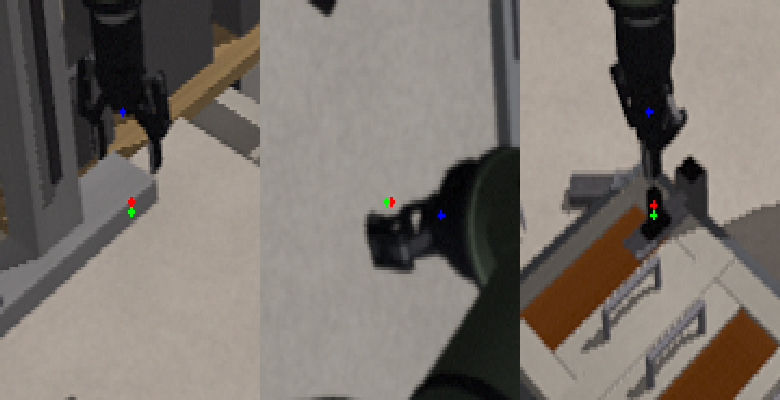

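```bash
python3 - <<'E'
from h import *
# current hand, scene
d=np.load('/tmp/scene_d.npy'); P,uv=cloud('scene',d)
t=bot.get_state()['tcp_pos']
D=P-t
k=(abs(D[:,0])<.09)&(abs(D[:,1])<.09)&(D[:,2]>.02)
for z in np.arange(.02,.2,.012):
    q=D[k&(D[:,2]>=z)&(D[:,2]<z+.012)]*1000
    if len(q): print('scene',round(z*1000),len(q),q.min(0).round(),q.max(0).round(),np.median(q,0).round())
q,e=snap('top','t3'); im=cv2.imread('pics/t3.png')
for dz,c in((0,(0,0,255)),(.04,(0,255,0)),(.1,(255,0,0))):
    u=proj('top',t+[0,0,dz])[0]; print(u); cv2.circle(im,tuple(np.round(u).astype(int).tolist()),1,c,-1)
s=cv2.imread('pics/s2.png')
a=im[230:330,350:450];b=s[100:220,220:340]
cv2.imwrite('pics/z4.png',cv2.hconcat([cv2.resize(a,(400,400),interpolation=0),cv2.resize(b,(400,400),interpolation=2)]))
E
```

```text
scene 20 6 [-3.  2. 20.] [ 9.  9. 30.] [ 3.  5. 27.]
scene 32 26 [-6. -5. 32.] [12. 16. 44.] [ 7.  7. 39.]
scene 44 35 [-11.  -7.  44.] [11. 16. 56.] [ 4.  8. 50.]
scene 56 25 [ -0. -10.  57.] [10. 17. 68.] [ 6.  4. 61.]
scene 68 31 [ -8. -29.  69.] [14. 31. 80.] [ 9.  4. 76.]
scene 80 68 [-12. -41.  80.] [15. 38. 92.] [ 8.  9. 85.]
scene 92 81 [-14. -51.  92.] [ 17.  50. 104.] [ 7. 10. 98.]
scene 104 90 [ -3. -57. 104.] [ 19.  59. 116.] [ 11.   7. 110.]
scene 116 132 [ -9. -60. 116.] [ 19.  63. 128.] [  8.  22. 122.]
scene 128 94 [ -6. -50. 128.] [ 20.  52. 140.] [ 10.  19. 134.]
scene 140 47 [-12. -12. 140.] [ 18.  46. 152.] [  9.  35. 146.]
scene 152 53 [-15. -15. 153.] [ 36.  41. 164.] [ 14.  31. 160.]
scene 164 99 [-21. -25. 164.] [ 38.  40. 176.] [ 23.  28. 170.]
scene 176 112 [-24. -20. 176.] [ 40.  40. 188.] [ 25.  27. 182.]
scene 188 103 [-18. -22. 188.] [ 38.  41. 200.] [ 24.  25. 194.]
scene 200 103 [-19. -17. 200.] [ 38.  40. 210.] [ 20.  25. 203.]
[405.47802967 275.69124637]
[408.33467355 274.10191889]
[412.95819079 271.52953309]
```

View pics/z4.png

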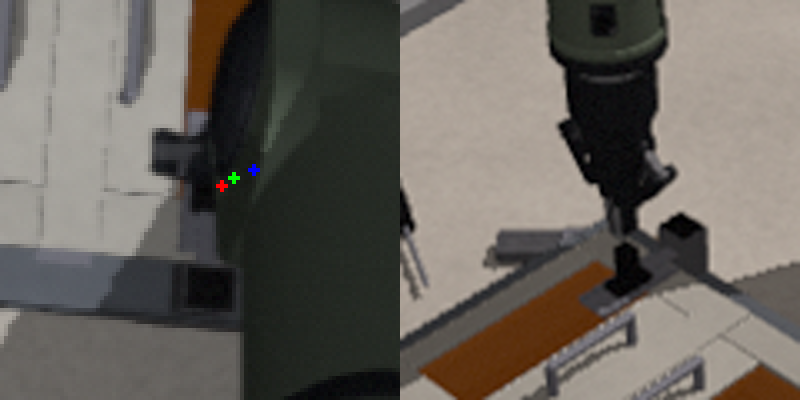

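```bash
python3 -m handwheel '[{"grip":100,"xyz":[0.1,0.45,0],"rotation":[0,0,0]},{"grip":100,"xyz":[0.1,0,0],"rotation":[0,0,0]},{"grip":100,"xyz":[0,0,0],"rotation":[0,0,0]},{"grip":100,"xyz":[0,0,0],"rotation":[0,0,0]},{"grip":100,"xyz":[0,0,0],"rotation":[0,0,0]},{"grip":100,"xyz":[0,0,-0.6],"rotation":[0,0,0]},{"grip":100,"xyz":[0,0,-0.5],"rotation":[0,0,0]},{"grip":100,"xyz":[0,0,0],"rotation":[0,0,0]},{"grip":100,"xyz":[0,0,0],"rotation":[0,0,0]}]' 40
python3 - <<'E'
from h import *
st(); snap('scene','s5')
cv2.imwrite('pics/z5.png',cv2.resize(cv2.imread('pics/s5.png')[100:220,220:340],(400,400),interpolation=2))
E
```

```text
time: 4.55
tcp_pos: [0.4297, -0.1835, 0.1474]
tcp_rot: [-1.166, 1.275, -1.274]
force: [0.2, -0.3, -0.2]
grip_width: 0.609
t 4.5 tcp [ 0.4297 -0.1835  0.1474] mach mm [-95.6 -85.5 147.4] X [-0.089 -0.996 -0.   ] Y [-0.  0. -1.] F [ 0.2 -0.3 -0.2] w 0.609 q [ 0.41  0.36 -0.17  2.05  0.09  0.74 -1.47]
```

View pics/z5.png

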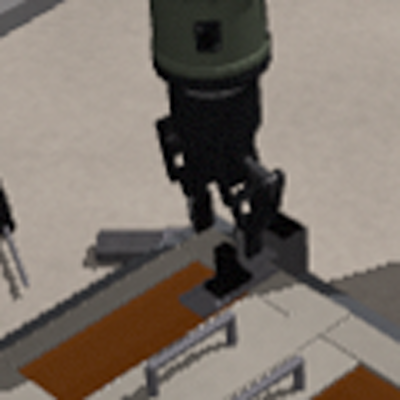

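```bash
python3 -m handwheel '[{"grip":100,"xyz":[0,0,-0.5],"rotation":[0,0,0]},{"grip":100,"xyz":[0,0,-0.5],"rotation":[0,0,0]},{"grip":100,"xyz":[0,0,0],"rotation":[0,0,0]},{"grip":100,"xyz":[0,0,0],"rotation":[0,0,0]}]' 40
python3 - <<'E'
from h import *
st(); p,d=snap('scene','s6')
P,uv=cloud('scene',d)
t=bot.get_state()['tcp_pos']
D=P-t
k=(abs(D[:,0])<.06)&(abs(D[:,1])<.06)&(D[:,2]>-.01)
for z in np.arange(-.01,.1,.01):
    q=D[k&(D[:,2]>=z)&(D[:,2]<z+.01)]*1000
    if len(q): print('scene',round(z*1000),len(q),q.min(0).round(),q.max(0).round(),np.median(q,0).round())
im=cv2.imread('pics/s6.png')
for X,c in((t,(0,0,255)),(t+[0,0,-.006]+EY*.025,(0,255,0)),(t+[0,0,-.006]-EY*.025,(0,255,0))):
    u=proj('scene',X)[0]; cv2.circle(im,tuple(np.round(u).astype(int).tolist()),1,c,-1)
cv2.imwrite('pics/z6.png',cv2.resize(im[100:220,220:340],(500,500),interpolation=0))
E
```

```text
time: 5.0
tcp_pos: [0.4298, -0.1835, 0.1374]
tcp_rot: [-1.166, 1.275, -1.274]
force: [0.4, -0.3, -1.2]
grip_width: 0.613
t 5.0 tcp [ 0.4298 -0.1835  0.1374] mach mm [-95.6 -85.5 137.4] X [-0.089 -0.996 -0.   ] Y [-0.  0. -1.] F [ 0.4 -0.3 -1.2] w 0.613 q [ 0.41  0.37 -0.17  2.06  0.09  0.72 -1.47]
scene -10 479 [-60. -60. -10.] [60. 60. -0.] [ 3. 19. -6.]
scene 0 102 [-60. -13.   0.] [59. 58. 10.] [-5.  9.  3.]
scene 10 43 [-60.  -5.  10.] [58. 57. 20.] [-50.  14.  15.]
scene 20 34 [-59. -30.  20.] [60. 59. 29.] [ 5. 13. 24.]
scene 30 51 [-16. -33.  30.] [16. 37. 40.] [ 2.  3. 35.]
scene 40 42 [-15. -42.  40.] [16. 41. 50.] [  4. -23.  44.]
scene 50 48 [-14. -33.  50.] [14. 45. 60.] [ 5. 30. 55.]
scene 60 32 [-14. -32.  60.] [14. 42. 70.] [  5. -25.  64.]
scene 70 37 [-16. -60.  70.] [15. 54. 80.] [  3. -26.  75.]
scene 80 82 [-13. -55.  80.] [18. 60. 90.] [ 6. 32. 85.]
scene 90 51 [-16. -60.  90.] [ 19.  59. 100.] [ 6. 26. 96.]
```

View pics/z6.png

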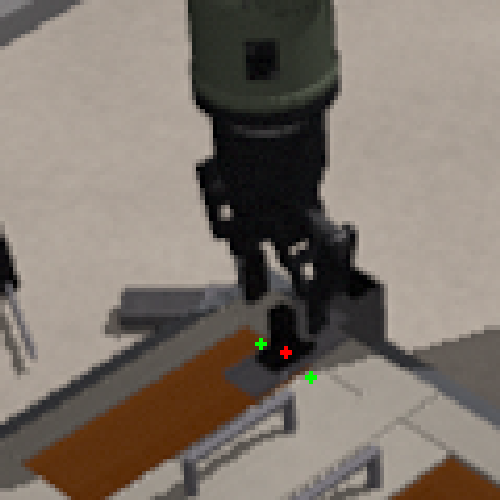

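```bash
python3 -m handwheel '[{"grip":100,"xyz":[0,0,-0.6],"rotation":[0,0,0]},{"grip":100,"xyz":[0,0,-0.6],"rotation":[0,0,0]},{"grip":100,"xyz":[0,0,-0.6],"rotation":[0,0,0]},{"grip":100,"xyz":[0,0,0],"rotation":[0,0,0]},{"grip":220,"xyz":[0,0,0],"rotation":[0,0,0]},{"grip":220,"xyz":[0,0,0],"rotation":[0,0,0]},{"grip":220,"xyz":[0,0,0],"rotation":[0,0,0]},{"grip":220,"xyz":[0,0,0],"rotation":[0,0,0]},{"grip":220,"xyz":[0,0,0],"rotation":[0,0,0]}]' 40
python3 - <<'E'
from h import *
st(); p,d=snap('scene','s7')
cv2.imwrite('pics/z7.png',cv2.resize(cv2.imread('pics/s7.png')[100:220,220:340],(500,500),interpolation=2))
E
```

```text
time: 5.95
tcp_pos: [0.4299, -0.1838, 0.1198]
tcp_rot: [-1.166, 1.274, -1.275]
force: [-1.8, -2.2, 3.2]
grip_width: 0.225
t 6.0 tcp [ 0.4299 -0.1838  0.1198] mach mm [-95.4 -85.8 119.8] X [-0.089 -0.996  0.   ] Y [ 0. -0. -1.] F [-1.8 -2.2  3.2] w 0.225 q [ 0.41  0.4  -0.16  2.08  0.1   0.67 -1.48]
```

View pics/z7.png

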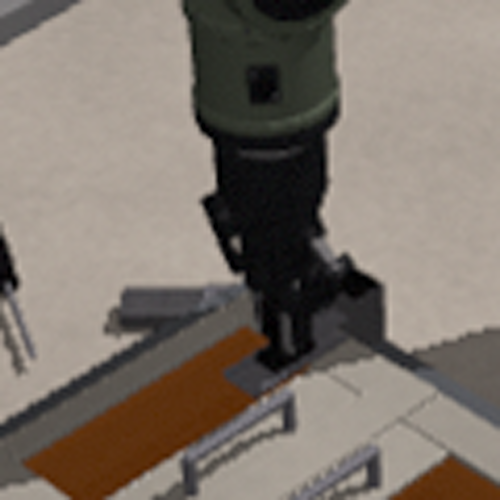

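```bash
python3 -m handwheel '[{"grip":230,"xyz":[0.5,-0.04,0],"rotation":[0,0,0]},{"grip":230,"xyz":[0.5,-0.04,0],"rotation":[0,0,0]},{"grip":230,"xyz":[0.5,-0.04,0],"rotation":[0,0,0]},{"grip":230,"xyz":[0.5,-0.04,0],"rotation":[0,0,0]},{"grip":230,"xyz":[0.5,-0.04,0],"rotation":[0,0,0]},{"grip":230,"xyz":[0.4,-0.03,0],"rotation":[0,0,0]},{"grip":230,"xyz":[0,0,0],"rotation":[0,0,0]},{"grip":230,"xyz":[0,0,0],"rotation":[0,0,0]}]' 50
python3 - <<'E'
from h import *
st(); p,d=snap('scene','s8')
cv2.imwrite('pics/z8.png',cv2.resize(cv2.imread('pics/s8.png')[100:220,220:340],(500,500),interpolation=2))
E
```

```text
time: 6.8
tcp_pos: [0.4579, -0.1861, 0.1197]
tcp_rot: [-1.167, 1.276, -1.274]
force: [-9.8, -2.2, 11.6]
grip_width: 0.228
t 6.8 tcp [ 0.4579 -0.1861  0.1197] mach mm [-67.4 -85.7 119.7] X [-0.09  -0.996  0.   ] Y [-0.002 -0.    -1.   ] F [-9.8 -2.2 11.6] w 0.228 q [ 0.39  0.44 -0.16  2.01  0.1   0.7  -1.5 ]
```

View pics/z8.png

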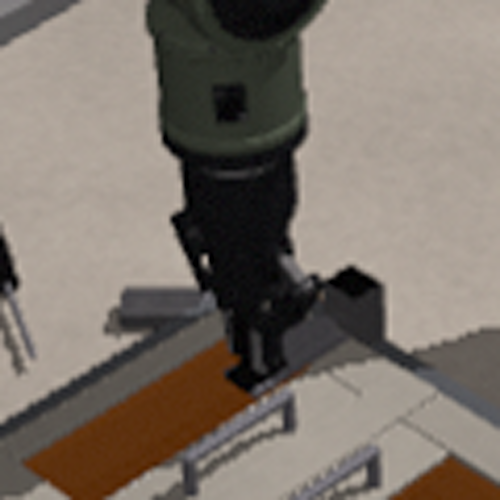

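```bash
python3 -m handwheel '[{"grip":100,"xyz":[-0.1,0,0],"rotation":[0,0,0]},{"grip":100,"xyz":[0,0,0],"rotation":[0,0,0]},{"grip":100,"xyz":[0,0,3],"rotation":[0,0,0]},{"grip":100,"xyz":[0,0,3],"rotation":[0,0,0]},{"grip":100,"xyz":[2.4,1.7,0],"rotation":[0,0,0]},{"grip":100,"xyz":[2.4,1.7,0],"rotation":[0,0,0]},{"grip":100,"xyz":[2.4,1.8,0],"rotation":[0,0,0.006]},{"grip":100,"xyz":[0,0,0],"rotation":[0,0,0]},{"grip":100,"xyz":[0,0,-2],"rotation":[0,0,0]},{"grip":100,"xyz":[0,0,0],"rotation":[0,0,0]}]' 40
python3 - <<'E'
from h import *
to(m2w(0,-.028,.114),Xdir=-EY); p,d=snap('scene','s9')
cv2.imwrite('pics/z9.png',cv2.resize(cv2.imread('pics/s9.png')[120:260,200:340],(500,500),interpolation=2))
E
```

```text
time: 7.85
tcp_pos: [0.5286, -0.1336, 0.1578]
tcp_rot: [-1.171, 1.273, -1.268]
force: [-0.2, 0.7, -0.0]
grip_width: 0.605
t 7.8 tcp [ 0.5286 -0.1336  0.1578] mach mm [ -1.3 -27.5 157.8] X [-0.083 -0.997 -0.   ] Y [-0.003  0.001 -1.   ] F [-0.2  0.7 -0. ] w 0.605 q [ 0.27  0.46 -0.18  1.85  0.1   0.85 -1.61]
delta cm [ 0.13 -0.06 -4.38]
rot [-0.001 -0.003 -0.001]
```

View pics/z9.png

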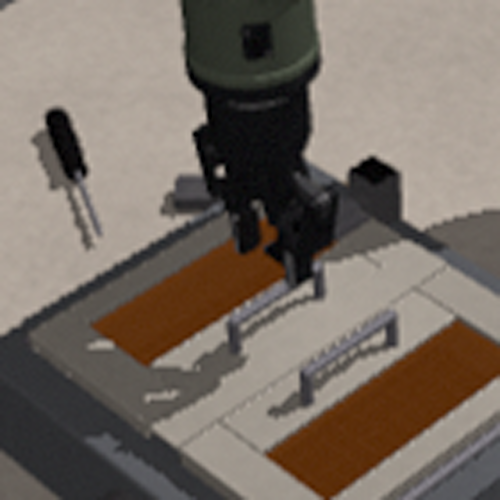

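```bash
python3 -m handwheel '[{"grip":100,"xyz":[0.1,0,-1.5],"rotation":[0,0,0]},{"grip":100,"xyz":[0,0,-1.5],"rotation":[0,0,0]},{"grip":100,"xyz":[0,0,-1.3],"rotation":[0,0,0]},{"grip":100,"xyz":[0,0,0],"rotation":[0,0,0]},{"grip":255,"xyz":[0,0,0],"rotation":[0,0,0]},{"grip":255,"xyz":[0,0,0],"rotation":[0,0,0]},{"grip":255,"xyz":[0,0,0],"rotation":[0,0,0]},{"grip":255,"xyz":[0,0,0],"rotation":[0,0,0]},{"grip":255,"xyz":[0,0,0],"rotation":[0,0,0]},{"grip":255,"xyz":[0,0,0],"rotation":[0,0,0]}]' 30
python3 - <<'E'
from h import *
s,M=st(); p,d=snap('scene','s10')
cv2.imwrite('pics/z10.png',cv2.resize(cv2.imread('pics/s10.png')[120:260,200:340],(500,500),interpolation=2))
E
```

```text
time: 8.9
tcp_pos: [0.5311, -0.135, 0.1173]
tcp_rot: [-1.168, 1.269, -1.272]
force: [-0.1, -6.2, 4.8]
grip_width: 0.1
t 8.9 tcp [ 0.5311 -0.135   0.1173] mach mm [  1.3 -28.7 117.3] X [-0.084 -0.996  0.001] Y [ 0.001 -0.001 -1.   ] F [-0.1 -6.2  4.8] w 0.1 q [ 0.27  0.51 -0.17  1.88  0.12  0.76 -1.63]
```

View pics/z10.png

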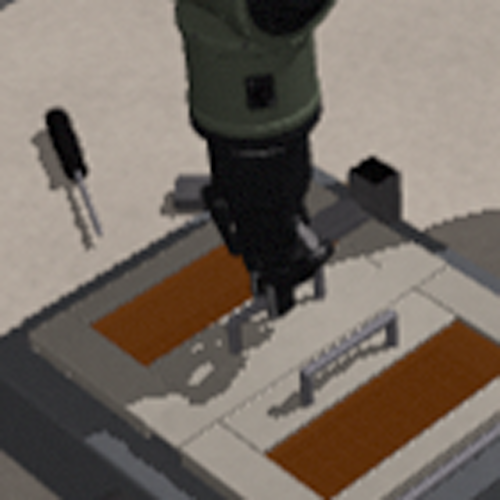

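```bash
python3 -m handwheel '[{"grip":100,"xyz":[0,0,0],"rotation":[0,0,0]},{"grip":100,"xyz":[0,0,0],"rotation":[0,0,0]},{"grip":100,"xyz":[0,0,3],"rotation":[0,0,0]},{"grip":100,"xyz":[0,0,3],"rotation":[0,0,0]},{"grip":255,"xyz":[0,0,3],"rotation":[0.14,-0.012,0]},{"grip":255,"xyz":[0,0,0],"rotation":[0.14,-0.012,0]},{"grip":255,"xyz":[0,0,0],"rotation":[0.14,-0.012,0]},{"grip":255,"xyz":[0,0,0],"rotation":[0.14,-0.012,0]},{"grip":255,"xyz":[0,0,0],"rotation":[0.14,-0.012,0]},{"grip":255,"xyz":[0,0,0],"rotation":[0,0,0]},{"grip":255,"xyz":[0,0,0],"rotation":[0,0,0]}]' 30
python3 - <<'E'
from h import *
s,M=st(); p,d=snap('scene','s11')
im=cv2.imread('pics/s11.png'); t=s['tcp_pos']; Y=M[:,1]
for X,c in((t,(0,0,255)),(t-.039*Y+.011*Y,(0,255,0)),(t+[0,0,.039]+.011*Y,(255,0,0))):
    u=proj('scene',X)[0]; cv2.circle(im,tuple(np.round(u).astype(int).tolist()),1,c,-1)
cv2.imwrite('pics/z11.png',cv2.resize(im[80:240,200:360],(600,600),interpolation=0))
E
```

```text
time: 10.05
tcp_pos: [0.5307, -0.1343, 0.2058]
tcp_rot: [-0.619, 1.497, -0.744]
force: [-0.3, -0.1, -0.0]
grip_width: -0.001
t 10.1 tcp [ 0.5307 -0.1343  0.2058] mach mm [  0.8 -28.1 205.8] X [-0.065 -0.761 -0.646] Y [ 0.055  0.644 -0.763] F [-0.3 -0.1 -0. ] w -0.001 q [ 0.79  0.64 -0.39  1.65 -0.46  1.19 -0.98]
```

View pics/z11.png

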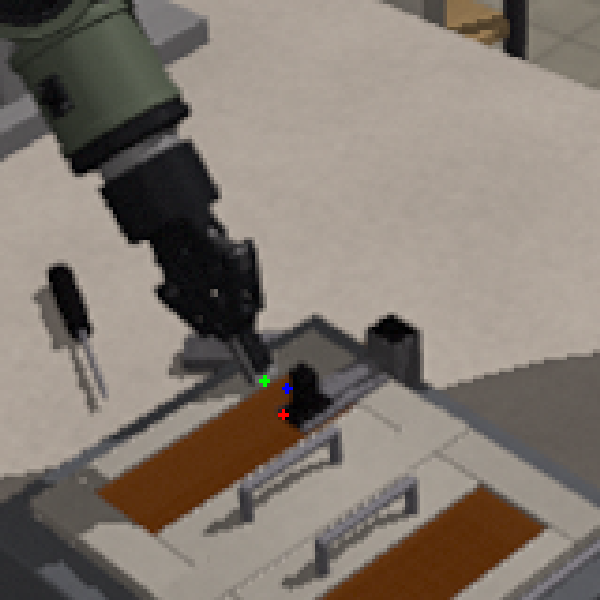

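```bash
python3 -m handwheel '[{"grip":165,"xyz":[0,0,0],"rotation":[-0.125,0.0105,0]},{"grip":165,"xyz":[0,0,0],"rotation":[-0.125,0.0105,0]},{"grip":165,"xyz":[0,-0.15,-2],"rotation":[0,0,0]},{"grip":165,"xyz":[0,-0.15,-2],"rotation":[0,0,0]},{"grip":165,"xyz":[0,0,0],"rotation":[0,0,0]},{"grip":165,"xyz":[0,0,0],"rotation":[0,0,0]}]' 30
python3 - <<'E'
from h import *
t=.45
to(m2w(0,-.0093,.1213),Xdir=-EY*np.cos(t)-np.array([0,0,np.sin(t)]),Ydir=EY*np.sin(t)-np.array([0,0,np.cos(t)])); p,d=snap('scene','s12')
cv2.imwrite('pics/z12.png',cv2.resize(cv2.imread('pics/s12.png')[120:260,200:340],(500,500),interpolation=2))
E
```

```text
time: 10.7
tcp_pos: [0.5313, -0.136, 0.1676]
tcp_rot: [-0.818, 1.431, -0.934]
force: [0.7, 0.8, 0.9]
grip_width: 0.352
t 10.7 tcp [ 0.5313 -0.136   0.1676] mach mm [  1.6 -29.6 167.6] X [-0.073 -0.897 -0.436] Y [ 0.038  0.434 -0.9  ] F [0.7 0.8 0.9] w 0.352 q [ 0.64  0.57 -0.33  1.74 -0.31  1.   -1.12]
delta cm [ 0.01  2.04 -4.63]
rot [-0.     0.002 -0.002]
```

View pics/z12.png

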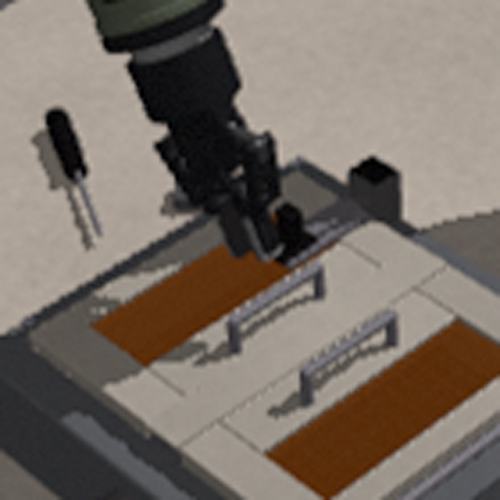

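```bash
python3 -m handwheel '[{"grip":165,"xyz":[0,0.7,-1.5],"rotation":[0,0,0]},{"grip":165,"xyz":[0,0.7,-1.5],"rotation":[0,0,0]},{"grip":165,"xyz":[0,0.6,-1.5],"rotation":[0,0,0]},{"grip":165,"xyz":[0,0,0],"rotation":[0,0,0]},{"grip":255,"xyz":[0,0,0],"rotation":[0,0,0]},{"grip":255,"xyz":[0,0,0],"rotation":[0,0,0]},{"grip":255,"xyz":[0,0,0],"rotation":[0,0,0]},{"grip":255,"xyz":[0,0,0],"rotation":[0,0,0]}]' 40
python3 - <<'E'
from h import *
st(); p,d=snap('scene','s13')
cv2.imwrite('pics/z13.png',cv2.resize(cv2.imread('pics/s13.png')[120:260,200:340],(500,500),interpolation=2))
f=lambda th:np.array([-168+148*np.cos(.33+th)+43*np.sin(.45),112+148*np.sin(.33+th)-43*np.cos(.45)])
p0=f(0)
for th in np.arange(.1,1.61,.1):
    q=f(th);d=q-p0;p0=q; w=EY*d[0]; print(round(th,1),q.round(1),np.round([w[0]/10,w[1]/10,d[1]/10],2))
E
```

```text
time: 11.55
tcp_pos: [0.5315, -0.117, 0.1229]
tcp_rot: [-0.816, 1.432, -0.935]
force: [-0.2, 1.3, 6.8]
grip_width: 0.099
t 11.6 tcp [ 0.5315 -0.117   0.1229] mach mm [  0.2 -10.8 122.9] X [-0.074 -0.897 -0.436] Y [ 0.039  0.434 -0.9  ] F [-0.2  1.3  6.8] w 0.099 q [ 0.62  0.62 -0.34  1.79 -0.32  0.89 -1.11]
0.1 [-14.8 135. ] [-0.05 -0.55  1.37]
0.2 [-21.6 148.1] [-0.06 -0.68  1.31]
0.3 [-29.7 160.5] [-0.07 -0.81  1.24]
0.4 [-39. 172.] [-0.08 -0.93  1.15]
0.5 [-49.4 182.5] [-0.09 -1.04  1.05]
0.6 [-60.8 191.9] [-0.1  -1.14  0.94]
0.7 [-73.1 200.2] [-0.1  -1.22  0.82]
0.8 [-86.2 207.1] [-0.11 -1.3   0.7 ]
0.9 [-99.8 212.8] [-0.11 -1.36  0.56]
1.0 [-114.  217.] [-0.12 -1.41  0.42]
1.1 [-128.5  219.8] [-0.12 -1.45  0.28]
1.2 [-143.3  221.2] [-0.12 -1.47  0.13]
1.3 [-158.1  221. ] [-0.12 -1.47 -0.01]
1.4 [-172.8  219.4] [-0.12 -1.47 -0.16]
1.5 [-187.2  216.3] [-0.12 -1.44 -0.31]
1.6 [-201.3  211.8] [-0.12 -1.4  -0.45]
```

View pics/z13.png

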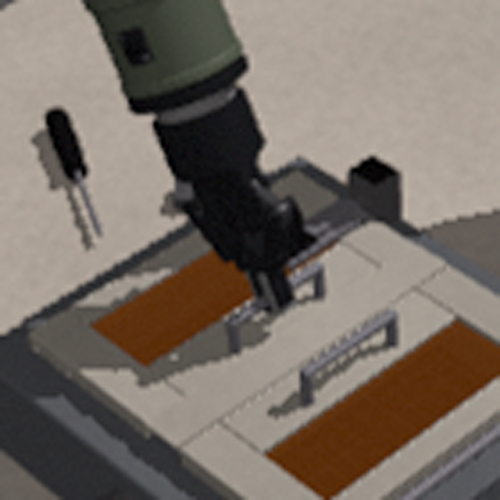

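```bash
python3 -m handwheel '[{"grip":255,"xyz":[-0.05,-0.55,1.37],"rotation":[0,0,0]},{"grip":255,"xyz":[-0.06,-0.68,1.31],"rotation":[0,0,0]},{"grip":255,"xyz":[-0.07,-0.81,1.24],"rotation":[0,0,0]},{"grip":255,"xyz":[-0.08,-0.93,1.15],"rotation":[0,0,0]},{"grip":255,"xyz":[0,0,0],"rotation":[0,0,0]}]' 40
python3 - <<'E'
from h import *
st(); p,d=snap('scene','s14')
cv2.imwrite('pics/z14.png',cv2.resize(cv2.imread('pics/s14.png')[120:260,200:340],(500,500),interpolation=2))
E
```

```text
time: 12.1
tcp_pos: [0.529, -0.1469, 0.1746]
tcp_rot: [-0.815, 1.431, -0.935]
force: [0.9, 6.3, 4.3]
grip_width: 0.092
t 12.1 tcp [ 0.529  -0.1469  0.1746] mach mm [  0.2 -40.7 174.6] X [-0.074 -0.897 -0.436] Y [ 0.04   0.435 -0.9  ] F [0.9 6.3 4.3] w 0.092 q [ 0.66  0.57 -0.32  1.72 -0.31  1.03 -1.1 ]
```

View pics/z14.png

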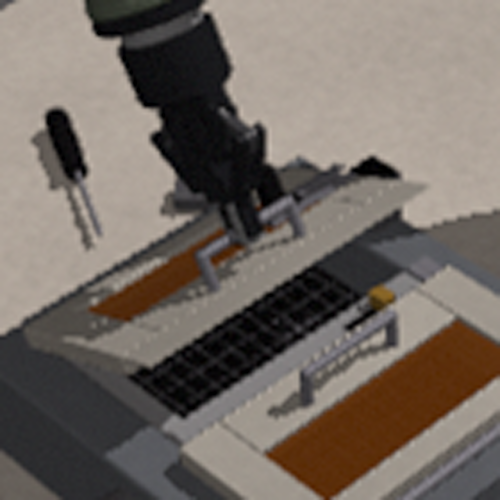

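Leaf rises with the handle gripped; brass knob visible at (380,297) in the crop. Continue.

```bash
python3 -m handwheel '[{"grip":255,"xyz":[-0.09,-1.04,1.05],"rotation":[0,0,0]},{"grip":255,"xyz":[-0.1,-1.14,0.94],"rotation":[0,0,0]},{"grip":255,"xyz":[-0.1,-1.22,0.82],"rotation":[0,0,0]},{"grip":255,"xyz":[-0.11,-1.3,0.7],"rotation":[0,0,0]},{"grip":255,"xyz":[-0.11,-1.36,0.56],"rotation":[0,0,0]},{"grip":255,"xyz":[-0.12,-1.41,0.42],"rotation":[0,0,0]},{"grip":255,"xyz":[-0.12,-1.45,0.28],"rotation":[0,0,0]},{"grip":255,"xyz":[0,0,0],"rotation":[0,0,0]}]' 40
python3 - <<'E'
from h import *
st(); p,d=snap('scene','s15')
cv2.imwrite('pics/z15.png',cv2.resize(cv2.imread('pics/s15.png')[80:240,180:340],(600,600),interpolation=2))
E
```

```text
time: 12.95
tcp_pos: [0.5222, -0.2359, 0.2244]
tcp_rot: [-0.813, 1.43, -0.935]
force: [-6.5, 6.2, 41.9]
grip_width: 0.095
t 12.9 tcp [ 0.5222 -0.2359  0.2244] mach mm [   0.9 -130.   224.4] X [-0.073 -0.896 -0.438] Y [ 0.042  0.436 -0.899] F [-6.5  6.2 41.9] w 0.095 q [ 0.75  0.57 -0.29  1.56 -0.28  1.22 -1.04]
```

View pics/z15.png

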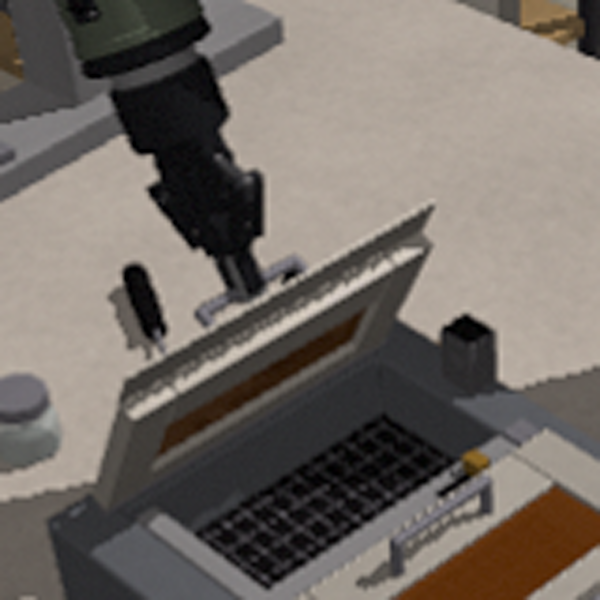

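```bash
python3 -m handwheel '[{"grip":255,"xyz":[0,0,0.25],"rotation":[0,0,0]},{"grip":255,"xyz":[-0.12,-1.47,0.2],"rotation":[0,0,0]},{"grip":255,"xyz":[0,0,0],"rotation":[0,0,0]}]' 40
python3 - <<'E'
from h import *
st()
E
```

```text
time: 13.3
tcp_pos: [0.5209, -0.2518, 0.2266]
tcp_rot: [-0.814, 1.43, -0.938]
force: [2.9, -0.7, 13.3]
grip_width: 0.096
t 13.3 tcp [ 0.5209 -0.2518  0.2266] mach mm [   0.9 -145.9  226.6] X [-0.074 -0.897 -0.435] Y [ 0.042  0.434 -0.9  ] F [ 2.9 -0.7 13.3] w 0.096 q [ 0.77  0.58 -0.28  1.53 -0.27  1.25 -1.02]
```

```bash
python3 -m handwheel '[{"grip":255,"xyz":[-0.12,-1.47,0.08],"rotation":[0,0,0]},{"grip":255,"xyz":[-0.12,-1.47,-0.1],"rotation":[0,0,0]},{"grip":255,"xyz":[-0.12,-1.44,-0.27],"rotation":[0,0,0]},{"grip":255,"xyz":[-0.06,-0.7,-0.2],"rotation":[0,0,0]},{"grip":255,"xyz":[0,0,0],"rotation":[0,0,0]}]' 40
python3 - <<'E'
from h import *
st(); p,d=snap('scene','s16')
cv2.imwrite('pics/z16.png',cv2.resize(cv2.imread('pics/s16.png')[80:240,180:340],(600,600),interpolation=2))
E
```

```text
time: 13.8
tcp_pos: [0.5165, -0.3032, 0.2211]
tcp_rot: [-0.815, 1.43, -0.939]
force: [5.7, -5.1, 8.1]
grip_width: 0.09
t 13.8 tcp [ 0.5165 -0.3032  0.2211] mach mm [   0.8 -197.6  221.1] X [-0.075 -0.898 -0.434] Y [ 0.042  0.432 -0.901] F [ 5.7 -5.1  8.1] w 0.09 q [ 0.81  0.63 -0.26  1.45 -0.25  1.3  -0.98]
```

View pics/z16.png

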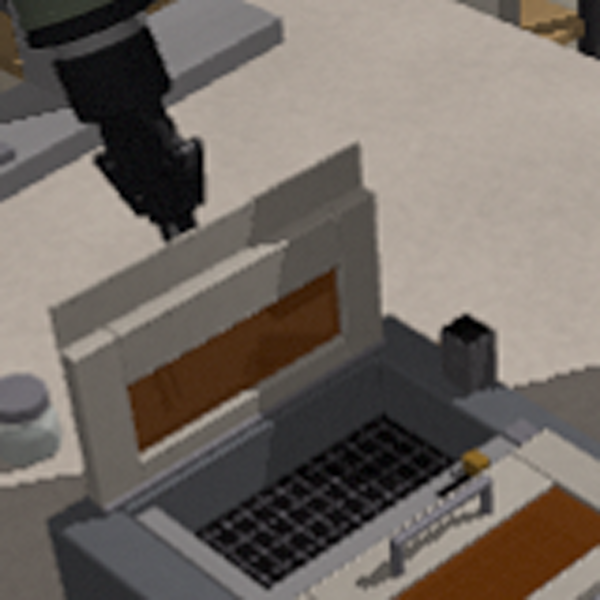

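```bash
python3 -m handwheel '[{"grip":200,"xyz":[0,0,0],"rotation":[0,0,0]},{"grip":200,"xyz":[0,0,0],"rotation":[0,0,0]},{"grip":200,"xyz":[0,-1.3,2.7],"rotation":[0,0,0]},{"grip":200,"xyz":[0,-1.3,2.7],"rotation":[0,0,0]},{"grip":200,"xyz":[0,0,4],"rotation":[-0.1,0.008,0]},{"grip":200,"xyz":[0,0,1],"rotation":[-0.12,0.01,0]},{"grip":150,"xyz":[-1.5,4,0],"rotation":[-0.12,0.01,0]},{"grip":150,"xyz":[-1.5,4,0],"rotation":[-0.11,0.01,0]},{"grip":150,"xyz":[-1.5,4,0],"rotation":[0,0,0]},{"grip":150,"xyz":[-1.5,4,0],"rotation":[0,0,0]},{"grip":150,"xyz":[-1.5,4,0],"rotation":[0,0,0]}]' 40
python3 - <<'E'
from h import *
st(); p,d=snap('scene','s17'); snap('top','t17')
cv2.imwrite('pics/z17.png',cv2.hconcat([cv2.imread('pics/s17.png')[80:320,160:460],cv2.imread('pics/t17.png')[130:370,250:550]]))
E
```

```text
time: 14.95
tcp_pos: [0.4392, -0.1256, 0.3239]
tcp_rot: [-1.169, 1.268, -1.271]
force: [1.0, -0.3, 0.1]
grip_width: 0.41
t 14.9 tcp [ 0.4392 -0.1256  0.3239] mach mm [-91.  -27.  323.9] X [-0.082 -0.997  0.001] Y [ 0.001 -0.001 -1.   ] F [ 1.  -0.3  0.1] w 0.41 q [ 0.4   0.14 -0.28  1.84  0.04  1.17 -1.55]
```

View pics/z17.png

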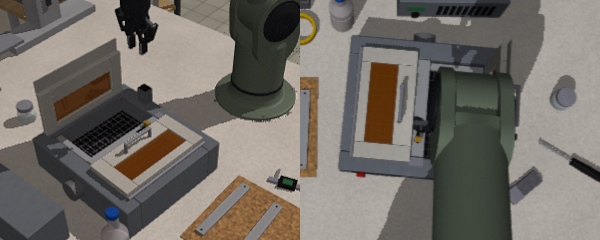

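```bash
python3 - <<'E'
from h import *
for f in ('s17','s16'):
    im=cv2.imread('pics/%s.png'%f); hsv=cv2.cvtColor(im,cv2.COLOR_BGR2HSV)
    m=(hsv[:,:,0]>12)&(hsv[:,:,0]<28)&(hsv[:,:,1]>150)&(hsv[:,:,2]>120)
    d=np.load('/tmp/scene_d.npy')
    P,uv=cloud('scene',d,m); L=np.array([w2m(x) for x in P])*1000
    k=(abs(L[:,0])<160)&(abs(L[:,1])<60)&(L[:,2]>100); 
    print(f,k.sum(),uv[k].min(0),uv[k].max(0),L[k].min(0).round(),L[k].max(0).round(),np.median(L[k],0).round(1))
im=cv2.imread('pics/s17.png')
for dx in(-110,-100,-90): 
    u=proj('scene',m2w(dx/1000,.0025,.1265))[0]; print(dx,u)
cv2.imwrite('pics/z18.png',cv2.resize(im[170:240,270:360],(720,560),interpolation=2))
for n in('bolt_knob','flush_bolt'):
  for r in bot.trace('scene',n): print(n,r['score'],r['centre'],r['pixels'].sum())
E
```

```text
s17 11 [305 201] [309 203] [-92.  -3. 124.] [-84.   9. 130.] [-86.4   2.7 126.7]
s16 10 [305 201] [309 203] [-92.  -3. 125.] [-84.   9. 130.] [-86.3   2.  126.8]
-110 [312.21922143 198.12361288]
-100 [309.77841013 199.75538331]
-90 [307.32174547 201.39768663]
```

View pics/z18.png

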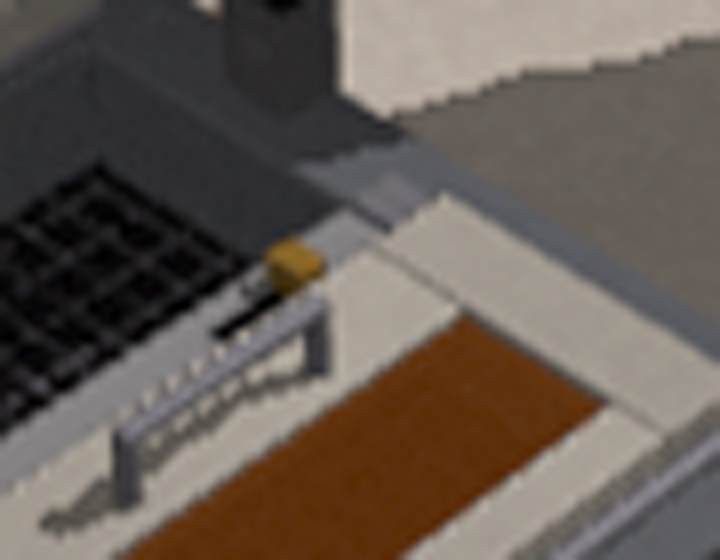

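```bash
python3 -m handwheel '[{"grip":255,"xyz":[-2,2.9,0],"rotation":[0,0,0]},{"grip":255,"xyz":[0,0,-4],"rotation":[0,0,0]},{"grip":255,"xyz":[0,0,-4],"rotation":[0,0,0]},{"grip":255,"xyz":[0,0,-4],"rotation":[0,0,0]},{"grip":255,"xyz":[0,0,-4],"rotation":[0,0,0]},{"grip":255,"xyz":[0,0,-3],"rotation":[0,0,0]},{"grip":255,"xyz":[0,0,0],"rotation":[0,0,0]},{"grip":255,"xyz":[0,0,0],"rotation":[0,0,0]}]' 40
python3 - <<'E'
from h import *
to(m2w(-.113,.0005,.090),Xdir=-EY); p,d=snap('scene','s19')
cv2.imwrite('pics/z19.png',cv2.resize(cv2.imread('pics/s19.png')[120:240,260:380],(600,600),interpolation=2))
E
```

```text
time: 15.95
tcp_pos: [0.4206, -0.0988, 0.134]
tcp_rot: [-1.169, 1.27, -1.271]
force: [-0.0, -1.2, 2.0]
grip_width: 0.0
t 15.9 tcp [ 0.4206 -0.0988  0.134 ] mach mm [-111.8   -1.8  134. ] X [-0.084 -0.997  0.   ] Y [-0. -0. -1.] F [-0.  -1.2  2. ] w 0.0 q [ 0.33  0.34 -0.29  2.14  0.15  0.68 -1.71]
delta cm [-0.1   0.24 -4.4 ]
rot [ 0. -0. -0.]
```

View pics/z19.png

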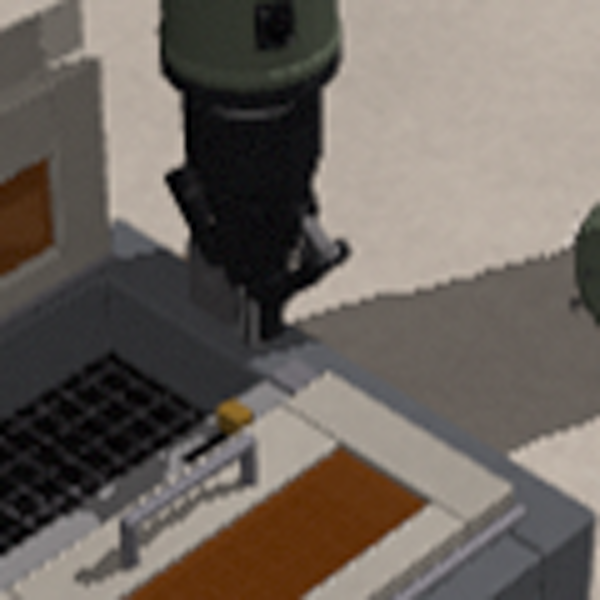

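```bash
python3 -m handwheel '[{"grip":255,"xyz":[-0.1,0.25,-2],"rotation":[0,0,0]},{"grip":255,"xyz":[0,0,-1.2],"rotation":[0,0,0]},{"grip":255,"xyz":[0,0,-0.6],"rotation":[0,0,0]},{"grip":255,"xyz":[0,0,-0.5],"rotation":[0,0,0]},{"grip":255,"xyz":[0,0,0],"rotation":[0,0,0]},{"grip":255,"xyz":[0,0,0],"rotation":[0,0,0]}]' 40
python3 - <<'E'
from h import *
st(); p,d=snap('scene','s20')
cv2.imwrite('pics/z20.png',cv2.resize(cv2.imread('pics/s20.png')[140:230,270:360],(600,600),interpolation=2))
E
```

```text
time: 16.6
tcp_pos: [0.4198, -0.0959, 0.0911]
tcp_rot: [-1.168, 1.269, -1.271]
force: [-0.4, 0.0, 0.2]
grip_width: 0.004
t 16.6 tcp [ 0.4198 -0.0959  0.0911] mach mm [-112.9    1.    91.1] X [-0.083 -0.997  0.   ] Y [ 0.002 -0.001 -1.   ] F [-0.4  0.   0.2] w 0.004 q [ 0.3   0.41 -0.26  2.18  0.2   0.57 -1.76]
```

View pics/z20.png

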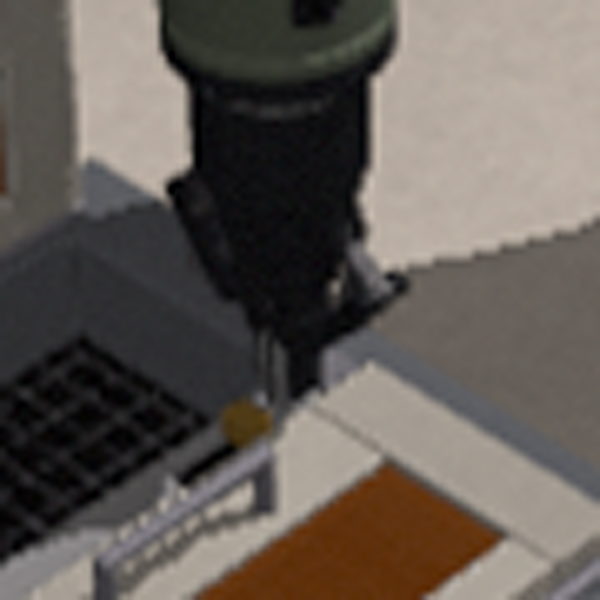

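```bash
python3 -m handwheel '[{"grip":255,"xyz":[0.4,-0.033,-0.1],"rotation":[0,0,0]},{"grip":255,"xyz":[0.4,-0.033,0],"rotation":[0,0,0]},{"grip":255,"xyz":[0.4,-0.033,0],"rotation":[0,0,0]},{"grip":255,"xyz":[0.4,-0.033,0],"rotation":[0,0,0]},{"grip":255,"xyz":[0.4,-0.033,0],"rotation":[0,0,0]},{"grip":255,"xyz":[0.4,-0.033,0],"rotation":[0,0,0]},{"grip":255,"xyz":[0.2,-0.017,0],"rotation":[0,0,0]},{"grip":255,"xyz":[0,0,0],"rotation":[0,0,0]},{"grip":255,"xyz":[0,0,0],"rotation":[0,0,0]}]' 40
python3 - <<'E'
from h import *
st(); p,d=snap('scene','s21')
cv2.imwrite('pics/z21.png',cv2.resize(cv2.imread('pics/s21.png')[140:230,270:360],(600,600),interpolation=2))
E
```

```text
time: 17.55
tcp_pos: [0.4455, -0.0979, 0.0895]
tcp_rot: [-1.168, 1.269, -1.271]
force: [0.5, 0.9, -0.1]
grip_width: -0.001
t 17.6 tcp [ 0.4455 -0.0979  0.0895] mach mm [-87.1   1.1  89.5] X [-0.083 -0.997  0.   ] Y [ 0.001 -0.    -1.   ] F [ 0.5  0.9 -0.1] w -0.001 q [ 0.29  0.45 -0.26  2.12  0.2   0.59 -1.76]
```

View pics/z21.png

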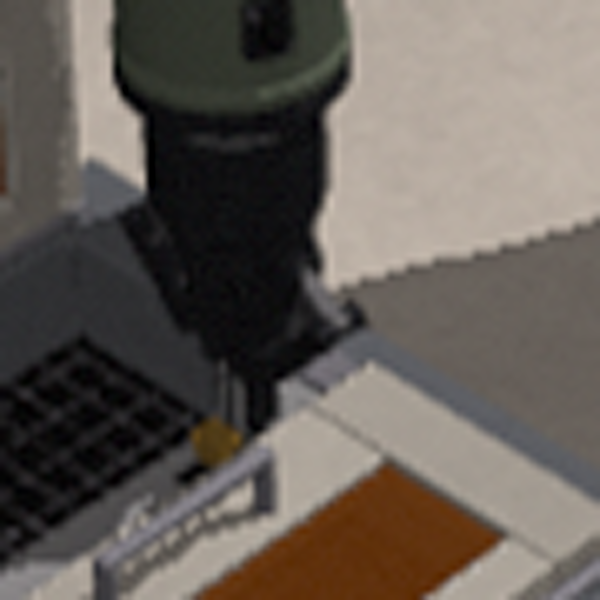

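```bash
python3 -m handwheel '[{"grip":255,"xyz":[0.2,-0.017,0],"rotation":[0,0,0]},{"grip":255,"xyz":[0.2,-0.017,0],"rotation":[0,0,0]},{"grip":255,"xyz":[0,0,0],"rotation":[0,0,0]},{"grip":255,"xyz":[0,0,0],"rotation":[0,0,0]}]' 40; python3 -m handwheel '[{"grip":255,"xyz":[0.2,-0.017,0],"rotation":[0,0,0]},{"grip":255,"xyz":[0,0,0],"rotation":[0,0,0]},{"grip":255,"xyz":[0,0,0],"rotation":[0,0,0]}]' 40
python3 - <<'E'
from h import *
st()
E
```

```text
time: 18.0
tcp_pos: [0.4496, -0.0982, 0.0895]
tcp_rot: [-1.168, 1.269, -1.271]
force: [0.1, 0.3, 0.3]
grip_width: 0.002
time: 18.3
tcp_pos: [0.4505, -0.0984, 0.0893]
tcp_rot: [-1.17, 1.271, -1.27]
force: [-5.8, 0.1, 2.4]
grip_width: -0.002
t 18.3 tcp [ 0.4505 -0.0984  0.0893] mach mm [-82.1   1.   89.3] X [-0.083 -0.997  0.   ] Y [-0.001 -0.    -1.   ] F [-5.8  0.1  2.4] w -0.002 q [ 0.29  0.45 -0.26  2.11  0.2   0.6  -1.76]
```

```bash
python3 -m handwheel '[{"grip":255,"xyz":[-0.5,0.04,0],"rotation":[0,0,0]},{"grip":255,"xyz":[0,0,4],"rotation":[0,0,0]},{"grip":255,"xyz":[0,0,4.9],"rotation":[0,0,0]},{"grip":165,"xyz":[2.3,1.25,0],"rotation":[-0.112,0.0094,0]},{"grip":165,"xyz":[2.3,1.25,0],"rotation":[-0.112,0.0094,0]},{"grip":165,"xyz":[2.3,1.25,0],"rotation":[-0.112,0.0094,0]},{"grip":165,"xyz":[2.2,1.25,0],"rotation":[-0.112,0.0094,0]},{"grip":165,"xyz":[0,0,0],"rotation":[0,0,0]},{"grip":165,"xyz":[0,0,0],"rotation":[0,0,0]}]' 40
python3 - <<'E'
from h import *
t=-.45
to(m2w(0,.0372,.1231),Xdir=-EY*np.cos(t)-np.array([0,0,np.sin(t)]),Ydir=EY*np.sin(t)-np.array([0,0,np.cos(t)])); p,d=snap('scene','s22')
cv2.imwrite('pics/z22.png',cv2.resize(cv2.imread('pics/s22.png')[100:260,220:380],(600,600),interpolation=2))
E
```

```text
time: 19.2
tcp_pos: [0.5348, -0.0479, 0.1775]
tcp_rot: [-1.503, 1.043, -1.578]
force: [-0.2, -1.2, 0.9]
grip_width: 0.352
t 19.2 tcp [ 0.5348 -0.0479  0.1775] mach mm [ -2.3  58.4 177.5] X [-0.071 -0.903  0.424] Y [-0.036 -0.423 -0.906] F [-0.2 -1.2  0.9] w 0.352 q [-0.15  0.49 -0.19  1.83  0.56  1.09 -2.31]
delta cm [ 0.05 -2.13 -5.44]
rot [-0.012 -0.001 -0.004]
```

View pics/z22.png

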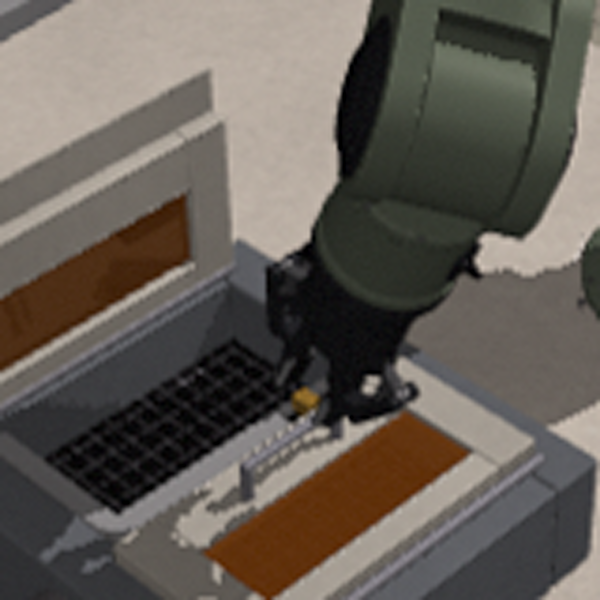

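```bash
python3 -m handwheel '[{"grip":165,"xyz":[0,0.5,2],"rotation":[0.005,0.0592,0.1268]},{"grip":165,"xyz":[0,0,0],"rotation":[0.005,0.0592,0.1268]},{"grip":165,"xyz":[0,0,0],"rotation":[0.005,0.0592,0.1268]},{"grip":165,"xyz":[0,0,0],"rotation":[0.005,0.0592,0.1268]},{"grip":165,"xyz":[0,0,0],"rotation":[0.005,0.0592,0.1268]},{"grip":165,"xyz":[0,0,0],"rotation":[0.005,0.0592,0.1268]},{"grip":165,"xyz":[0,0,0],"rotation":[0.005,0.0592,0.1268]},{"grip":165,"xyz":[0,0,0],"rotation":[0.005,0.0592,0.1268]},{"grip":165,"xyz":[0,0,0],"rotation":[0.005,0.0592,0.1268]},{"grip":165,"xyz":[0,0,0],"rotation":[0.005,0.0592,0.1268]},{"grip":165,"xyz":[0,0,0],"rotation":[0.005,0.0592,0.1268]}]' 40
python3 -m handwheel '[{"grip":165,"xyz":[0,0,0],"rotation":[0.005,0.0592,0.1268]},{"grip":165,"xyz":[0,0,0],"rotation":[0.005,0.0592,0.1268]},{"grip":165,"xyz":[0,0,0],"rotation":[0.005,0.0592,0.1268]},{"grip":165,"xyz":[0,0,0],"rotation":[0.005,0.0592,0.1268]},{"grip":165,"xyz":[0,0,0],"rotation":[0.005,0.0592,0.1268]},{"grip":165,"xyz":[0,0,0],"rotation":[0.005,0.0592,0.1268]},{"grip":165,"xyz":[0,0,0],"rotation":[0.005,0.0592,0.1268]},{"grip":165,"xyz":[0,0,0],"rotation":[0.005,0.0592,0.1268]},{"grip":165,"xyz":[0,0,0],"rotation":[0.005,0.0592,0.1268]},{"grip":165,"xyz":[0,0,0],"rotation":[0.005,0.0592,0.1268]},{"grip":165,"xyz":[0,0,0],"rotation":[0.005,0.0592,0.1268]},{"grip":165,"xyz":[0,0,0],"rotation":[0,0,0]}]' 40
python3 - <<'E'
from h import *
t=-.45
to(m2w(0,.0372,.1231),Xdir=EY*np.cos(t)+np.array([0,0,np.sin(t)]),Ydir=EY*np.sin(t)-np.array([0,0,np.cos(t)])); p,d=snap('scene','s23')
cv2.imwrite('pics/z23.png',cv2.resize(cv2.imread('pics/s23.png')[100:260,220:380],(600,600),interpolation=2))
E
```

```text
time: 20.35
tcp_pos: [0.5343, -0.0461, 0.1989]
tcp_rot: [-2.008, 0.101, -0.079]
force: [-0.5, -0.4, 0.8]
grip_width: 0.357
time: 21.55
tcp_pos: [0.5343, -0.0461, 0.1986]
tcp_rot: [-1.581, -0.859, 1.412]
force: [0.7, -0.4, 0.2]
grip_width: 0.349
t 21.6 tcp [ 0.5343 -0.0461  0.1986] mach mm [ -2.9  60.2 198.6] X [ 0.135  0.896 -0.424] Y [-0.036 -0.423 -0.906] F [ 0.7 -0.4  0.2] w 0.349 q [ 0.25  0.56 -0.77  1.79  0.77  1.31  0.59]
delta cm [ 0.1  -2.31 -7.55]
rot [-0.01   0.026  0.054]
```

View pics/z23.png

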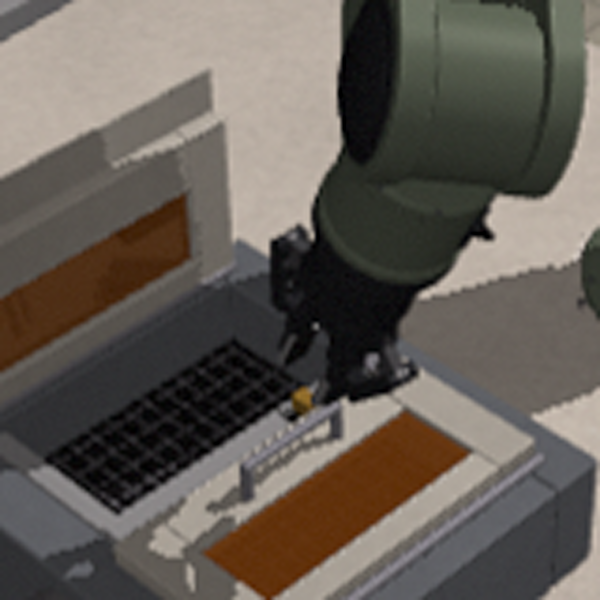

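```bash
python3 -m handwheel '[{"grip":165,"xyz":[0.28,-0.1,-3],"rotation":[-0.01,0.026,0.054]},{"grip":165,"xyz":[0,0,0],"rotation":[0,0,0]},{"grip":165,"xyz":[-0.06,-0.75,-1.5],"rotation":[0,0,0]},{"grip":165,"xyz":[-0.06,-0.75,-1.5],"rotation":[0,0,0]},{"grip":165,"xyz":[-0.06,-0.7,-1.5],"rotation":[0,0,0]},{"grip":165,"xyz":[0,0,0],"rotation":[0,0,0]},{"grip":165,"xyz":[0,0,0],"rotation":[0,0,0]}]' 40
python3 - <<'E'
from h import *
t=-.45
to(m2w(0,.0372,.1231),Xdir=EY*np.cos(t)+np.array([0,0,np.sin(t)]),Ydir=EY*np.sin(t)-np.array([0,0,np.cos(t)])); p,d=snap('scene','s24')
cv2.imwrite('pics/z24.png',cv2.resize(cv2.imread('pics/s24.png')[140:240,250:350],(600,600),interpolation=2))
E
```

```text
time: 22.3
tcp_pos: [0.5356, -0.0676, 0.1232]
tcp_rot: [-1.554, -0.886, 1.473]
force: [0.3, 0.7, -1.3]
grip_width: 0.354
t 22.3 tcp [ 0.5356 -0.0676  0.1232] mach mm [1.000e-01 3.890e+01 1.232e+02] X [ 0.076  0.897 -0.435] Y [-0.036 -0.434 -0.9  ] F [ 0.3  0.7 -1.3] w 0.354 q [ 0.25  0.66 -0.72  1.86  0.89  1.21  0.55]
delta cm [-0.03 -0.17 -0.01]
rot [0.    0.001 0.   ]
```

View pics/z24.png

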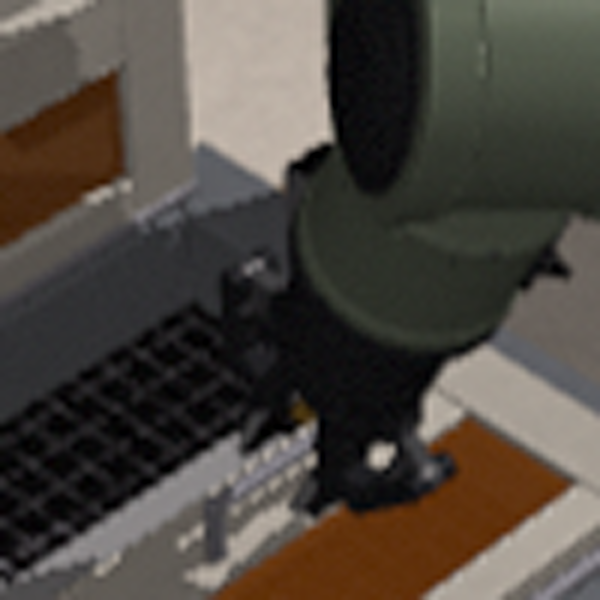

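Straddles the bar. Close and compute the path.

```bash
python3 -m handwheel '[{"grip":255,"xyz":[0,-0.1,0],"rotation":[0,0,0]},{"grip":255,"xyz":[0,0,0],"rotation":[0,0,0]},{"grip":255,"xyz":[0,0,0],"rotation":[0,0,0]},{"grip":255,"xyz":[0,0,0],"rotation":[0,0,0]}]' 40
python3 - <<'E'
from h import *
st()
r=122.8;a=.4017
f=lambda th:np.array([168-r*np.cos(a+th),112+r*np.sin(a+th)])
p0=f(0)
for th in np.arange(.1,1.61,.1):
    q=f(th);d=q-p0;p0=q; w=EY*d[0]; print(round(th,1),(q-f(0)).round(1),np.round([w[0]/10,w[1]/10,d[1]/10],2))
E
```

```text
time: 22.75
tcp_pos: [0.536, -0.0694, 0.1245]
tcp_rot: [-1.557, -0.885, 1.474]
force: [-2.2, -5.1, 10.0]
grip_width: 0.095
t 22.8 tcp [ 0.536  -0.0694  0.1245] mach mm [  0.7  37.1 124.5] X [ 0.077  0.896 -0.437] Y [-0.035 -0.436 -0.899] F [-2.2 -5.1 10. ] w 0.095 q [ 0.25  0.66 -0.72  1.86  0.89  1.21  0.55]
0.1 [ 5.4 11. ] [0.04 0.53 1.1 ]
0.2 [11.8 21.5] [0.05 0.64 1.05]
0.3 [19.2 31.3] [0.06 0.74 0.98]
0.4 [27.6 40.2] [0.07 0.84 0.9 ]
0.5 [36.9 48.3] [0.08 0.92 0.81]
0.6 [46.9 55.4] [0.08 1.   0.71]
0.7 [57.5 61.5] [0.09 1.06 0.61]
0.8 [68.7 66.5] [0.09 1.12 0.5 ]
0.9 [80.4 70.4] [0.1  1.16 0.39]
1.0 [92.4 73. ] [0.1  1.19 0.27]
1.1 [104.5  74.5] [0.1  1.21 0.15]
1.2 [116.8  74.7] [0.1  1.22 0.02]
1.3 [129.1  73.7] [ 0.1   1.22 -0.1 ]
1.4 [141.1  71.5] [ 0.1   1.2  -0.22]
1.5 [152.9  68.1] [ 0.1   1.18 -0.34]
1.6 [164.3  63.6] [ 0.1   1.14 -0.46]
```

```bash
python3 -m handwheel '[{"grip":255,"xyz":[0.04,0.53,1.15],"rotation":[0,0,0]},{"grip":255,"xyz":[0.05,0.64,1.1],"rotation":[0,0,0]},{"grip":255,"xyz":[0.06,0.74,1],"rotation":[0,0,0]},{"grip":255,"xyz":[0.07,0.84,0.92],"rotation":[0,0,0]},{"grip":255,"xyz":[0.08,0.92,0.84],"rotation":[0,0,0]},{"grip":255,"xyz":[0.08,1,0.74],"rotation":[0,0,0]},{"grip":255,"xyz":[0,0,0],"rotation":[0,0,0]}]' 40
python3 - <<'E'
from h import *
st()
E
```

```text
time: 23.45
tcp_pos: [0.5399, -0.0217, 0.1823]
tcp_rot: [-1.557, -0.887, 1.474]
force: [-0.6, -5.8, 4.5]
grip_width: 0.095
t 23.4 tcp [ 0.5399 -0.0217  0.1823] mach mm [  0.6  85.  182.3] X [ 0.076  0.896 -0.437] Y [-0.034 -0.435 -0.9  ] F [-0.6 -5.8  4.5] w 0.095 q [ 0.19  0.6  -0.77  1.78  0.8   1.33  0.58]
```

```bash
python3 -m handwheel '[{"grip":255,"xyz":[0.09,1.06,0.63],"rotation":[0,0,0]},{"grip":255,"xyz":[0.09,1.12,0.53],"rotation":[0,0,0]},{"grip":255,"xyz":[0.1,1.16,0.42],"rotation":[0,0,0]},{"grip":255,"xyz":[0.1,1.19,0.3],"rotation":[0,0,0]},{"grip":255,"xyz":[0.1,1.21,0.17],"rotation":[0,0,0]},{"grip":255,"xyz":[0,0,0],"rotation":[0,0,0]}]' 40
python3 - <<'E'
from h import *
st(); p,d=snap('scene','s25')
cv2.imwrite('pics/z25.png',cv2.resize(cv2.imread('pics/s25.png')[60:260,200:400],(600,600),interpolation=2))
E
```

```text
time: 24.05
tcp_pos: [0.5448, 0.0363, 0.2033]
tcp_rot: [-1.557, -0.887, 1.474]
force: [-5.2, -1.9, 22.1]
grip_width: 0.094
t 24.1 tcp [0.5448 0.0363 0.2033] mach mm [  0.6 143.1 203.3] X [ 0.076  0.896 -0.437] Y [-0.033 -0.435 -0.9  ] F [-5.2 -1.9 22.1] w 0.094 q [ 0.1   0.61 -0.79  1.71  0.76  1.41  0.54]
```

View pics/z25.png

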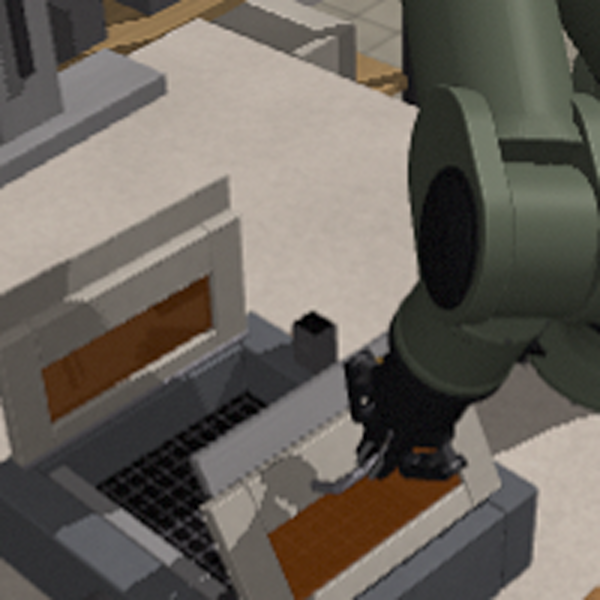

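```bash
python3 -m handwheel '[{"grip":255,"xyz":[0.1,1.22,0.18],"rotation":[0,0,0]},{"grip":255,"xyz":[0.1,1.22,0],"rotation":[0,0,0]},{"grip":255,"xyz":[0.1,1.2,-0.16],"rotation":[0,0,0]},{"grip":255,"xyz":[0.1,1.18,-0.3],"rotation":[0,0,0]},{"grip":255,"xyz":[0.05,0.6,-0.2],"rotation":[0,0,0]},{"grip":255,"xyz":[0,0,0],"rotation":[0,0,0]}]' 40
python3 - <<'E'
from h import *
st(); p,d=snap('scene','s26')
cv2.imwrite('pics/z26.png',cv2.resize(cv2.imread('pics/s26.png')[60:260,200:400],(600,600),interpolation=2))
E
```

```text
time: 24.7
tcp_pos: [0.5492, 0.0911, 0.1971]
tcp_rot: [-1.555, -0.889, 1.473]
force: [0.7, 3.3, 4.4]
grip_width: 0.092
t 24.7 tcp [0.5492 0.0911 0.1971] mach mm [  0.4 198.2 197.1] X [ 0.075  0.898 -0.435] Y [-0.034 -0.433 -0.901] F [0.7 3.3 4.4] w 0.092 q [ 0.01  0.66 -0.79  1.65  0.75  1.45  0.48]
```

View pics/z26.png

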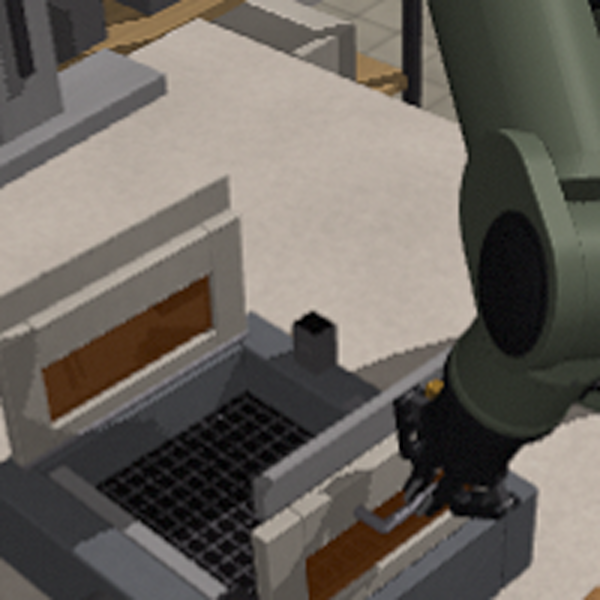

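```bash
python3 -m handwheel '[{"grip":200,"xyz":[0,0,0],"rotation":[0,0,0]},{"grip":200,"xyz":[0,0,0],"rotation":[0,0,0]},{"grip":200,"xyz":[0.1,1.3,2.7],"rotation":[0,0,0]},{"grip":200,"xyz":[0.1,1.3,2.7],"rotation":[0,0,0]},{"grip":110,"xyz":[-1,3,0],"rotation":[0.11,-0.0092,0]},{"grip":110,"xyz":[-1.5,3,-1],"rotation":[0.115,-0.0096,0]},{"grip":110,"xyz":[-1.5,3,-2],"rotation":[0.115,-0.0096,0]},{"grip":110,"xyz":[-1.5,0,-2],"rotation":[0.11,-0.0092,0]},{"grip":110,"xyz":[-1,0,-2],"rotation":[0,0,0]},{"grip":110,"xyz":[0,0,-2],"rotation":[0,0,0]},{"grip":110,"xyz":[0,0,0],"rotation":[0,0,0]}]' 40
python3 - <<'E'
from h import *
st(); snap('top','t27'); p,d=snap('scene','s27'); d2=np.load('/tmp/top_d.npy')
for n in ('bar1_c','bar2_c','bar3_c'):
    for cam,dd in(('top',d2),('scene',d)):
        for r in bot.trace(cam,n):
            P,uv=cloud(cam,dd,r['pixels'])
            if len(P)<30: continue
            P=P[abs(P[:,2]-.01)<.015]
            if len(P)<30: continue
            rr=cv2.minAreaRect(P[:,:2].astype(np.float32)*1000)
            print(n,cam,round(r['score'],2),np.round(r['centre']),np.round(np.median(P,0),3),'rect',np.round(rr[0]),np.round(rr[1]),round(rr[2],1))
cv2.imwrite('pics/z27.png',cv2.hconcat([cv2.resize(cv2.imread('pics/t27.png')[150:350,130:450],(400,250)),cv2.resize(cv2.imread('pics/s27.png')[60:380,180:520],(400,376))[:250]]))
E
```

```text
time: 25.85
tcp_pos: [0.485, 0.2047, 0.1589]
tcp_rot: [-1.247, -1.146, 1.148]
force: [0.1, -0.7, 0.5]
grip_width: 0.567
t 25.9 tcp [0.485  0.2047 0.1589] mach mm [-73.1 305.9 158.9] X [ 0.084  0.996 -0.   ] Y [-0.002 -0.    -1.   ] F [ 0.1 -0.7  0.5] w 0.567 q [ 0.17  0.58 -0.95  1.87  0.56  0.99  0.46]
bar1_c top 0.3 [512. 227.] [ 0.561 -0.49   0.013] rect [ 579. -505.] [70. 49.] 0.9
bar1_c scene 0.68 [276. 219.] [0.623 0.086 0.014] rect [ 418. -270.] [781. 573.] 81.8
bar1_c scene 0.28 [369. 369.] [0.715 0.329 0.01 ] rect [727. 337.] [85. 90.] 37.7
bar2_c top 0.94 [213. 272.] [0.436 0.32  0.012] rect [441. 321.] [115.  35.] 1.7
bar2_c top 0.86 [112. 217.] [0.598 0.61  0.009] rect [599. 614.] [ 32. 220.] 5.9
bar2_c scene 0.87 [504. 405.] [0.598 0.619 0.008] rect [597. 614.] [ 36. 222.] 3.1
bar2_c scene 0.76 [417. 313.] [0.499 0.324 0.01 ] rect [489. 322.] [232.  36.] 1.9
bar3_c top 0.63 [251. 286.] [0.41  0.209 0.011] rect [411. 209.] [69. 29.] 1.9
bar3_c scene 0.96 [382. 290.] [0.49  0.211 0.01 ] rect [484. 207.] [ 42. 223.] 88.6
bar3_c scene 0.49 [187. 190.] [ 0.588 -0.49   0.016] rect [ 552. -512.] [103.  55.] 18.7
```

View pics/t27.png

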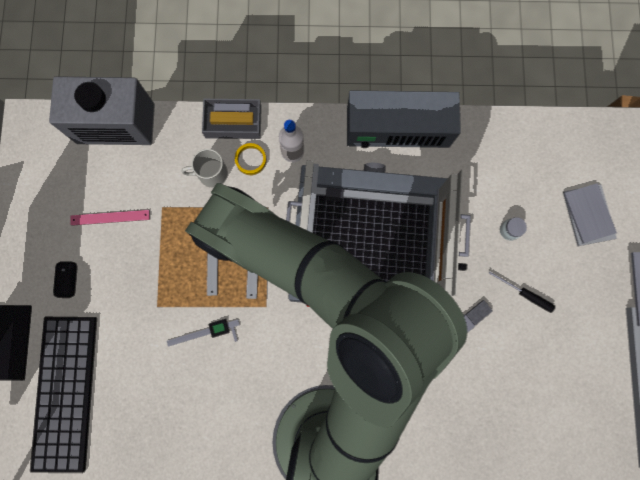

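View pics/s27.png

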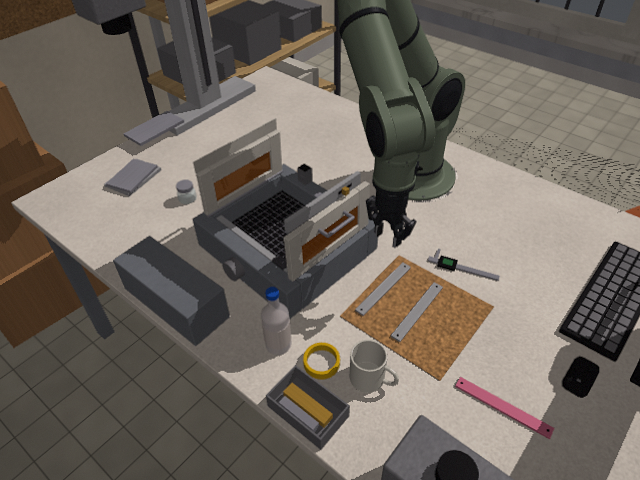

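```bash
python3 -m handwheel '[{"grip":120,"xyz":[0,0.4,-4],"rotation":[0,0,0.068]},{"grip":120,"xyz":[0,0,-4],"rotation":[0,0,0]},{"grip":120,"xyz":[0,0,-4],"rotation":[0,0,0]},{"grip":120,"xyz":[0,0,-3],"rotation":[0,0,0]},{"grip":120,"xyz":[0,0,-1],"rotation":[0,0,0]},{"grip":120,"xyz":[0,0,0],"rotation":[0,0,0]},{"grip":120,"xyz":[0,0,0],"rotation":[0,0,0]}]' 40
python3 - <<'E'
from h import *
to([.4855,.2085,-.025],Xdir=[.016,1,0]); p,d=snap('scene','s28')
cv2.imwrite('pics/z28.png',cv2.resize(cv2.imread('pics/s28.png')[180:340,320:480],(600,600),interpolation=2))
E
```

```text
time: 26.95
tcp_pos: [0.4865, 0.2105, 0.0018]
tcp_rot: [-1.217, -1.2, 1.195]
force: [1.3, 0.3, 0.5]
grip_width: 0.53
t 26.9 tcp [0.4865 0.2105 0.0018] mach mm [-72.  311.8   1.8] X [0.016 1.    0.002] Y [ 0.002  0.002 -1.   ] F [1.3 0.3 0.5] w 0.53 q [ 0.03  0.8  -0.77  1.96  0.84  0.74  0.3 ]
delta cm [-0.1  -0.2  -2.68]
rot [-0.002  0.002 -0.   ]
```

View pics/z28.png

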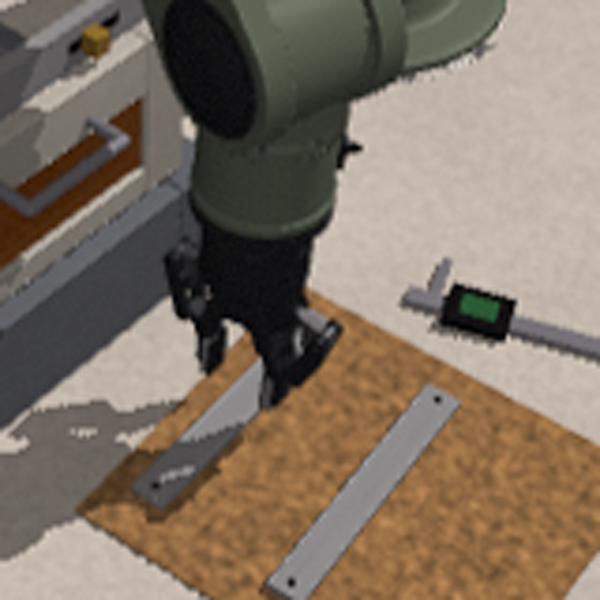

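```bash
python3 -m handwheel '[{"grip":120,"xyz":[-0.1,-0.2,-1.2],"rotation":[0,0,0]},{"grip":120,"xyz":[0,0,-0.8],"rotation":[0,0,0]},{"grip":120,"xyz":[0,0,0],"rotation":[0,0,0]},{"grip":120,"xyz":[0,0,-0.3],"rotation":[0,0,0]},{"grip":120,"xyz":[0,0,0],"rotation":[0,0,0]}]' 40
python3 -m handwheel '[{"grip":120,"xyz":[0,0,-0.3],"rotation":[0,0,0]},{"grip":120,"xyz":[0,0,0],"rotation":[0,0,0]}]' 40
python3 -m handwheel '[{"grip":120,"xyz":[0,0,-0.2],"rotation":[0,0,0]},{"grip":120,"xyz":[0,0,0],"rotation":[0,0,0]}]' 40
```

```text
time: 27.5
tcp_pos: [0.4848, 0.208, -0.0227]
tcp_rot: [-1.216, -1.199, 1.196]
force: [-0.2, -0.5, -0.2]
grip_width: 0.53
time: 27.7
tcp_pos: [0.4848, 0.2079, -0.0257]
tcp_rot: [-1.216, -1.199, 1.196]
force: [-0.5, -0.9, 0.1]
grip_width: 0.531
time: 27.9
tcp_pos: [0.4847, 0.2079, -0.0277]
tcp_rot: [-1.216, -1.199, 1.196]
force: [0.4, -0.3, 0.4]
grip_width: 0.526
```

```bash
python3 -m handwheel '[{"grip":255,"xyz":[0,0,0],"rotation":[0,0,0]},{"grip":255,"xyz":[0,0,0],"rotation":[0,0,0]},{"grip":255,"xyz":[0,0,0],"rotation":[0,0,0]},{"grip":255,"xyz":[0,0,0],"rotation":[0,0,0]}]' 60
python3 -m handwheel '[{"grip":255,"xyz":[0,0,2],"rotation":[0,0,0]},{"grip":255,"xyz":[0,0,2],"rotation":[0,0,0]},{"grip":255,"xyz":[0,0,0],"rotation":[0,0,0]},{"grip":255,"xyz":[0,0,0],"rotation":[0,0,0]}]' 60
python3 - <<'E'
from h import *
st(); p,d=snap('scene','s29')
cv2.imwrite('pics/z29.png',cv2.resize(cv2.imread('pics/s29.png')[180:340,320:480],(600,600),interpolation=2))
E
```

```text
time: 28.3
tcp_pos: [0.4861, 0.2093, -0.0258]
tcp_rot: [-1.217, -1.202, 1.194]
force: [-2.9, 0.5, 32.3]
grip_width: 0.306
time: 28.7
tcp_pos: [0.485, 0.2077, 0.0125]
tcp_rot: [-1.217, -1.199, 1.196]
force: [0.1, 0.7, -1.2]
grip_width: 0.303
t 28.7 tcp [0.485  0.2077 0.0125] mach mm [-73.3 308.9  12.5] X [0.016 1.    0.001] Y [ 0.001  0.001 -1.   ] F [ 0.1  0.7 -1.2] w 0.303 q [ 0.04  0.78 -0.78  1.96  0.82  0.75  0.31]
```

View pics/z29.png

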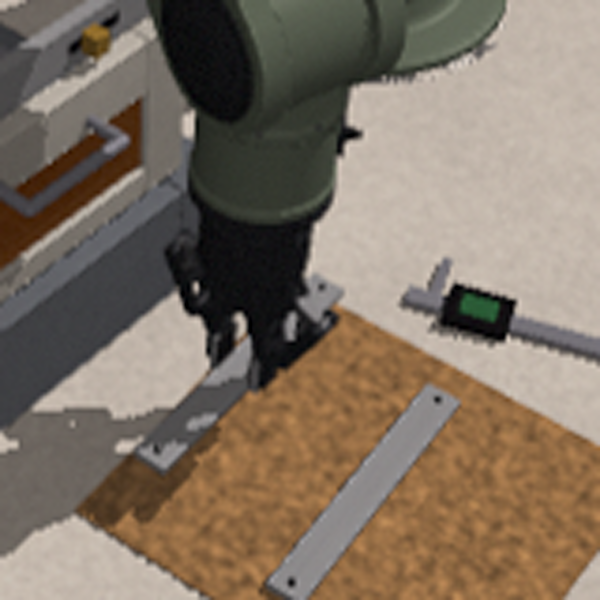

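```bash
python3 -m handwheel '[{"grip":255,"xyz":[0,0,4.4],"rotation":[0,0,0]},{"grip":255,"xyz":[0,0,4.4],"rotation":[0,0,0]},{"grip":255,"xyz":[0,0,4.4],"rotation":[0,0,0]},{"grip":255,"xyz":[0,0,4.4],"rotation":[0,0,0]},{"grip":255,"xyz":[0,0,4.4],"rotation":[0,0,0]},{"grip":255,"xyz":[0,0,4.4],"rotation":[0,0,0]},{"grip":255,"xyz":[0,0,4.4],"rotation":[0,0,0]},{"grip":255,"xyz":[0,0,0],"rotation":[0,0,0]}]' 60
python3 -m handwheel '[{"grip":255,"xyz":[0.5,-2.6,0],"rotation":[0,0,-0.136]},{"grip":255,"xyz":[0.5,-2.6,0],"rotation":[0,0,-0.136]},{"grip":255,"xyz":[0.5,-2.6,0],"rotation":[0,0,-0.136]},{"grip":255,"xyz":[0.5,-2.6,0],"rotation":[0,0,-0.136]},{"grip":255,"xyz":[0.5,-2.6,0],"rotation":[0,0,-0.136]},{"grip":255,"xyz":[0.5,-2.6,0],"rotation":[0,0,-0.136]},{"grip":255,"xyz":[0.5,-2.6,0],"rotation":[0,0,-0.136]},{"grip":255,"xyz":[0.5,-2.6,0],"rotation":[0,0,-0.136]},{"grip":255,"xyz":[0.5,-2.6,0],"rotation":[0,0,-0.136]},{"grip":255,"xyz":[0.5,-2.6,0],"rotation":[0,0,-0.136]},{"grip":255,"xyz":[0.4,-2.7,0],"rotation":[0,0,-0.136]},{"grip":255,"xyz":[0.3,-2.8,0],"rotation":[0,0,-0.136]}]' 60
python3 - <<'E'
from h import *
to(m2w(.01,0,.05),Xdir=EX); p,d=snap('scene','s30');snap('top','t30')
E
```

```text
time: 29.55
tcp_pos: [0.4862, 0.2091, 0.3246]
tcp_rot: [-1.219, -1.203, 1.192]
force: [-0.3, -0.3, -1.1]
grip_width: 0.309
time: 30.75
tcp_pos: [0.5417, -0.1084, 0.3191]
tcp_rot: [-1.571, 0.065, -0.065]
force: [0.8, 1.0, -2.0]
grip_width: 0.304
t 30.8 tcp [ 0.5417 -0.1084  0.3191] mach mm [  9.6  -1.2 319.1] X [ 0.997 -0.083 -0.   ] Y [-0.    -0.001 -1.   ] F [ 0.8  1.  -2. ] w 0.304 q [ 0.57  0.36 -0.64  1.61  0.22  1.25 -0.2 ]
delta cm [  0.05   0.12 -26.91]
rot [ 0.001 -0.    -0.001]
```

View pics/s30.png

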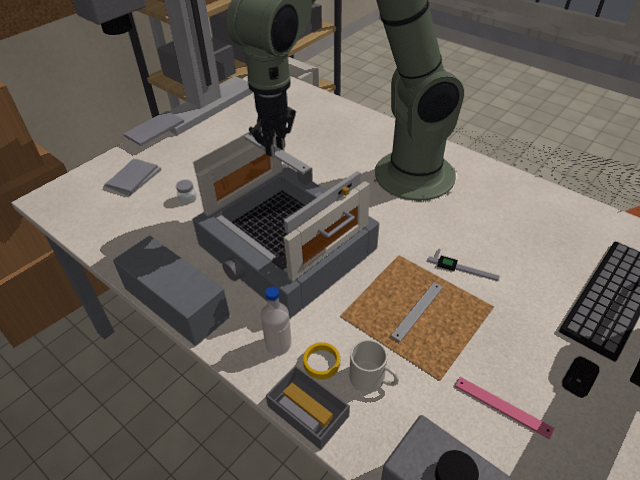

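View pics/t30.png

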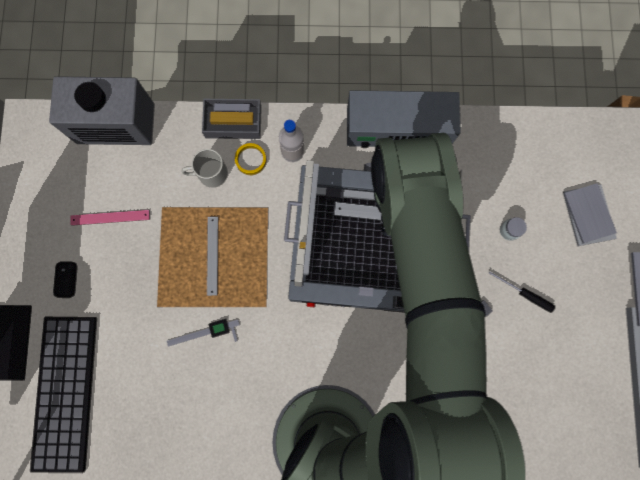

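```bash
python3 - <<'E'
from h import *
d=np.load('/tmp/top_d.npy'); P,uv=cloud('top',d); Pm=(P-C)@np.stack([EX,EY,[0,0,1]]).T*1000
k=(Pm[:,2]>330)&(abs(Pm[:,1])<400)
for x in range(-550,200,50):
    q=Pm[k&(abs(Pm[:,0]-x)<8)]
    if len(q): print('top x',x,'y',q[:,1].min().round(),q[:,1].max().round(),'z',q[:,2].min().round(),q[:,2].max().round())
d=np.load('/tmp/scene_d.npy'); P,uv=cloud('scene',d); Pm=(P-C)@np.stack([EX,EY,[0,0,1]]).T*1000
k=(Pm[:,2]>330)&(abs(Pm[:,1])<400)&(Pm[:,0]>-550)&(Pm[:,0]<150)
for z in range(340,800,40):
    q=Pm[k&(abs(Pm[:,2]-z)<10)]
    if len(q): print('scene z',z,'x',q[:,0].min().round(),q[:,0].max().round(),'y',q[:,1].min().round(),q[:,1].max().round(), len(q))
E
```

```text
top x -550 y 152.0 160.0 z 335.0 368.0
top x -500 y 70.0 149.0 z 333.0 536.0
top x -450 y 34.0 118.0 z 330.0 715.0
top x -400 y -95.0 42.0 z 589.0 897.0
top x -350 y -116.0 40.0 z 746.0 888.0
top x -300 y -91.0 4.0 z 777.0 847.0
top x -250 y -97.0 3.0 z 760.0 826.0
top x -200 y -99.0 9.0 z 736.0 809.0
top x -150 y -86.0 19.0 z 721.0 790.0
top x -100 y -76.0 29.0 z 678.0 774.0
top x -50 y -71.0 40.0 z 435.0 757.0
top x 0 y -62.0 104.0 z 348.0 742.0
top x 50 y -53.0 57.0 z 659.0 729.0
scene z 340 x -550.0 25.0 y -68.0 161.0 473
scene z 380 x -550.0 37.0 y -14.0 157.0 529
scene z 420 x -549.0 66.0 y -19.0 105.0 546
scene z 460 x -542.0 72.0 y -16.0 97.0 544
scene z 500 x -534.0 46.0 y -32.0 87.0 607
scene z 540 x -518.0 57.0 y -42.0 76.0 585
scene z 580 x -509.0 56.0 y -39.0 69.0 723
scene z 620 x -423.0 59.0 y -35.0 58.0 509
scene z 660 x -91.0 75.0 y -42.0 69.0 666
scene z 700 x -116.0 74.0 y -45.0 70.0 1010
scene z 740 x -6.0 23.0 y 35.0 57.0 47
```

```bash
python3 -m handwheel '[{"grip":255,"xyz":[0.05,0.1,-4],"rotation":[0,0,0]},{"grip":255,"xyz":[0,0,-4],"rotation":[0,0,0]},{"grip":255,"xyz":[0,0,-4],"rotation":[0,0,0]},{"grip":255,"xyz":[0,0,-4],"rotation":[0,0,0]},{"grip":255,"xyz":[0,0,-4],"rotation":[0,0,0]},{"grip":255,"xyz":[0,0,-4],"rotation":[0,0,0]},{"grip":255,"xyz":[0,0,-3],"rotation":[0,0,0]},{"grip":255,"xyz":[0,0,-1.3],"rotation":[0,0,0]},{"grip":255,"xyz":[0,0,0],"rotation":[0,0,0]},{"grip":255,"xyz":[0,0,0],"rotation":[0,0,0]}]' 60
python3 - <<'E'
from h import *
to(m2w(.01,0,.0215),Xdir=EX); p,d=snap('scene','s31')
cv2.imwrite('pics/z31.png',cv2.resize(cv2.imread('pics/s31.png')[80:280,190:390],(600,600),interpolation=2))
E
```

```text
time: 31.85
tcp_pos: [0.5428, -0.1058, 0.0383]
tcp_rot: [-1.571, 0.059, -0.062]
force: [1.1, 0.8, -0.4]
grip_width: 0.302
t 31.9 tcp [ 0.5428 -0.1058  0.0383] mach mm [10.5  1.3 38.3] X [ 0.997 -0.076  0.002] Y [ 0.002 -0.001 -1.   ] F [ 1.1  0.8 -0.4] w 0.302 q [ 0.44  0.68 -0.5   1.9   0.5   0.69 -0.43]
delta cm [-0.06 -0.13 -1.68]
rot [ 0.001  0.002 -0.007]
```

View pics/z31.png

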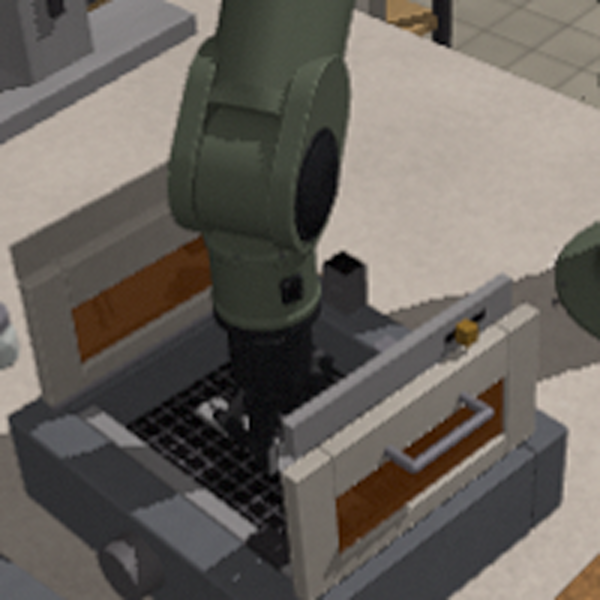

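```bash
python3 -m handwheel '[{"grip":255,"xyz":[0,-0.1,-0.7],"rotation":[0,0,-0.007]},{"grip":255,"xyz":[0,0,-0.5],"rotation":[0,0,0]},{"grip":255,"xyz":[0,0,-0.3],"rotation":[0,0,0]},{"grip":255,"xyz":[0,0,-0.15],"rotation":[0,0,0]},{"grip":255,"xyz":[0,0,0],"rotation":[0,0,0]}]' 60
python3 -m handwheel '[{"grip":255,"xyz":[0,0,-0.15],"rotation":[0,0,0]},{"grip":255,"xyz":[0,0,0],"rotation":[0,0,0]}]' 60
```

```text
time: 32.4
tcp_pos: [0.5423, -0.1072, 0.0214]
tcp_rot: [-1.571, 0.065, -0.067]
force: [-3.3, -0.4, 8.7]
grip_width: 0.304
time: 32.6
tcp_pos: [0.5423, -0.1072, 0.0212]
tcp_rot: [-1.572, 0.065, -0.067]
force: [-13.5, 1.2, 40.4]
grip_width: 0.299
```

```bash
python3 -m handwheel '[{"grip":255,"xyz":[0,0,0.15],"rotation":[0,0,0]},{"grip":130,"xyz":[0,0,0],"rotation":[0,0,0]},{"grip":130,"xyz":[0,0,0],"rotation":[0,0,0]},{"grip":130,"xyz":[0,0,2],"rotation":[0,0,0]},{"grip":130,"xyz":[0,0,4],"rotation":[0,0,0]},{"grip":130,"xyz":[0,0,4],"rotation":[0,0,0]},{"grip":130,"xyz":[0,0,4],"rotation":[0,0,0]},{"grip":130,"xyz":[0,0,4.5],"rotation":[0,0,0]},{"grip":130,"xyz":[0,0,4.5],"rotation":[0,0,0]},{"grip":130,"xyz":[0,0,4.5],"rotation":[0,0,0]},{"grip":130,"xyz":[0,0,2],"rotation":[0,0,0]},{"grip":130,"xyz":[0,0,0],"rotation":[0,0,0]}]' 60
python3 - <<'E'
from h import *
st(); p,d=snap('scene','s32'); snap('top','t32')
for r in bot.trace('scene','bar2_c'):
    P,uv=cloud('scene',d,r['pixels'])
    rr=cv2.minAreaRect(P[:,:2].astype(np.float32)*1000); print(round(r['score'],2),np.round(np.median(P,0),3),'rect',np.round(rr[0]),np.round(rr[1]),round(rr[2],1))
d2=np.load('/tmp/top_d.npy')
for r in bot.trace('top','bar2_c'):
    P,uv=cloud('top',d2,r['pixels'])
    rr=cv2.minAreaRect(P[:,:2].astype(np.float32)*1000); print(round(r['score'],2),np.round(np.median(P,0),3),'rect',np.round(rr[0]),np.round(rr[1]),round(rr[2],1))
E
```

```text
time: 33.8
tcp_pos: [0.5435, -0.1071, 0.3188]
tcp_rot: [-1.571, 0.062, -0.071]
force: [-0.5, 0.5, -1.0]
grip_width: 0.491
t 33.8 tcp [ 0.5435 -0.1071  0.3188] mach mm [1.130e+01 1.000e-01 3.188e+02] X [ 0.996 -0.084  0.006] Y [ 0.006 -0.002 -1.   ] F [-0.5  0.5 -1. ] w 0.491 q [ 0.57  0.36 -0.65  1.61  0.23  1.24 -0.21]
0.84 [0.5   0.325 0.01 ] rect [492. 322.] [221.  32.] 2.0
0.64 [0.599 0.624 0.008] rect [594. 615.] [ 40. 223.] 5.1
0.64 [0.486 0.321 0.012] rect [493. 322.] [219.  31.] 2.5
0.56 [0.598 0.613 0.008] rect [600. 614.] [ 32. 221.] 4.7
0.52 [0.541 0.062 0.262] rect [588.  81.] [ 82. 370.] 85.2
```

View pics/t32.png

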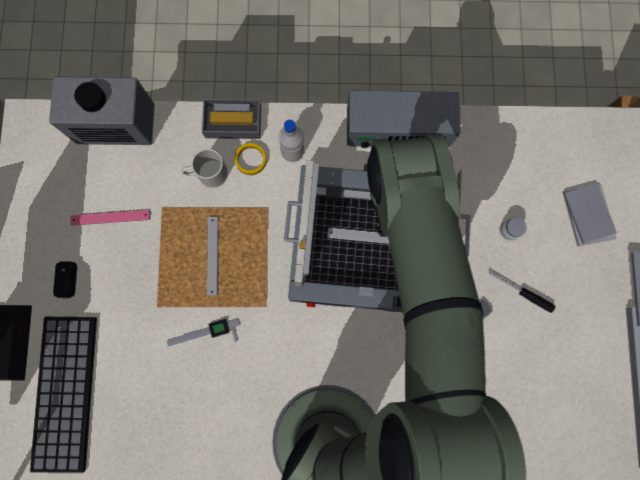

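View pics/s32.png

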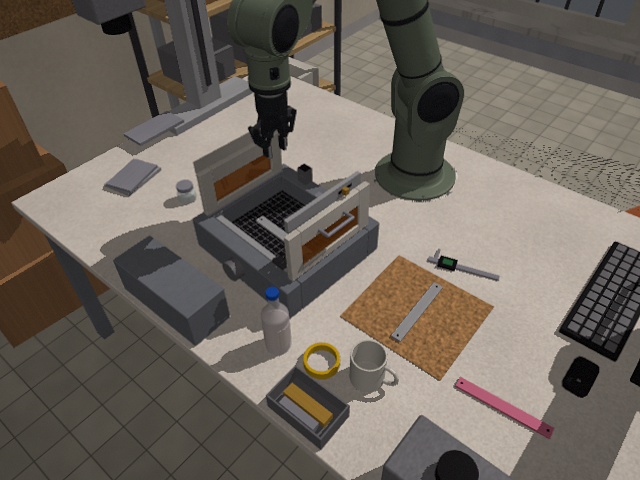

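```bash
python3 -m handwheel '[{"grip":130,"xyz":[-0.43,3.57,0],"rotation":[0,0,0.141]},{"grip":130,"xyz":[-0.43,3.57,0],"rotation":[0,0,0.141]},{"grip":130,"xyz":[-0.43,3.57,0],"rotation":[0,0,0.141]},{"grip":130,"xyz":[-0.43,3.57,0],"rotation":[0,0,0.141]},{"grip":130,"xyz":[-0.43,3.57,0],"rotation":[0,0,0.141]},{"grip":130,"xyz":[-0.43,3.57,0],"rotation":[0,0,0.141]},{"grip":130,"xyz":[-0.43,3.57,0],"rotation":[0,0,0.141]},{"grip":130,"xyz":[-0.43,3.57,0],"rotation":[0,0,0.141]},{"grip":130,"xyz":[-0.43,3.57,0],"rotation":[0,0,0.141]},{"grip":130,"xyz":[-0.43,3.57,0],"rotation":[0,0,0.141]},{"grip":130,"xyz":[-0.43,3.57,0],"rotation":[0,0,0.141]},{"grip":130,"xyz":[-0.43,3.57,0],"rotation":[0,0,0.141]}]' 60
python3 -m handwheel '[{"grip":120,"xyz":[0,0,-4.5],"rotation":[0,0,0]},{"grip":120,"xyz":[0,0,-4.5],"rotation":[0,0,0]},{"grip":120,"xyz":[0,0,-4.5],"rotation":[0,0,0]},{"grip":120,"xyz":[0,0,-4.5],"rotation":[0,0,0]},{"grip":120,"xyz":[0,0,-4.5],"rotation":[0,0,0]},{"grip":120,"xyz":[0,0,-4.5],"rotation":[0,0,0]},{"grip":120,"xyz":[0,0,-4],"rotation":[0,0,0]},{"grip":120,"xyz":[0,0,0],"rotation":[0,0,0]},{"grip":120,"xyz":[0,0,0],"rotation":[0,0,0]}]' 60
python3 - <<'E'
from h import *
to([.492,.322,-.022],Xdir=[-.038,1,0]); p,d=snap('scene','s33')
cv2.imwrite('pics/z33.png',cv2.resize(cv2.imread('pics/s33.png')[220:380,320:480],(600,600),interpolation=2))
E
```

```text
time: 35.2
tcp_pos: [0.4902, 0.3224, 0.3148]
tcp_rot: [-1.188, -1.241, 1.24]
force: [-0.1, -0.8, 0.5]
grip_width: 0.487
time: 36.1
tcp_pos: [0.49, 0.3217, 0.0062]
tcp_rot: [-1.189, -1.237, 1.236]
force: [0.8, -0.7, 0.7]
grip_width: 0.525
t 36.1 tcp [0.49   0.3217 0.0062] mach mm [-77.8 422.9   6.2] X [-0.038  0.999  0.001] Y [-0.001  0.001 -1.   ] F [ 0.8 -0.7  0.7] w 0.525 q [-0.13  0.88 -0.83  1.8   0.85  0.86  0.24]
delta cm [ 0.2   0.03 -2.82]
rot [-0.001 -0.001  0.   ]
```

View pics/z33.png

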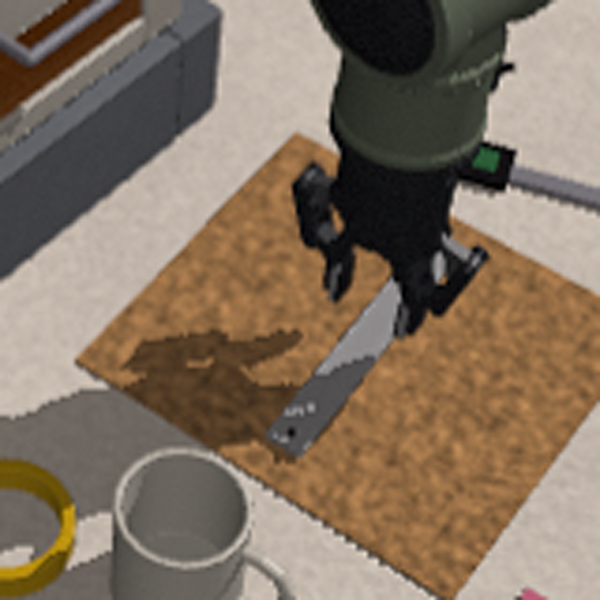

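```bash
python3 -m handwheel '[{"grip":120,"xyz":[0.2,0,-1.5],"rotation":[0,0,0]},{"grip":120,"xyz":[0,0,-1],"rotation":[0,0,0]},{"grip":120,"xyz":[0,0,-0.45],"rotation":[0,0,0]},{"grip":120,"xyz":[0,0,0],"rotation":[0,0,0]},{"grip":120,"xyz":[0,0,0],"rotation":[0,0,0]},{"grip":255,"xyz":[0,0,0],"rotation":[0,0,0]},{"grip":255,"xyz":[0,0,0],"rotation":[0,0,0]},{"grip":255,"xyz":[0,0,0],"rotation":[0,0,0]},{"grip":255,"xyz":[0,0,0],"rotation":[0,0,0]}]' 60
python3 -m handwheel '[{"grip":255,"xyz":[0,0,2],"rotation":[0,0,0]},{"grip":255,"xyz":[0,0,4],"rotation":[0,0,0]},{"grip":255,"xyz":[0,0,4.5],"rotation":[0,0,0]},{"grip":255,"xyz":[0,0,4.5],"rotation":[0,0,0]},{"grip":255,"xyz":[0,0,4.5],"rotation":[0,0,0]},{"grip":255,"xyz":[0,0,4.5],"rotation":[0,0,0]},{"grip":255,"xyz":[0,0,4.5],"rotation":[0,0,0]},{"grip":255,"xyz":[0,0,4.5],"rotation":[0,0,0]},{"grip":255,"xyz":[0,0,0.5],"rotation":[0,0,0]},{"grip":255,"xyz":[0,0,0],"rotation":[0,0,0]}]' 60
python3 - <<'E'
from h import *
to(m2w(-.05,0,.0215),Xdir=EX); p,d=snap('scene','s34')
E
```

```text
time: 37.05
tcp_pos: [0.4929, 0.3215, -0.0228]
tcp_rot: [-1.191, -1.238, 1.235]
force: [-2.8, -1.7, 8.5]
grip_width: 0.298
time: 38.05
tcp_pos: [0.4925, 0.3216, 0.3134]
tcp_rot: [-1.192, -1.24, 1.234]
force: [0.3, -0.3, -2.0]
grip_width: 0.302
t 38.0 tcp [0.4925 0.3216 0.3134] mach mm [-75.4 423.  313.4] X [-0.038  0.999  0.002] Y [ 0.003  0.002 -1.   ] F [ 0.3 -0.3 -2. ] w 0.302 q [ 0.02  0.54 -1.07  1.52  0.48  1.36  0.52]
delta cm [ -1.01 -42.37 -29.19]
rot [ 1.000e-03  4.000e-03 -1.692e+00]
```

View pics/s34.png

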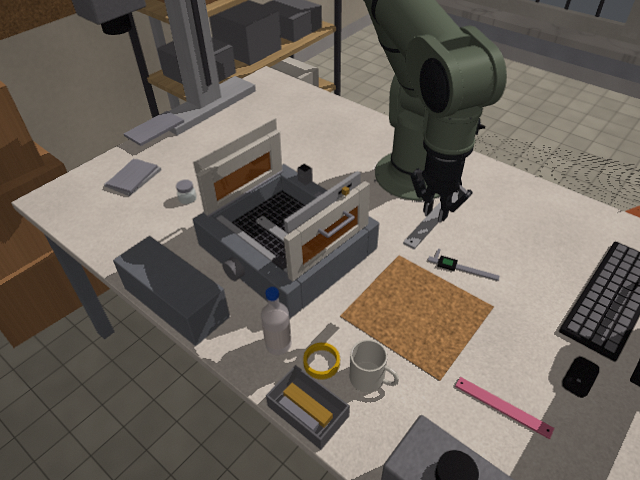

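```bash
python3 -m handwheel '[{"grip":255,"xyz":[-0.09,-3.53,0.1],"rotation":[0,0,-0.141]},{"grip":255,"xyz":[-0.09,-3.53,0],"rotation":[0,0,-0.141]},{"grip":255,"xyz":[-0.09,-3.53,0],"rotation":[0,0,-0.141]},{"grip":255,"xyz":[-0.09,-3.53,0],"rotation":[0,0,-0.141]},{"grip":255,"xyz":[-0.09,-3.53,0],"rotation":[0,0,-0.141]},{"grip":255,"xyz":[-0.09,-3.53,0],"rotation":[0,0,-0.141]},{"grip":255,"xyz":[-0.09,-3.53,0],"rotation":[0,0,-0.141]},{"grip":255,"xyz":[-0.09,-3.53,0],"rotation":[0,0,-0.141]},{"grip":255,"xyz":[-0.09,-3.53,0],"rotation":[0,0,-0.141]},{"grip":255,"xyz":[-0.09,-3.53,0],"rotation":[0,0,-0.141]},{"grip":255,"xyz":[-0.09,-3.53,0],"rotation":[0,0,-0.141]},{"grip":255,"xyz":[-0.09,-3.53,0],"rotation":[0,0,-0.141]}]' 60
python3 -m handwheel '[{"grip":255,"xyz":[0,0,0],"rotation":[0,0,0]},{"grip":255,"xyz":[0,0,-1],"rotation":[0,0,0]},{"grip":255,"xyz":[0,0,-4],"rotation":[0,0,0]}]' 60
python3 - <<'E'
from h import *
to(m2w(-.05,0,.0215),Xdir=EX); p,d=snap('scene','s35');snap('top','t35')
E
```

```text
time: 39.3
tcp_pos: [0.4808, -0.1037, 0.3114]
tcp_rot: [-1.57, 0.071, -0.07]
force: [0.5, 0.5, -2.0]
grip_width: 0.297
time: 39.6
tcp_pos: [0.4831, -0.1014, 0.2632]
tcp_rot: [-1.571, 0.06, -0.068]
force: [0.8, -0.3, -2.5]
grip_width: 0.3
t 39.6 tcp [ 0.4831 -0.1014  0.2632] mach mm [-49.3   0.7 263.2] X [ 0.997 -0.082  0.005] Y [ 0.005 -0.001 -1.   ] F [ 0.8 -0.3 -2.5] w 0.3 q [ 0.63  0.3  -0.68  1.84  0.21  1.07 -0.21]
delta cm [ -0.08  -0.07 -24.17]
rot [ 0.001  0.005 -0.002]
```

View pics/t35.png

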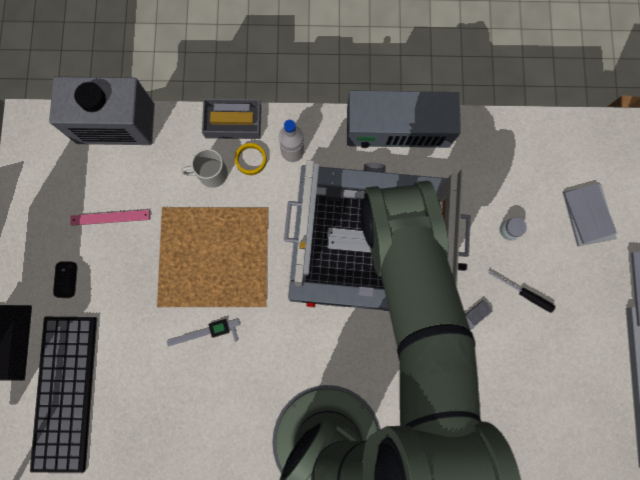

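```bash
python3 -m handwheel '[{"grip":255,"xyz":[-0.05,-0.07,-4],"rotation":[0,0.004,0]},{"grip":255,"xyz":[0,0,-4],"rotation":[0,0,0]},{"grip":255,"xyz":[0,0,-4],"rotation":[0,0,0]},{"grip":255,"xyz":[0,0,-4],"rotation":[0,0,0]},{"grip":255,"xyz":[0,0,-4],"rotation":[0,0,0]},{"grip":255,"xyz":[0,0,-2.5],"rotation":[0,0,0]},{"grip":255,"xyz":[0,0,0],"rotation":[0,0,0]},{"grip":255,"xyz":[0,0,0],"rotation":[0,0,0]}]' 60
python3 - <<'E'
from h import *
to(m2w(-.05,0,.0215),Xdir=EX); p,d=snap('scene','s36')
E
```

```text
time: 40.5
tcp_pos: [0.4819, -0.1024, 0.0384]
tcp_rot: [-1.571, 0.067, -0.063]
force: [0.6, -0.0, -0.2]
grip_width: 0.295
t 40.5 tcp [ 0.4819 -0.1024  0.0384] mach mm [-50.4  -0.3  38.4] X [ 0.997 -0.083 -0.003] Y [-0.003 -0.001 -1.   ] F [ 0.6 -0.  -0.2] w 0.295 q [ 0.47  0.62 -0.5   2.05  0.52  0.61 -0.48]
delta cm [ 0.04  0.03 -1.69]
rot [ 0.001 -0.003 -0.001]
```

View pics/s36.png

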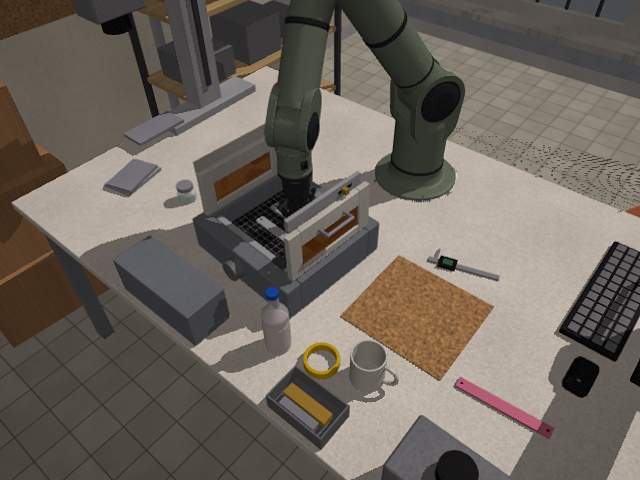

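```bash
python3 -m handwheel '[{"grip":255,"xyz":[0,0,-0.7],"rotation":[0,-0.002,0]},{"grip":255,"xyz":[0,0,-0.5],"rotation":[0,0,0]},{"grip":255,"xyz":[0,0,-0.3],"rotation":[0,0,0]},{"grip":255,"xyz":[0,0,-0.15],"rotation":[0,0,0]},{"grip":255,"xyz":[0,0,0],"rotation":[0,0,0]}]' 60
python3 -m handwheel '[{"grip":255,"xyz":[0,0,-0.1],"rotation":[0,0,0]},{"grip":255,"xyz":[0,0,0],"rotation":[0,0,0]}]' 60
```

```text
time: 41.05
tcp_pos: [0.4821, -0.1034, 0.0225]
tcp_rot: [-1.572, 0.066, -0.067]
force: [-7.6, -0.7, 35.7]
grip_width: 0.297
time: 41.25
tcp_pos: [0.4821, -0.1034, 0.0223]
tcp_rot: [-1.573, 0.065, -0.067]
force: [-15.5, 0.5, 61.1]
grip_width: 0.3
```

```bash
python3 -m handwheel '[{"grip":255,"xyz":[0,0,0.25],"rotation":[0,0,0]},{"grip":150,"xyz":[0,0,0],"rotation":[0,0,0]},{"grip":150,"xyz":[0,0,0],"rotation":[0,0,0]},{"grip":150,"xyz":[0,0,2],"rotation":[0,0,0]},{"grip":150,"xyz":[0,0,4],"rotation":[0,0,0]},{"grip":150,"xyz":[0,0,4.5],"rotation":[0,0,0]},{"grip":150,"xyz":[0,0,4.5],"rotation":[0,0,0]},{"grip":150,"xyz":[0,0,4.5],"rotation":[0,0,0]},{"grip":150,"xyz":[0,0,4.5],"rotation":[0,0,0]},{"grip":150,"xyz":[0,0,4.5],"rotation":[0,0,0]},{"grip":150,"xyz":[0,0,2],"rotation":[0,0,0]},{"grip":150,"xyz":[0,0,0],"rotation":[0,0,0]}]' 60
python3 -m handwheel '[{"grip":150,"xyz":[0.63,2.09,0],"rotation":[0,0,0.143]},{"grip":150,"xyz":[0.63,2.09,0],"rotation":[0,0,0.143]},{"grip":150,"xyz":[0.63,2.09,0],"rotation":[0,0,0.143]},{"grip":150,"xyz":[0.63,2.09,0],"rotation":[0,0,0.143]},{"grip":150,"xyz":[0.63,2.09,0],"rotation":[0,0,0.143]},{"grip":150,"xyz":[0.63,2.09,0],"rotation":[0,0,0.143]},{"grip":150,"xyz":[0.63,2.09,0],"rotation":[0,0,0.143]},{"grip":150,"xyz":[0.63,2.09,0],"rotation":[0,0,0.143]},{"grip":150,"xyz":[0.63,2.09,0],"rotation":[0,0,0.143]},{"grip":150,"xyz":[0.63,2.09,0],"rotation":[0,0,0.143]},{"grip":150,"xyz":[0.63,2.09,0],"rotation":[0,0,0.143]},{"grip":150,"xyz":[0,0,0],"rotation":[0,0,0]}]' 60
python3 - <<'E'
from h import *
t=-.45
to(m2w(0,.1982,.1971),Xdir=EY*np.cos(t)+np.array([0,0,np.sin(t)]),Ydir=EY*np.sin(t)-np.array([0,0,np.cos(t)]));p,d=snap('scene','s37');snap('top','t37')
E
```

```text
time: 42.45
tcp_pos: [0.4825, -0.1031, 0.33]
tcp_rot: [-1.572, 0.064, -0.069]
force: [-0.1, -0.1, -0.5]
grip_width: 0.41
time: 43.65
tcp_pos: [0.5504, 0.1296, 0.3261]
tcp_rot: [-1.242, -1.155, 1.155]
force: [-0.3, -1.2, -0.6]
grip_width: 0.417
t 43.6 tcp [0.5504 0.1296 0.3261] mach mm [ -1.6 236.6 326.1] X [0.073 0.997 0.001] Y [-0.001  0.001 -1.   ] F [-0.3 -1.2 -0.6] w 0.417 q [ 0.38  0.48 -1.05  1.56  0.42  1.35  0.78]
delta cm [ -0.17  -3.84 -12.9 ]
rot [-0.45   0.034 -0.01 ]
```

View pics/t37.png

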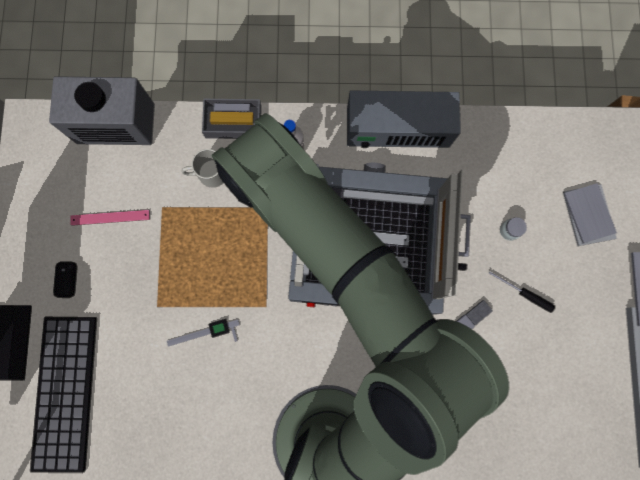

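View pics/s37.png

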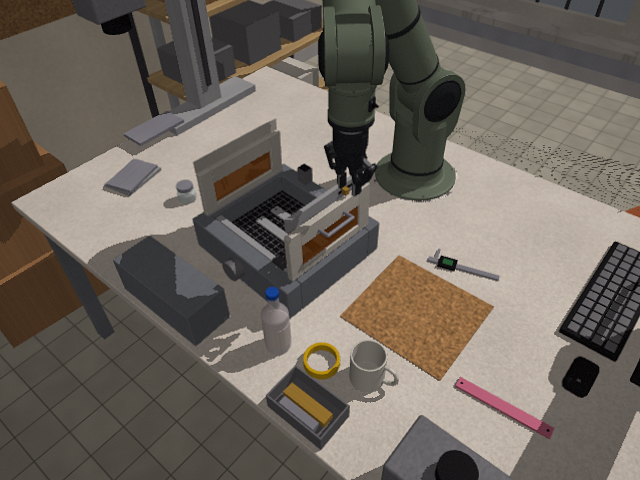

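```bash
python3 -m handwheel '[{"grip":195,"xyz":[0,0.5,0],"rotation":[-0.1125,0.0085,-0.0025]},{"grip":195,"xyz":[0,0.5,0],"rotation":[-0.1125,0.0085,-0.0025]},{"grip":195,"xyz":[0,0.5,0],"rotation":[-0.1125,0.0085,-0.0025]},{"grip":195,"xyz":[0,0.5,0],"rotation":[-0.1125,0.0085,-0.0025]},{"grip":195,"xyz":[0,-1,-4],"rotation":[0,0,0]},{"grip":195,"xyz":[0,-2.6,-4.4],"rotation":[0,0,0]},{"grip":195,"xyz":[0,0,0],"rotation":[0,0,0]},{"grip":195,"xyz":[0,0,0],"rotation":[0,0,0]}]' 60
python3 - <<'E'
from h import *
t=-.45
to(m2w(0,.1982,.1971),Xdir=EY*np.cos(t)+np.array([0,0,np.sin(t)]),Ydir=EY*np.sin(t)-np.array([0,0,np.cos(t)]));p,d=snap('scene','s38')
cv2.imwrite('pics/z38.png',cv2.resize(cv2.imread('pics/s38.png')[120:280,270:430],(600,600),interpolation=2))
E
```

```text
time: 44.55
tcp_pos: [0.5505, 0.1101, 0.2439]
tcp_rot: [-1.562, -0.878, 1.466]
force: [0.0, 0.8, 1.3]
grip_width: 0.236
t 44.5 tcp [0.5505 0.1101 0.2439] mach mm [1.000e-01 2.171e+02 2.439e+02] X [ 0.086  0.895 -0.438] Y [-0.036 -0.436 -0.899] F [0.  0.8 1.3] w 0.236 q [ 0.01  0.64 -0.86  1.57  0.74  1.57  0.48]
delta cm [-0.17 -1.88 -4.68]
rot [0.003 0.005 0.009]
```

View pics/z38.png

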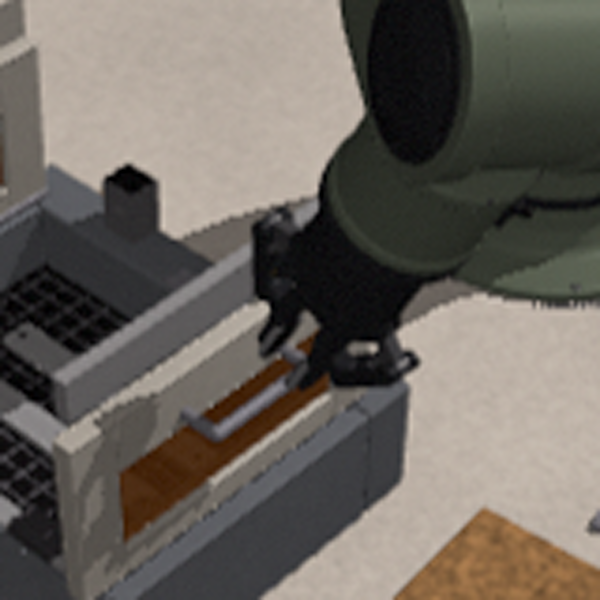

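```bash
python3 -m handwheel '[{"grip":195,"xyz":[0,0.25,-0.15],"rotation":[0.003,0.005,0.009]},{"grip":195,"xyz":[-0.06,-0.71,-1.5],"rotation":[0,0,0]},{"grip":195,"xyz":[-0.06,-0.71,-1.5],"rotation":[0,0,0]},{"grip":195,"xyz":[-0.06,-0.71,-1.5],"rotation":[0,0,0]},{"grip":195,"xyz":[0,0,0],"rotation":[0,0,0]},{"grip":195,"xyz":[0,0,0],"rotation":[0,0,0]}]' 40
python3 - <<'E'
from h import *
st();p,d=snap('scene','s39')
cv2.imwrite('pics/z39.png',cv2.resize(cv2.imread('pics/s39.png')[120:280,270:430],(600,600),interpolation=2))
E
```

```text
time: 45.2
tcp_pos: [0.5489, 0.0925, 0.1977]
tcp_rot: [-1.552, -0.888, 1.475]
force: [-0.5, 0.4, 0.3]
grip_width: 0.239
t 45.2 tcp [0.5489 0.0925 0.1977] mach mm [ -0.  199.5 197.7] X [ 0.074  0.898 -0.434] Y [-0.035 -0.433 -0.901] F [-0.5  0.4  0.3] w 0.239 q [ 0.04  0.68 -0.85  1.64  0.78  1.48  0.46]
```

View pics/z39.png

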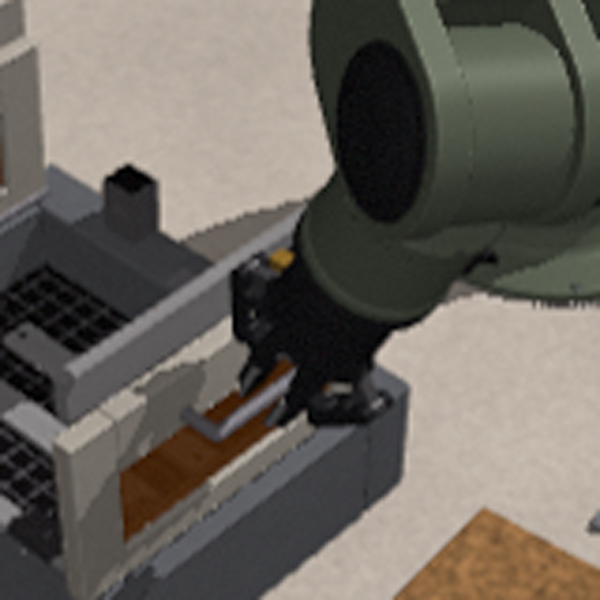

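```bash
python3 -m handwheel '[{"grip":255,"xyz":[0,0,0],"rotation":[0,0,0]},{"grip":255,"xyz":[0,0,0],"rotation":[0,0,0]},{"grip":255,"xyz":[0,0,0],"rotation":[0,0,0]},{"grip":255,"xyz":[-0.05,-0.6,0.2],"rotation":[0,0,0]},{"grip":255,"xyz":[-0.1,-1.22,0.33],"rotation":[0,0,0]},{"grip":255,"xyz":[-0.1,-1.24,0.18],"rotation":[0,0,0]},{"grip":255,"xyz":[0,0,0],"rotation":[0,0,0]}]' 40
python3 - <<'E'
from h import *
st()
from scipy.optimize import least_squares
pts=np.array([[37.1,124.5],[85.0,182.3],[143.1,203.3],[198.2,197.1]])
f=lambda p:np.hypot(pts[:,0]-p[0],pts[:,1]-p[1])-p[2]
r=least_squares(f,[150,75,123]);print(r.x,r.fun)
cy,cz,R_=r.x
angs=np.arctan2(pts[:,1]-cz,cy-pts[:,0]);print(angs-angs[0])
E
```

```text
time: 45.95
tcp_pos: [0.5465, 0.0611, 0.2057]
tcp_rot: [-1.554, -0.888, 1.473]
force: [-1.4, -1.8, 6.1]
grip_width: 0.09
t 46.0 tcp [0.5465 0.0611 0.2057] mach mm [2.000e-01 1.681e+02 2.057e+02] X [ 0.075  0.897 -0.435] Y [-0.035 -0.433 -0.901] F [-1.4 -1.8  6.1] w 0.09 q [ 0.1   0.64 -0.85  1.67  0.78  1.46  0.5 ]
[156.66015682  74.29943618 129.65780185] [ 0.01381303 -0.04568876  0.05350575 -0.02163003]
[0.         0.58745432 1.06854045 1.49946053]
```

```bash
python3 - <<'E'
from h import *
p0=np.array([168.1,205.7])
for th in [1.2,1.1,1.0,.9,.8,.7,.6,.5,.4,.3,.2,.1,0]:
    q=np.array([156.7-129.7*np.cos(.397+th),74.3+129.7*np.sin(.397+th)]);d=q-p0;p0=q;w=EY*d[0];print(th,q.round(1),np.round([w[0]/10,w[1]/10,d[1]/10],2))
E
```

```text
1.2 [160.1 204. ] [-0.07 -0.8  -0.17]
1.1 [147.1 203.6] [-0.11 -1.29 -0.03]
1.0 [134.3 202. ] [-0.11 -1.28 -0.16]
0.9 [121.6 199.2] [-0.11 -1.26 -0.29]
0.8 [109.3 195. ] [-0.1  -1.22 -0.41]
0.7 [ 97.5 189.7] [-0.1  -1.18 -0.53]
0.6 [ 86.3 183.2] [-0.09 -1.12 -0.65]
0.5 [ 75.8 175.7] [-0.09 -1.05 -0.76]
0.4 [ 66.1 167.1] [-0.08 -0.97 -0.86]
0.3 [ 57.2 157.6] [-0.07 -0.88 -0.95]
0.2 [ 49.4 147.2] [-0.07 -0.78 -1.03]
0.1 [ 42.7 136.1] [-0.06 -0.67 -1.11]
0 [ 37.1 124.4] [-0.05 -0.56 -1.17]
```

```bash
python3 -m handwheel '[{"grip":255,"xyz":[-0.07,-0.8,-0.05],"rotation":[0,0,0]},{"grip":255,"xyz":[-0.11,-1.29,-0.03],"rotation":[0,0,0]},{"grip":255,"xyz":[-0.11,-1.28,-0.16],"rotation":[0,0,0]},{"grip":255,"xyz":[-0.11,-1.26,-0.29],"rotation":[0,0,0]},{"grip":255,"xyz":[-0.1,-1.22,-0.41],"rotation":[0,0,0]},{"grip":255,"xyz":[-0.1,-1.18,-0.53],"rotation":[0,0,0]},{"grip":255,"xyz":[-0.09,-1.12,-0.65],"rotation":[0,0,0]},{"grip":255,"xyz":[0,0,0],"rotation":[0,0,0]}]' 40
python3 - <<'E'
from h import *
st()
E
```

```text
time: 46.75
tcp_pos: [0.5397, -0.0214, 0.1837]
tcp_rot: [-1.555, -0.886, 1.474]
force: [1.8, -7.4, 2.5]
grip_width: 0.093
t 46.8 tcp [ 0.5397 -0.0214  0.1837] mach mm [  0.3  85.2 183.7] X [ 0.075  0.897 -0.436] Y [-0.035 -0.435 -0.9  ] F [ 1.8 -7.4  2.5] w 0.093 q [ 0.23  0.62 -0.83  1.78  0.82  1.36  0.56]
```

```bash
python3 -m handwheel '[{"grip":255,"xyz":[-0.09,-1.05,-0.76],"rotation":[0,0,0]},{"grip":255,"xyz":[-0.08,-0.97,-0.86],"rotation":[0,0,0]},{"grip":255,"xyz":[-0.07,-0.88,-0.95],"rotation":[0,0,0]},{"grip":255,"xyz":[-0.07,-0.78,-1.03],"rotation":[0,0,0]},{"grip":255,"xyz":[-0.06,-0.67,-1.11],"rotation":[0,0,0]},{"grip":255,"xyz":[0,0,0],"rotation":[0,0,0]},{"grip":255,"xyz":[-0.03,-0.3,-0.6],"rotation":[0,0,0]},{"grip":255,"xyz":[-0.02,-0.26,-0.6],"rotation":[0,0,0]},{"grip":255,"xyz":[0,0,0],"rotation":[0,0,0]},{"grip":255,"xyz":[0,0,0],"rotation":[0,0,0]}]' 40
python3 - <<'E'
from h import *
st();p,d=snap('scene','s40')
cv2.imwrite('pics/z40.png',cv2.resize(cv2.imread('pics/s40.png')[120:280,220:380],(600,600),interpolation=2))
E
```

```text
time: 47.75
tcp_pos: [0.5361, -0.069, 0.1251]
tcp_rot: [-1.555, -0.889, 1.474]
force: [4.4, -5.5, 4.8]
grip_width: 0.092
t 47.8 tcp [ 0.5361 -0.069   0.1251] mach mm [  0.8  37.5 125.1] X [ 0.074  0.897 -0.435] Y [-0.034 -0.434 -0.9  ] F [ 4.4 -5.5  4.8] w 0.092 q [ 0.29  0.68 -0.79  1.86  0.91  1.24  0.54]
```

View pics/z40.png

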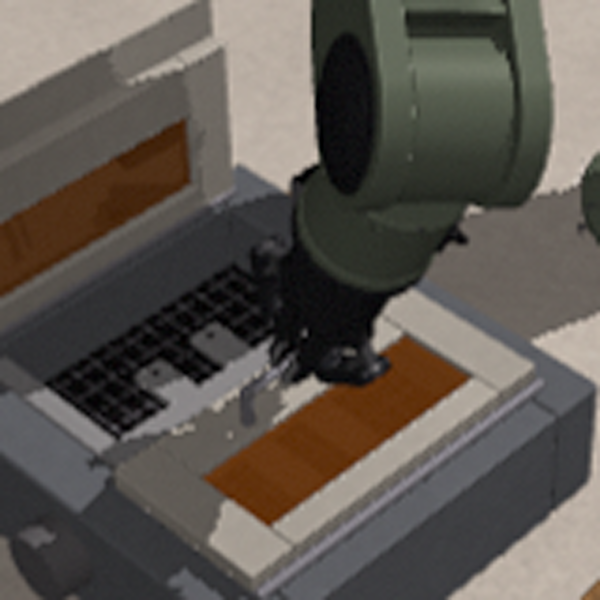

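```bash
python3 -m handwheel '[{"grip":255,"xyz":[0,0,-0.2],"rotation":[0,0,0]},{"grip":255,"xyz":[0,0,-0.15],"rotation":[0,0,0]},{"grip":255,"xyz":[0,0,0],"rotation":[0,0,0]}]' 40
python3 - <<'E'
from h import *
st()
E
```

```text
time: 48.1
tcp_pos: [0.5363, -0.0693, 0.1244]
tcp_rot: [-1.559, -0.887, 1.475]
force: [-8.8, -2.2, 50.3]
grip_width: 0.089
t 48.1 tcp [ 0.5363 -0.0693  0.1244] mach mm [  1.   37.2 124.4] X [ 0.075  0.896 -0.438] Y [-0.032 -0.437 -0.899] F [-8.8 -2.2 50.3] w 0.089 q [ 0.29  0.68 -0.79  1.86  0.92  1.24  0.53]
```

```bash
python3 -m handwheel '[{"grip":180,"xyz":[0,0,0.35],"rotation":[0,0,0]},{"grip":180,"xyz":[0,0,0],"rotation":[0,0,0]},{"grip":180,"xyz":[0.09,1.08,2.25],"rotation":[0,0,0]},{"grip":180,"xyz":[0.09,1.08,2.25],"rotation":[0,0,0]},{"grip":255,"xyz":[0,0,3],"rotation":[0.1125,-0.0094,0]},{"grip":255,"xyz":[0,0,0],"rotation":[0.1125,-0.0094,0]},{"grip":255,"xyz":[-1.4,-1.9,0],"rotation":[0.1125,-0.0094,0]},{"grip":255,"xyz":[-1.4,-1.9,0],"rotation":[0.1125,-0.0094,0]},{"grip":255,"xyz":[-1.4,-1.9,0],"rotation":[0,0,0]},{"grip":255,"xyz":[0,0,0],"rotation":[0,0,0]},{"grip":255,"xyz":[0,0,0],"rotation":[0,0,0]}]' 40
python3 - <<'E'
from h import *
to(m2w(-.036,-.001,.0895),Xdir=EY);p,d=snap('scene','s41')
cv2.imwrite('pics/z41.png',cv2.resize(cv2.imread('pics/s41.png')[110:270,220:380],(600,600),interpolation=2))
E
```

```text
time: 49.2
tcp_pos: [0.4988, -0.0985, 0.199]
tcp_rot: [-1.266, -1.131, 1.172]
force: [1.2, 0.9, -0.1]
grip_width: 0.0
t 49.2 tcp [ 0.4988 -0.0985  0.199 ] mach mm [-33.9   4.9 199. ] X [ 0.082  0.996 -0.03 ] Y [-0.005 -0.03  -1.   ] F [ 1.2  0.9 -0.1] w 0.0 q [ 0.81  0.51 -1.02  1.87  0.53  1.06  1.06]
delta cm [ -0.26  -0.57 -10.95]
rot [ 0.03  -0.005 -0.002]
```

View pics/z41.png

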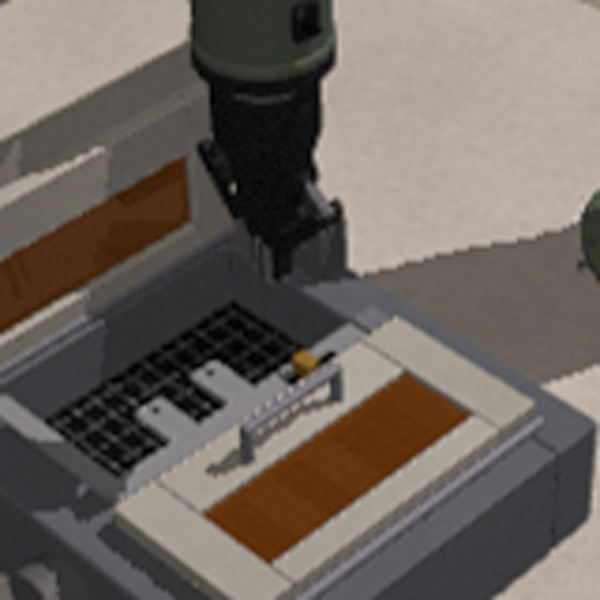

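```bash
python3 -m handwheel '[{"grip":255,"xyz":[-0.26,-0.57,-3],"rotation":[0.03,-0.005,-0.002]},{"grip":255,"xyz":[0,0,-3],"rotation":[0,0,0]},{"grip":255,"xyz":[0,0,-2.5],"rotation":[0,0,0]},{"grip":255,"xyz":[0,0,-1.5],"rotation":[0,0,0]},{"grip":255,"xyz":[0,0,0],"rotation":[0,0,0]},{"grip":255,"xyz":[0,0,-0.5],"rotation":[0,0,0]},{"grip":255,"xyz":[0,0,-0.4],"rotation":[0,0,0]},{"grip":255,"xyz":[0,0,0],"rotation":[0,0,0]}]' 40
python3 - <<'E'
from h import *
to(m2w(-.036,-.001,.0895),Xdir=EY);p,d=snap('scene','s42')
cv2.imwrite('pics/z42.png',cv2.resize(cv2.imread('pics/s42.png')[140:240,260:360],(600,600),interpolation=2))
E
```

```text
time: 50.05
tcp_pos: [0.4965, -0.1042, 0.0904]
tcp_rot: [-1.248, -1.148, 1.148]
force: [1.2, 0.8, 0.4]
grip_width: -0.002
t 50.0 tcp [ 0.4965 -0.1042  0.0904] mach mm [-35.7  -0.9  90.4] X [ 0.083  0.997 -0.001] Y [ 0.001 -0.001 -1.   ] F [1.2 0.8 0.4] w -0.002 q [ 0.75  0.65 -0.91  1.97  0.69  0.85  0.95]
delta cm [-0.03 -0.01 -0.09]
rot [ 0.001  0.001 -0.001]
```

View pics/z42.png

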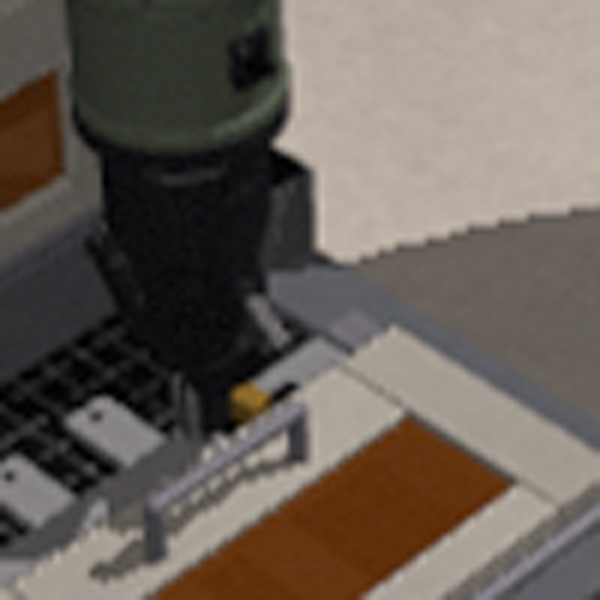

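```bash
python3 -m handwheel '[{"grip":255,"xyz":[-0.4,0.034,-0.1],"rotation":[0,0,0]},{"grip":255,"xyz":[-0.4,0.034,0],"rotation":[0,0,0]},{"grip":255,"xyz":[-0.4,0.034,0],"rotation":[0,0,0]},{"grip":255,"xyz":[-0.4,0.034,0],"rotation":[0,0,0]},{"grip":255,"xyz":[-0.4,0.034,0],"rotation":[0,0,0]},{"grip":255,"xyz":[-0.4,0.034,0],"rotation":[0,0,0]},{"grip":255,"xyz":[-0.4,0.034,0],"rotation":[0,0,0]},{"grip":255,"xyz":[-0.3,0.025,0],"rotation":[0,0,0]},{"grip":255,"xyz":[0,0,0],"rotation":[0,0,0]}]' 40
python3 -m handwheel '[{"grip":255,"xyz":[-0.2,0.017,0],"rotation":[0,0,0]},{"grip":255,"xyz":[0,0,0],"rotation":[0,0,0]},{"grip":255,"xyz":[0,0,0],"rotation":[0,0,0]}]' 40
python3 -m handwheel '[{"grip":255,"xyz":[-0.2,0.017,0],"rotation":[0,0,0]},{"grip":255,"xyz":[0,0,0],"rotation":[0,0,0]},{"grip":255,"xyz":[0,0,0],"rotation":[0,0,0]}]' 40
python3 - <<'E'
from h import *
st();p,d=snap('scene','s43')
cv2.imwrite('pics/z43.png',cv2.resize(cv2.imread('pics/s43.png')[140:240,260:360],(600,600),interpolation=2))
E
```

```text
time: 51.0
tcp_pos: [0.4648, -0.1015, 0.0892]
tcp_rot: [-1.248, -1.147, 1.148]
force: [0.3, -0.2, 0.8]
grip_width: 0.005
time: 51.3
tcp_pos: [0.464, -0.1014, 0.0893]
tcp_rot: [-1.249, -1.149, 1.147]
force: [6.4, -2.1, -2.4]
grip_width: 0.005
time: 51.6
tcp_pos: [0.4639, -0.1013, 0.0898]
tcp_rot: [-1.251, -1.152, 1.145]
force: [15.6, -2.9, -4.5]
grip_width: -0.0
t 51.6 tcp [ 0.4639 -0.1013  0.0898] mach mm [-68.5  -0.7  89.8] X [0.083 0.997 0.   ] Y [ 0.005  0.    -1.   ] F [15.6 -2.9 -4.5] w -0.0 q [ 0.78  0.61 -0.92  2.06  0.69  0.8   0.93]
```

View pics/z43.png

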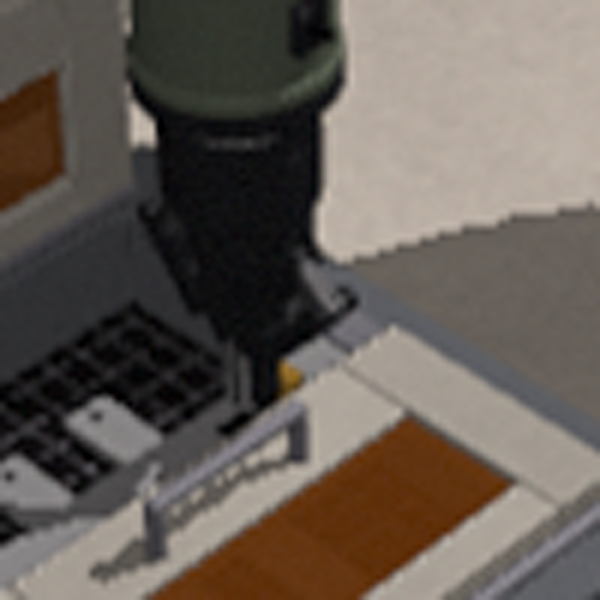

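```bash
python3 -m handwheel '[{"grip":255,"xyz":[0.8,-0.06,0],"rotation":[0,0,0]},{"grip":255,"xyz":[0,0,3],"rotation":[0,0,0]},{"grip":255,"xyz":[0,0,4],"rotation":[0,0,0]},{"grip":255,"xyz":[0,0,4],"rotation":[0,0,-0.1428]},{"grip":255,"xyz":[0,0,4],"rotation":[0,0,-0.1428]},{"grip":255,"xyz":[0,0,4],"rotation":[0,0,-0.1428]},{"grip":255,"xyz":[0,0,4],"rotation":[0,0,-0.1428]},{"grip":255,"xyz":[0,0,1],"rotation":[0,0,-0.1428]},{"grip":255,"xyz":[0,0,0],"rotation":[0,0,-0.1428]},{"grip":255,"xyz":[0,0,0],"rotation":[0,0,-0.1428]},{"grip":255,"xyz":[0,0,0],"rotation":[0,0,-0.1428]},{"grip":255,"xyz":[0,0,0],"rotation":[0,0,-0.1428]}]' 40
python3 -m handwheel '[{"grip":255,"xyz":[0,0,0],"rotation":[0,0,-0.1428]},{"grip":195,"xyz":[0.4,-2.07,0],"rotation":[0,0,-0.1428]},{"grip":195,"xyz":[0.4,-2.07,0],"rotation":[0,0,-0.1428]},{"grip":195,"xyz":[0.4,-2.07,0],"rotation":[0,0,-0.1428]},{"grip":195,"xyz":[0.4,-2.07,0],"rotation":[0,0,-0.1428]},{"grip":195,"xyz":[0.4,-2.07,0],"rotation":[0,0,-0.1428]},{"grip":195,"xyz":[0.4,-2.07,0],"rotation":[0,0,-0.1428]},{"grip":195,"xyz":[0.4,-2.07,0],"rotation":[0,0,-0.1428]},{"grip":195,"xyz":[0.4,-2.07,0],"rotation":[0,0,-0.1428]},{"grip":195,"xyz":[0.4,-2.07,0],"rotation":[0,0,-0.1428]},{"grip":195,"xyz":[0.4,-2.07,0],"rotation":[0,0,-0.1428]},{"grip":195,"xyz":[0.4,-2.07,0],"rotation":[0,0,-0.1428]}]' 40
python3 - <<'E'
from h import *
t=.45
to(m2w(0,-.1976,.2211),Xdir=-EY*np.cos(t)-np.array([0,0,np.sin(t)]),Ydir=EY*np.sin(t)-np.array([0,0,np.cos(t)])); p,d=snap('scene','s44')
E
```

```text
time: 52.85
tcp_pos: [0.4691, -0.1016, 0.3291]
tcp_rot: [-1.565, -0.154, 0.155]
force: [-0.1, -0.7, -0.1]
grip_width: 0.001
time: 54.05
tcp_pos: [0.5133, -0.33, 0.3288]
tcp_rot: [-1.234, 1.171, -1.168]
force: [-0.4, -0.5, 0.4]
grip_width: 0.23
t 54.0 tcp [ 0.5133 -0.33    0.3288] mach mm [-1.000e-01 -2.245e+02  3.288e+02] X [ 0.054 -0.999 -0.001] Y [-0.001  0.001 -1.   ] F [-0.4 -0.5  0.4] w 0.23 q [ 0.77  0.42 -0.43  1.45  0.18  1.3  -1.19]
delta cm [  0.23   2.68 -10.77]
rot [ 0.449 -0.008 -0.136]
```

View pics/s44.png

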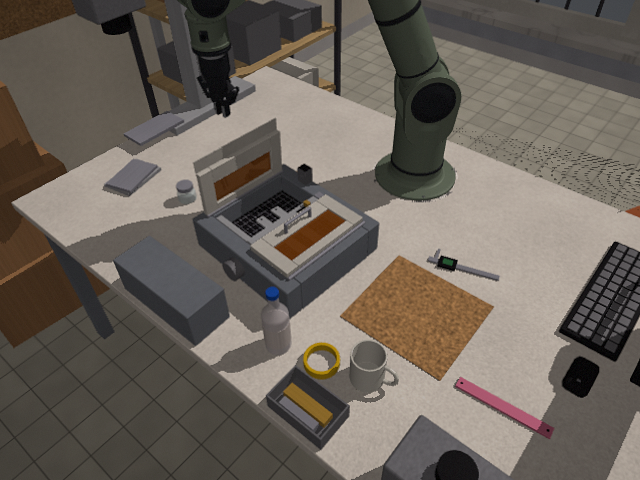

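```bash
python3 -m handwheel '[{"grip":195,"xyz":[0,-0.5,0],"rotation":[0.1122,-0.002,-0.034]},{"grip":195,"xyz":[0,-0.5,0],"rotation":[0.1122,-0.002,-0.034]},{"grip":195,"xyz":[0,0,0],"rotation":[0.1122,-0.002,-0.034]},{"grip":195,"xyz":[0,0,0],"rotation":[0.1122,-0.002,-0.034]},{"grip":195,"xyz":[0,0.5,-3],"rotation":[0,0,0]},{"grip":195,"xyz":[0,1,-3.2],"rotation":[0,0,0]},{"grip":195,"xyz":[0,0,0],"rotation":[0,0,0]},{"grip":195,"xyz":[0,0,0],"rotation":[0,0,0]}]' 40
python3 - <<'E'
from h import *
t=.45
to(m2w(0,-.1976,.2211),Xdir=-EY*np.cos(t)-np.array([0,0,np.sin(t)]),Ydir=EY*np.sin(t)-np.array([0,0,np.cos(t)])); p,d=snap('scene','s45'); snap('top','t45')
cv2.imwrite('pics/z45.png',cv2.hconcat([cv2.resize(cv2.imread('pics/s45.png')[70:210,160:300],(400,400)),cv2.resize(cv2.imread('pics/t45.png')[150:310,380:540],(400,400))]))
E
```

```text
time: 54.9
tcp_pos: [0.5134, -0.3244, 0.268]
tcp_rot: [-0.82, 1.428, -0.933]
force: [-0.1, 0.1, 0.9]
grip_width: 0.235
t 54.9 tcp [ 0.5134 -0.3244  0.268 ] mach mm [  -0.4 -218.9  268. ] X [-0.069 -0.898 -0.434] Y [ 0.037  0.433 -0.901] F [-0.1  0.1  0.9] w 0.235 q [ 0.95  0.64 -0.46  1.35 -0.13  1.41 -1.07]
delta cm [ 0.22  2.12 -4.69]
rot [ 0.001  0.003 -0.005]
```

View pics/z45.png

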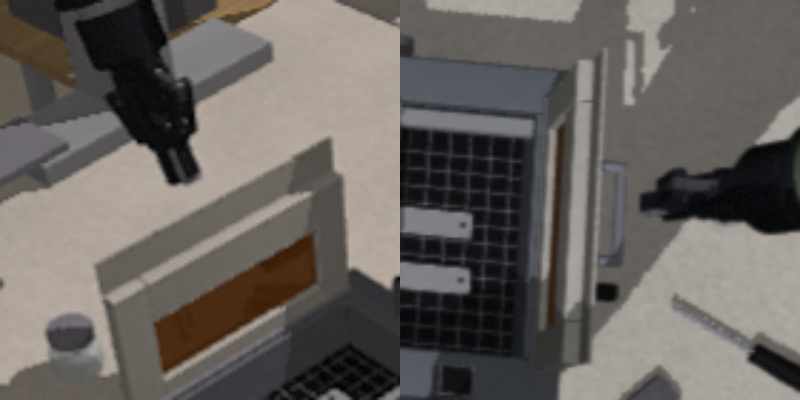

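Aligned with the handle in the top view. Approach along the tool axis.

```bash
python3 -m handwheel '[{"grip":195,"xyz":[0,-0.08,0],"rotation":[0.001,0.003,-0.005]},{"grip":195,"xyz":[0.06,0.74,-1.56],"rotation":[0,0,0]},{"grip":195,"xyz":[0.06,0.74,-1.56],"rotation":[0,0,0]},{"grip":195,"xyz":[0.06,0.72,-1.56],"rotation":[0,0,0]},{"grip":195,"xyz":[0,0,0],"rotation":[0,0,0]},{"grip":195,"xyz":[0,0,0],"rotation":[0,0,0]}]' 40
python3 -m handwheel '[{"grip":255,"xyz":[0,0,0],"rotation":[0,0,0]},{"grip":255,"xyz":[0,0,0],"rotation":[0,0,0]},{"grip":255,"xyz":[0,0,0],"rotation":[0,0,0]}]' 40
python3 - <<'E'
from h import *
st(); p,d=snap('scene','s46'); snap('top','t46')
cv2.imwrite('pics/z46.png',cv2.hconcat([cv2.resize(cv2.imread('pics/s46.png')[70:210,160:300],(400,400)),cv2.resize(cv2.imread('pics/t46.png')[150:310,380:540],(400,400))]))
from scipy.optimize import least_squares
pts=np.array([[-10.8,122.9],[-40.7,174.6],[-130,224.4],[-145.9,226.6],[-197.6,221.1]])
f=lambda p:np.hypot(pts[:,0]-p[0],pts[:,1]-p[1])-p[2]
r=least_squares(f,[-150,75,148]);print(r.x,r.fun)
cy,cz,R_=r.x
a=np.arctan2(pts[:,1]-cz,pts[:,0]-cy);print(a-a[0],a[0])
E
```

```text
time: 55.6
tcp_pos: [0.5154, -0.3038, 0.2214]
tcp_rot: [-0.818, 1.433, -0.937]
force: [0.2, -0.3, -0.3]
grip_width: 0.229
time: 55.9
tcp_pos: [0.5155, -0.3042, 0.2217]
tcp_rot: [-0.818, 1.433, -0.938]
force: [-1.4, -2.6, 6.7]
grip_width: 0.101
t 55.9 tcp [ 0.5155 -0.3042  0.2217] mach mm [-1.000e-01 -1.986e+02  2.217e+02] X [-0.076 -0.898 -0.433] Y [ 0.039  0.432 -0.901] F [-1.4 -2.6  6.7] w 0.101 q [ 0.93  0.66 -0.46  1.44 -0.13  1.3  -1.08]
[-156.15889895   73.14565153  153.6566968 ] [-0.01847012  0.04347292 -0.15697066  0.14018897 -0.0082211 ]
[0.         0.39113834 1.06975751 1.17425616 1.51410564] 0.32978639822436057
```

View pics/z46.png

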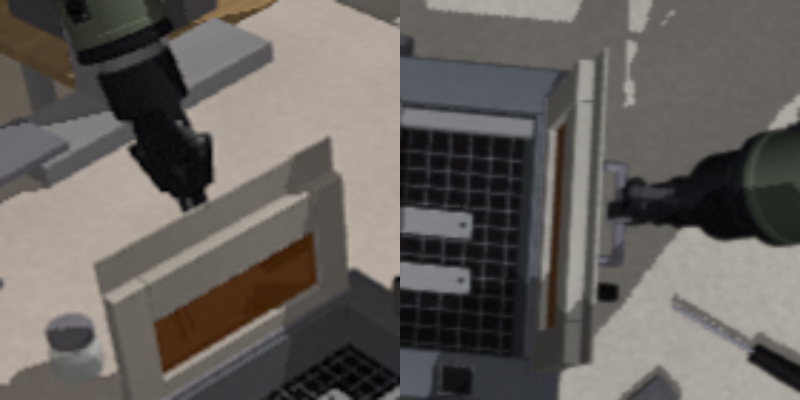

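```bash
python3 - <<'E'
from h import *
p0=np.array([-198.6,221.7])
for th in [1.45,1.35,1.25,1.15,1.05,.95,.85,.75,.65,.55,.45,.35,.25,.15,.05,0]:
    q=np.array([-156.2+153.7*np.cos(.33+th),73.1+153.7*np.sin(.33+th)]);d=q-p0;p0=q;w=EY*d[0];print(th,q.round(1),np.round([w[0]/10,w[1]/10,d[1]/10],2))
E
```

```text
1.45 [-188.1  223.4] [0.09 1.04 0.17]
1.35 [-173.   225.9] [0.13 1.51 0.24]
1.25 [-157.6  226.8] [0.13 1.53 0.09]
1.15 [-142.3  226.2] [ 0.13  1.53 -0.06]
1.05 [-127.1  224. ] [ 0.13  1.52 -0.22]
0.95 [-112.1  220.3] [ 0.12  1.49 -0.37]
0.85 [-97.7 215.2] [ 0.12  1.44 -0.51]
0.75 [-83.8 208.7] [ 0.12  1.38 -0.66]
0.65 [-70.6 200.7] [ 0.11  1.31 -0.79]
0.55 [-58.3 191.6] [ 0.1   1.23 -0.92]
0.45 [-46.9 181.2] [ 0.09  1.13 -1.04]
0.35 [-36.7 169.7] [ 0.09  1.02 -1.14]
0.25 [-27.6 157.3] [ 0.08  0.9  -1.24]
0.15 [-19.9 144.1] [ 0.06  0.77 -1.33]
0.05 [-13.5 130.1] [ 0.05  0.64 -1.4 ]
0 [-10.8 122.9] [ 0.02  0.27 -0.72]
```

```bash
python3 -m handwheel '[{"grip":255,"xyz":[0.09,1.04,0.17],"rotation":[0,0,0]},{"grip":255,"xyz":[0.13,1.51,0.24],"rotation":[0,0,0]},{"grip":255,"xyz":[0.13,1.53,0.09],"rotation":[0,0,0]},{"grip":255,"xyz":[0.13,1.53,-0.06],"rotation":[0,0,0]},{"grip":255,"xyz":[0.13,1.52,-0.22],"rotation":[0,0,0]},{"grip":255,"xyz":[0.12,1.49,-0.37],"rotation":[0,0,0]},{"grip":255,"xyz":[0,0,0],"rotation":[0,0,0]}]' 40
python3 - <<'E'
from h import *
st()
E
python3 -m handwheel '[{"grip":255,"xyz":[0.12,1.44,-0.51],"rotation":[0,0,0]},{"grip":255,"xyz":[0.12,1.38,-0.66],"rotation":[0,0,0]},{"grip":255,"xyz":[0.11,1.31,-0.79],"rotation":[0,0,0]},{"grip":255,"xyz":[0.1,1.23,-0.92],"rotation":[0,0,0]},{"grip":255,"xyz":[0.09,1.13,-1.04],"rotation":[0,0,0]},{"grip":255,"xyz":[0,0,0],"rotation":[0,0,0]}]' 40
python3 - <<'E'
from h import *
st()
E
```

```text
time: 56.7
tcp_pos: [0.5228, -0.2155, 0.2198]
tcp_rot: [-0.819, 1.432, -0.935]
force: [-2.4, 6.0, 8.3]
grip_width: 0.097
t 56.7 tcp [ 0.5228 -0.2155  0.2198] mach mm [-2.000e-01 -1.096e+02  2.198e+02] X [-0.074 -0.897 -0.435] Y [ 0.037  0.433 -0.9  ] F [-2.4  6.   8.3] w 0.097 q [ 0.86  0.59 -0.5   1.59 -0.17  1.18 -1.16]
time: 57.3
tcp_pos: [0.528, -0.1515, 0.1794]
tcp_rot: [-0.818, 1.434, -0.935]
force: [0.8, 4.9, -0.1]
grip_width: 0.096
t 57.3 tcp [ 0.528  -0.1515  0.1794] mach mm [ -0.4 -45.4 179.4] X [-0.075 -0.897 -0.435] Y [ 0.036  0.434 -0.9  ] F [ 0.8  4.9 -0.1] w 0.096 q [ 0.79  0.59 -0.52  1.71 -0.18  1.03 -1.22]
```

```bash
python3 -m handwheel '[{"grip":255,"xyz":[0.09,1.02,-1.14],"rotation":[0,0,0]},{"grip":255,"xyz":[0.08,0.9,-1.24],"rotation":[0,0,0]},{"grip":255,"xyz":[0.06,0.77,-1.33],"rotation":[0,0,0]},{"grip":255,"xyz":[0.04,0.5,-1],"rotation":[0,0,0]},{"grip":255,"xyz":[0.02,0.3,-0.7],"rotation":[0,0,0]},{"grip":255,"xyz":[0,0.1,-0.4],"rotation":[0,0,0]},{"grip":255,"xyz":[0,0,0],"rotation":[0,0,0]},{"grip":255,"xyz":[0,0,0],"rotation":[0,0,0]}]' 40
python3 - <<'E'
from h import *
st();p,d=snap('scene','s47')
cv2.imwrite('pics/z47.png',cv2.resize(cv2.imread('pics/s47.png')[120:260,200:340],(560,560),interpolation=2))
E
```

```text
time: 58.1
tcp_pos: [0.5309, -0.1167, 0.122]
tcp_rot: [-0.817, 1.434, -0.936]
force: [-2.1, 2.8, 5.7]
grip_width: 0.092
t 58.1 tcp [ 0.5309 -0.1167  0.122 ] mach mm [ -0.4 -10.4 122. ] X [-0.076 -0.897 -0.435] Y [ 0.037  0.433 -0.901] F [-2.1  2.8  5.7] w 0.092 q [ 0.74  0.65 -0.52  1.79 -0.17  0.88 -1.24]
```

View pics/z47.png

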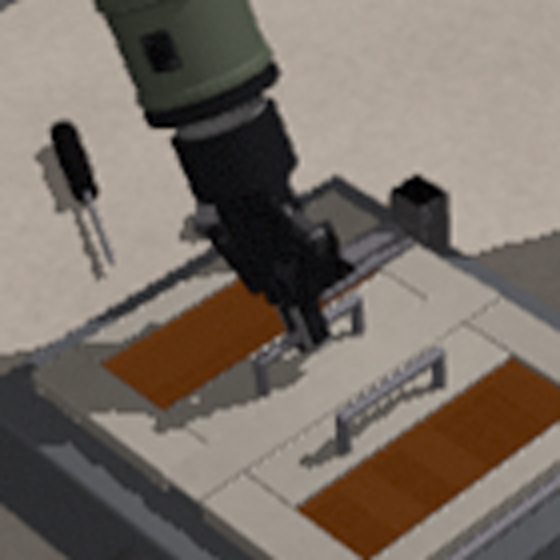

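Press down briefly, then release and retreat.

```bash
python3 -m handwheel '[{"grip":255,"xyz":[0,0,-0.2],"rotation":[0,0,0]},{"grip":255,"xyz":[0,0,-0.15],"rotation":[0,0,0]},{"grip":255,"xyz":[0,0,0],"rotation":[0,0,0]}]' 40
python3 -m handwheel '[{"grip":180,"xyz":[0,0,0.35],"rotation":[0,0,0]},{"grip":180,"xyz":[0,0,0],"rotation":[0,0,0]},{"grip":180,"xyz":[-0.09,-1.08,2.25],"rotation":[0,0,0]},{"grip":180,"xyz":[-0.09,-1.08,2.25],"rotation":[0,0,0]},{"grip":100,"xyz":[0,0,2],"rotation":[-0.1125,0.0094,0]},{"grip":100,"xyz":[-2,-1,0],"rotation":[-0.1125,0.0094,0]},{"grip":100,"xyz":[-2,-1,0],"rotation":[-0.1125,0.0094,0]},{"grip":100,"xyz":[-2,-1,0],"rotation":[-0.1125,0.0094,0]},{"grip":100,"xyz":[0,0,0],"rotation":[0,0,0]},{"grip":100,"xyz":[0,0,0],"rotation":[0,0,0]}]' 40
python3 - <<'E'
from h import *
to(m2w(-.067,-.0855,.120),Xdir=-EY);p,d=snap('scene','s48')
cv2.imwrite('pics/z48.png',cv2.resize(cv2.imread('pics/s48.png')[100:240,200:340],(560,560),interpolation=2))
E
```

```text
time: 58.45
tcp_pos: [0.5319, -0.1163, 0.1206]
tcp_rot: [-0.816, 1.432, -0.937]
force: [-8.5, 2.1, 40.0]
grip_width: 0.093
time: 59.45
tcp_pos: [0.4693, -0.1677, 0.1869]
tcp_rot: [-1.169, 1.269, -1.272]
force: [0.1, 0.3, 0.8]
grip_width: 0.608
t 59.5 tcp [ 0.4693 -0.1677  0.1869] mach mm [-57.5 -66.4 186.9] X [-0.083 -0.997  0.001] Y [ 0.001 -0.002 -1.   ] F [0.1 0.3 0.8] w 0.608 q [ 0.51  0.36 -0.36  1.93  0.16  0.88 -1.59]
delta cm [-1.1  -1.82 -6.69]
rot [ 0.002  0.001 -0.   ]
```

View pics/z48.png

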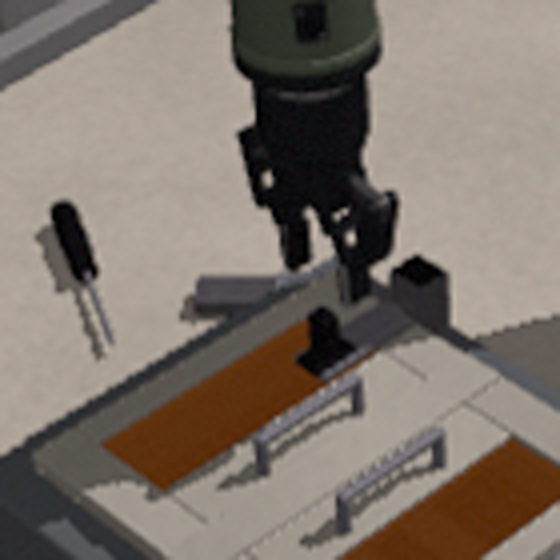

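```bash
python3 -m handwheel '[{"grip":100,"xyz":[-1.1,-1.82,0],"rotation":[0,0,0]},{"grip":100,"xyz":[0,0,-2.5],"rotation":[0,0,0]},{"grip":100,"xyz":[0,0,-2.2],"rotation":[0,0,0]},{"grip":100,"xyz":[0,0,-2],"rotation":[0,0,0]},{"grip":100,"xyz":[0,0,0],"rotation":[0,0,0]},{"grip":230,"xyz":[0,0,0],"rotation":[0,0,0]},{"grip":230,"xyz":[0,0,0],"rotation":[0,0,0]},{"grip":230,"xyz":[0,0,0],"rotation":[0,0,0]},{"grip":230,"xyz":[0,0,0],"rotation":[0,0,0]}]' 50
python3 - <<'E'
from h import *
st()
E
```

```text
time: 60.4
tcp_pos: [0.4585, -0.1864, 0.1204]
tcp_rot: [-1.168, 1.268, -1.274]
force: [0.2, -0.0, 7.3]
grip_width: 0.221
t 60.4 tcp [ 0.4585 -0.1864  0.1204] mach mm [-66.7 -85.9 120.4] X [-0.084 -0.996  0.002] Y [ 0.002 -0.003 -1.   ] F [ 0.2 -0.   7.3] w 0.221 q [ 0.52  0.45 -0.33  2.    0.22  0.72 -1.6 ]
```

Gripped; push home (−x by 28 mm plus a little).

```bash
python3 -m handwheel '[{"grip":230,"xyz":[-0.5,0.042,0],"rotation":[0,0,0]},{"grip":230,"xyz":[-0.5,0.042,0],"rotation":[0,0,0]},{"grip":230,"xyz":[-0.5,0.042,0],"rotation":[0,0,0]},{"grip":230,"xyz":[-0.5,0.042,0],"rotation":[0,0,0]},{"grip":230,"xyz":[-0.5,0.042,0],"rotation":[0,0,0]},{"grip":230,"xyz":[-0.3,0.025,0],"rotation":[0,0,0]},{"grip":230,"xyz":[0,0,0],"rotation":[0,0,0]},{"grip":230,"xyz":[0,0,0],"rotation":[0,0,0]}]' 50
python3 -m handwheel '[{"grip":230,"xyz":[-0.15,0.012,0],"rotation":[0,0,0]},{"grip":230,"xyz":[0,0,0],"rotation":[0,0,0]},{"grip":230,"xyz":[0,0,0],"rotation":[0,0,0]}]' 50
python3 - <<'E'
from h import *
st()
E
```

```text
time: 61.2
tcp_pos: [0.4306, -0.1841, 0.1204]
tcp_rot: [-1.168, 1.268, -1.274]
force: [0.8, -1.2, 10.6]
grip_width: 0.222
time: 61.5
tcp_pos: [0.4306, -0.184, 0.1205]
tcp_rot: [-1.167, 1.266, -1.275]
force: [10.2, -3.3, 2.0]
grip_width: 0.224
t 61.5 tcp [ 0.4306 -0.184   0.1205] mach mm [-94.8 -86.  120.5] X [-0.084 -0.996  0.003] Y [ 0.005 -0.003 -1.   ] F [10.2 -3.3  2. ] w 0.224 q [ 0.54  0.41 -0.34  2.07  0.21  0.69 -1.59]
```

```bash
python3 -m handwheel '[{"grip":230,"xyz":[-0.1,0.008,0],"rotation":[0,0,0]},{"grip":230,"xyz":[0,0,0],"rotation":[0,0,0]},{"grip":100,"xyz":[0.2,-0.016,0],"rotation":[0,0,0]},{"grip":100,"xyz":[0,0,0],"rotation":[0,0,0]},{"grip":100,"xyz":[0,0,0],"rotation":[0,0,0]},{"grip":100,"xyz":[0,0,3],"rotation":[0,0,0]},{"grip":100,"xyz":[0,0,4],"rotation":[0,0,0]},{"grip":100,"xyz":[0,0,4],"rotation":[0,0,0]},{"grip":100,"xyz":[-1,-4.5,2],"rotation":[0,0,0]},{"grip":100,"xyz":[-1,-4.5,0],"rotation":[0,0,0]},{"grip":100,"xyz":[-1,-4.5,0],"rotation":[0,0,0]},{"grip":100,"xyz":[-1,-4.5,0],"rotation":[0,0,0]}]' 40
python3 -m handwheel '[{"grip":100,"xyz":[-1,-4.5,0],"rotation":[0,0,0]},{"grip":100,"xyz":[-1,-4.5,0],"rotation":[0,0,0]},{"grip":100,"xyz":[-1,-4.5,0],"rotation":[0,0,0]},{"grip":100,"xyz":[-1,-4,0],"rotation":[0,0,0]},{"grip":100,"xyz":[0,0,0],"rotation":[0,0,0]},{"grip":100,"xyz":[0,0,0],"rotation":[0,0,0]}]' 40
python3 - <<'E'
from h import *
st()
for cam in('top','scene'):
    p,d=snap(cam,cam+'_end'); P,uv=cloud(cam,d)
    L=np.stack([(P-C)@EX,(P-C)@EY,P[:,2]],1)*1000
    for nm,x0,x1,y0,y1,z0,z1 in(('ah',-60,60,-55,0,150,175),('ph',-60,60,30,85,150,175),('grip',-115,-75,-110,-60,150,190),('aleaf',60,130,-150,0,100,160),('aleafedge',60,130,0,18,100,160),('pleaf',60,130,30,160,100,160)):
        Q=L[(L[:,0]>x0)&(L[:,0]<x1)&(L[:,1]>y0)&(L[:,1]<y1)&(L[:,2]>z0)&(L[:,2]<z1)]
        if len(Q): print(cam,nm,len(Q),'min',np.round(Q.min(0)),'max',np.round(Q.max(0)),'mean',np.round(Q.mean(0),1))
E
```

```text
time: 62.7
tcp_pos: [0.3885, -0.3651, 0.2497]
tcp_rot: [-1.17, 1.269, -1.273]
force: [1.5, 0.7, 1.1]
grip_width: 0.609
time: 63.3
tcp_pos: [0.3488, -0.5386, 0.2487]
tcp_rot: [-1.168, 1.272, -1.272]
force: [1.0, 0.2, -1.1]
grip_width: 0.609
t 63.3 tcp [ 0.3488 -0.5386  0.2487] mach mm [-146.6 -446.2  248.7] X [-0.085 -0.996  0.001] Y [-0.    -0.001 -1.   ] F [ 1.   0.2 -1.1] w 0.609 q [ 1.04  0.51 -0.21  1.49  0.11  1.15 -0.84]
top ah 156 min [-49. -34. 150.] max [ 49. -24. 172.] mean [  0.  -28.6 164.4]
top ph 154 min [-49.  49. 151.] max [ 49.  59. 173.] mean [ -1.2  54.1 164.6]
top grip 67 min [-103.  -96.  150.] max [-82. -75. 181.] mean [-94.9 -84.7 172.4]
top aleaf 1529 min [  60. -150.  117.] max [130.  -0. 142.] mean [ 95.1 -75.6 129.1]
top aleafedge 178 min [ 61.   0. 121.] max [130.  18. 139.] mean [ 95.3   8.9 130.7]
top pleaf 1307 min [ 60.  30. 116.] max [130. 160. 140.] mean [ 95.   95.1 128.9]
scene ah 119 min [-50. -32. 151.] max [ 49. -19. 169.] mean [  0.4 -24.9 162.2]
scene ph 134 min [-52.  48. 150.] max [ 49.  63. 168.] mean [  1.   57.7 161.4]
scene grip 66 min [-104.  -95.  151.] max [-86. -71. 178.] mean [-93.3 -80.4 166.5]
scene aleaf 909 min [  60. -149.  117.] max [130.  -0. 136.] mean [ 94.5 -74.  128.4]
scene aleafedge 114 min [ 60.   0. 123.] max [130.  17. 135.] mean [ 97.3   9.2 130. ]
scene pleaf 925 min [ 60.  30. 119.] max [130. 160. 135.] mean [ 95.5  94.8 128. ]
```

View pics/top_end.png

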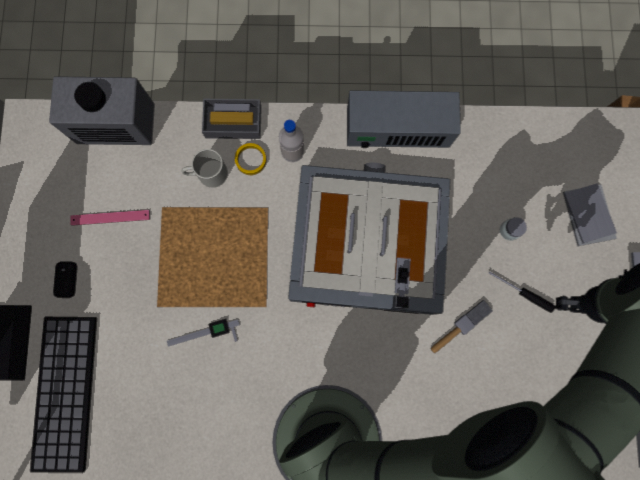

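View pics/scene_end.png

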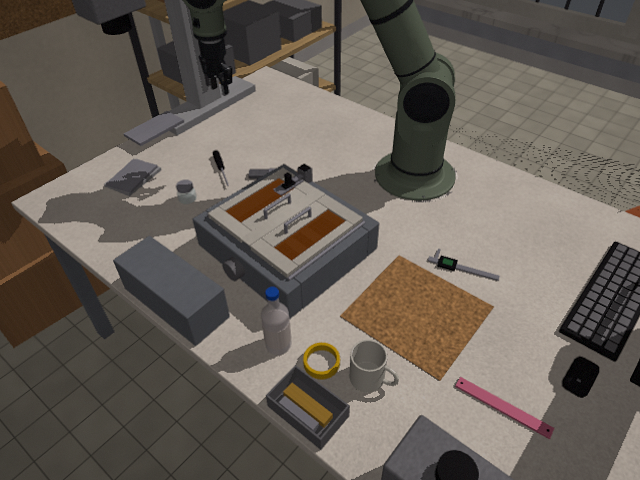

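The two end pictures show the machine shut as at the start. The grip is back at (403,272) in the top view, the mat is empty, and the other things have not moved. Handing in.

```bash
python3 - <<'E'
from workcell import bot
print(bot.hand_in())
E
```

```text
the job is handed in; nothing more can be done
None
```

The engraver is loaded and shut again, and I handed the job in at about 63 s. There were two bars on the mat, and both now lie flat side by side on the bed, at about x = +10 and −50 mm. I did the steps in the order asked: tongue out, active leaf open, bolt withdrawn, passive leaf open, bars in, passive leaf shut, bolt shot, active leaf shut, tongue home.

**Last checks**
- Leaves: handle heights and leaf faces read the same as at the start, within about 1 mm. Each leaf stayed put when I pressed it down with 40–50 N at the wrist.
- Bolt and tongue: both came up hard against their end stops. The tongue grip is back at its home position, −95 mm.
- Bars: seen on the bed before the leaves closed over them, and the mat is empty. I could not see them after that.
- Bench: the pink look-alike and the other things look unmoved in the final pictures.

**What disagreed**
- The reported TCP lies about 39 mm farther along the fingers than the real one. My first grasp of the tongue grip closed on air just above it because of this. I measured the offset with the cameras and by touch and allowed for it from then on.
- Wrist force peaked at about 61 N, when I set down the second bar.

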